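# Wind open the airing-chest vent with its loose crank

## Task

Take the loose crank from its wooden tray, fit it fully home on the square shaft of the white ventilation chest and wind it clockwise until the wooden slats on the chest stand upright, working the vent only through the crank. Then lift the crank off and lay it back in the tray without dropping it, socket down and flat on the tray's floor. Do not disturb the other things on the counter.

Things in the scene. Friction and masses are not known exactly. Their poses are not given: they have to be found in the camera images.
- crank: Loose metal crank, 260 to 420 g, lying socket down in the tray. Origin: centre of the square socket's mouth, on the underside. z: along the turning axis, up out of the hub (away from the shaft when fitted); x: along the arm to the handle. Hub 40 x 40 x 32 high; socket 18.4 square, sides parallel to x and y, 27 deep. Arm: flat bar 24 wide, 12 thick, its underside level with the mouth, reaching to x = 90.
- crank_post (a point): Point on the crank's axis, 56 above its underside, in the middle of the free part of the red square grip post (22 x 22, sides parallel to x and y) that stands on the hub from 32 to 78 above the underside. Axes as crank.
- crank_handle (a point): Point on the axis of the crank's red round handle, 75 along x and 50 above the underside. Handle 24 in diameter, from 14 to 78 above the underside; it spins freely on the arm about its own axis (parallel to z), so it can be led round the circle without turning the hand, but the crank swings about it if carried by it. Axes as crank.
- tray: Fixed shallow wooden tray, 200 (x) x 240 (y) outside, rim 20 high, walls 6, floor 6 thick. Origin: centre of its underside; z up.
- vent: Fixed white chest. Origin on the counter, straight below the centre of the sloping face (which is at z = 100); z up; its x points to the right of the robot (roughly world -y), so the shaft leans to the left. Winder housing 110 wide; the shaft stands square to its sloping face, leaning 30 degrees from vertical towards -x of the chest. Behind, x = 118 to 292, a 304 wide, 125 high chest with 6 wooden slats in its top, each 43 wide, turning about lines along x.
- shaft_seat (a point): Centre of the top of the shaft's brass collar (52 in diameter), where the crank's underside rests when fully home. z: along the shaft axis, outwards; x, y: parallel to the sides of the square, turning with the shaft. The 16 square shaft rises 26 above it, the last 7 tapering to 11 square. The crank goes on at any of the four quarter turns, with 1.2 clearance per side and about 9 degrees of turning play either way.
- shaft_tip (a point): Centre of the shaft's outer end, 26 above shaft_seat. Axes as shaft_seat.
- shaft (a joint): Turn of the square shaft, rad; grows clockwise seen from outside, looking at the shaft's end. 0 = slats closed flat, 6.28 = slats upright; stops at 0 and 8. Stiff (about 0.15 N m), stays where it is left.
- slat (a joint): Angle of the slats, rad, geared to the shaft, one quarter of its angle: 0 lying flat (closed), 1.571 upright (open). Starts between 0.45 and 0.95.
- jar_a: Bystander: glass storage jar with a wooden lid, 84 wide, 120 high, standing loose. Origin: centre of its underside.
- jar_b: Bystander: second glass storage jar like jar_a. Origin: centre of its underside.
- bottle: Bystander: amber bottle with black cap, 60 wide, 170 high, standing loose. Origin: centre of its underside.
- tin: Bystander: low blue round tin, 68 wide, 42 high, standing loose. Origin: centre of its underside.
- nailbrush: Bystander: small wooden nail brush, 38 x 85 x 28 high, lying loose in the tray along its +x wall. Origin: centre of its underside.
- cup: Bystander: white cup, 76 wide, 90 high, standing loose. Origin: centre of its underside.
There are look-alikes about, which are no part of the job. There is more than one size of the crank; the job needs the middle-sized.

How it is judged:
On the way, in this order (a step that is already met when the one before it is completed fails the run):
1. the crank is fully home on the square shaft (distance between crank and shaft_seat below 0.007 m and angle between the z axis of crank and the z axis of shaft_seat, either way round below 0.17 rad), for 0.2 s.
2. with the crank still home on the shaft, the slats stand upright (within 0.17 rad) (all of step 1 and value of joint slat between 1.4 and 1.74 rad), for 0.2 s.
At the end, for the whole second after the job is handed in: The slats stand upright (slat joint 1.40 to 1.74 rad) and the crank lies at rest in the tray, socket down, its underside within 4 mm of the tray floor, tilted less than 0.08 rad (value of joint slat between 1.4 and 1.74 rad and z of crank in the frame of tray between 0.002 and 0.01 m and x of crank in the frame of tray between -0.095 and 0.095 m and y of crank in the frame of tray between -0.115 and 0.115 m and angle between crank's own z axis and vertical below 0.08 rad and linear speed of crank below 0.02 m/s); the robot touches nothing.
It fails at once if the fingers push on the vent, its shaft or slats with more than 5 N (contact force between the fingers and vent above 5 N).
It fails at once if the crank is dropped (falls faster than 0.7 m/s, about 25 mm, while no finger touches it) (linear speed of crank above 0.7 m/s and contact force between the fingers and crank below 0.1 N).
It fails at once if a bystander is shifted by more than 20 mm or tipped over (distance of any of jar_a, jar_b, bottle, tin, nailbrush, cup from where it was at the start of the episode above 0.02 m or angle between any of jar_a, jar_b, bottle, tin, cup's own z axis and vertical above 0.5 rad).
It also fails if it takes over 72 s, if anything falls off the work surface, if the arm or the gripper's body presses on something with over 40 N, if the wrist force passes 120 N, or if a joint passes its speed limit or range.

## Robot

A 6-joint arm with a two-finger parallel gripper is mounted at the origin on the work surface. World frame = base frame: x ahead of the robot, y to its left, z up, the work surface at z = 0. Lengths are in m, angles in rad, forces in N, time in s.
With the tool pointing down it reaches from about 0.35 to 0.775 m from the base axis. Payload 7.3 kg.
Tool frame: the origin (TCP) lies at the very end of the fingers, on their centre line; the grasp point (between the pads) lies 19 mm behind it; x points along the fingers, y is the direction in which the jaws open and shut, and the axes are right-handed (so a half turn about x gives the same grasp; the last joint's range is limited). The gripper opens to 92 mm and grips with 3 to 60 N. Pads are 19 mm wide; open, the fingers measure 130 mm over their backs; the gripper's body (75 mm by 190 mm) begins 47 mm behind the grasp point.
Start: joints at [-1.318, 0.342, 1.524, -0, 1.275, -0.146], TCP at [0.204, -0.484, 0.227] pointing down, gripper open.
Joint ranges: [-2.53, 2.53], [-0.77, 2.02], [0.04, 2.7], [-1, 4.14], [0.28, 2.66], [-3.11, 3.11]. Speed limits (rad/s): [2.57, 2.57, 3.14, 3.14, 3.14, 3.14].

## Interface

Orientations are given as [roll, pitch, yaw] about the fixed x, y, z axes, in that order (R = Rz(yaw) Ry(pitch) Rx(roll)).
In Python, from cell import observe, vision, job gives the robot as it stands.
- The arm moves only by the tool send_rows, never from a script. Its argument "motion" is a list of rows, each an object with "hand": the opening, from -1 (shut) to 1 (fully open), so that 0 is half open; "slide": the shift along the tool's x, y, z in mm, a list of three; "spin": the turn about the tool's x in rad. In form: [{"hand": hand, "slide": [tx, ty, tz], "spin": spin}, ...]. A call has 1 to 8 rows; each row shifts and turns the pose as measured when the row begins, along the tool's axes as they then stand; what a row does not reach is not made up. A row lasts 1/10 s, in which the tool goes at most 50 mm and 8.59 degrees, less where a joint would pass 70% of its speed; a pose out of reach is approached as far as the arm can. A call with a gripper value outside its range is refused whole. The fingers move at their own pace and stop on an object; "grip_force" is the grip in N (left out, the last holds). Time passes only in rows, so rows that do not move let the fingers close. It gives the time, the measured TCP pose, the force and the opening at its end, in the units of the state.
- observe(): the state, without advancing time (a new reading comes with each control period).
- vision.read_camera(name): name is "scene" or "top"; returns a dict with "pixels" (384x512x3 uint8, blue, green, red), "range_z" (384x512 float32, m along the optical axis (not along the pixel's ray), 0 where there is no reading), "fx", "fy", "cx", "cy" (pixels), "distortion" ([k1, k2, p1, p2, k3] as OpenCV has them; the pictures are not rectified), "world_from_camera" (4x4, takes a point from camera to world coordinates). Camera axes: x right, y down, z forward; pixel columns grow to the right and rows downward; lengths in m; the calibration is good to about 2 mm. A picture is of the moment at which its call begins.
- job.hand_in(): hands the job in, once; it reports no verdict.
Trained networks look in a picture, given as the dict that the camera call returned (one of the last four; its "shot" number tells which), for a name from the list of things; names that differ only in an ending like _2 or _b are one class to them, and where a whole thing is asked for, a point or a joint stands for the part that bears it (a point fixed in the world has none). Each returns a list of dicts, best first, with "conf" (0 to 1); they miss things now and then, are a little off and sometimes report something else, mostly with a low value. They report only what shows in the picture. A call takes as long as a camera call. They do not tell look-alikes from the thing itself.
- vision.search_frame(picture, thing): "uv" ([column, row] in pixels, amid what is visible of it).
- vision.cut_out(picture, thing): "mask" (384x512 bool, what is visible of it) and "uv" ([column, row] in pixels, amid what is visible of it).
The state is a dict: "time": time; "qpos": joint angles; "qvel": joint speeds; "joint_efforts": joint torques, N m; "tool_pos": TCP position; "tool_rot": TCP orientation; "contact_force": force on the tool from outside, world axes, zero at the start; "torque": the same for the moment, N m; "opening": finger opening in m.
Only numpy, scipy, OpenCV 4.12 (cv2) and the standard library are available. Lean on these libraries where they do the work, as an engineer would, in place of code of your own. Each camera call takes 0.05 s, during which the arm holds its last target.

## Working session

There is one attempt and no reset: what is moved stays moved. The work goes in short steps, Python scripts to look and compute and a tool call to move; the robot and the scene stay as the last step left them, time stands still between calls to the robot, and variables do not carry over. Pictures are saved under pics/ and viewed, and the job is handed in when it is done.

Besides the shell and the picture viewer there is one more tool, called after "Request:" as name(argument=value, ...), one argument or row to a line, values as JSON. send_rows: Moves the arm, as the interface text tells. Its arguments: {"type":"object","properties":{"motion":{"type":"array","items":{"type":"object","properties":{"hand":{"type":"number"},"slide":{"type":"array","items":{"type":"number"}},"spin":{"type":"number"}}}},"grip_force":{"type":"number"}},"required":["motion"]}

```bash
ls; mkdir -p pics; python3 - <<'E'
from cell import observe, vision, job
import cv2,pickle
print(observe())
for n in ("scene","top"):
    p=vision.read_camera(n); cv2.imwrite(f"pics/{n}0.png",p["pixels"])
    pickle.dump(p,open(f"{n}0.pkl","wb"))
    print(n,p["fx"],p["fy"],p["cx"],p["cy"],p["distortion"],p["world_from_camera"])
    for t in ("crank","tray","vent","crank_post","crank_handle","shaft_tip"):
        try: print(t,[(r["uv"],round(r["conf"],2)) for r in vision.search_frame(p,t)])
        except Exception as e: print(t,e)
E
```

```text
pics
{'time': 0.0, 'qpos': array([-1.31799209e+00,  3.42707972e-01,  1.52504046e+00,  1.26567743e-05,
        1.27541823e+00, -1.46010387e-01]), 'qvel': array([-2.14246495e-03,  5.36168415e-05,  6.00886904e-04, -3.54201021e-04,
       -8.97029753e-04, -4.92149666e-04]), 'joint_efforts': array([ 8.18914286e-04, -4.31237590e+01, -2.44215095e+01,  7.18236342e-02,
        5.59822388e-02, -1.62210345e-04]), 'tool_pos': array([ 0.20378312, -0.48337585,  0.22604445]), 'tool_rot': array([-1.7244957 ,  1.56922226,  1.81590788]), 'contact_force': array([-0.29263112, -0.00784001, -0.14671592]), 'torque': array([-0.00801094, -0.02224212, -0.04781847]), 'opening': 0.09159268458297916}
scene 482.0222279404976 482.0222279404976 256.14599802937295 193.6272496925926 [-0.16500369  0.          0.          0.          0.        ] [[-0.35991022  0.74494297 -0.56171576  1.33363567]
 [ 0.93289413  0.2958336  -0.20540455  0.37819015]
 [ 0.01315972 -0.59794853 -0.80142646  1.30813482]
 [ 0.          0.          0.          1.        ]]
crank [([297.1, 213.8], 0.79), ([354.4, 174.9], 0.74), ([308.6, 174.8], 0
[... 303 characters left out ...]
2785477605 257.4016806652543 189.74239744401547 [-0.14870044  0.          0.          0.          0.        ] [[ 0.00760408 -0.98779351  0.15558327  0.32776318]
 [-0.9998777  -0.00963709 -0.01231691  0.0731516 ]
 [ 0.01366593 -0.15547058 -0.98774599  1.26388292]
 [ 0.          0.          0.          1.        ]]
crank [([144.1, 304.0], 0.83), ([198.8, 283.2], 0.53)]
tray [([200.0, 212.1], 0.27)]
vent [([109.5, 133.4], 0.4), ([97.1, 186.2], 0.34)]
crank_post [([199.8, 210.5], 0.72), ([143.9, 304.6], 0.59), ([199.7, 280.0], 0.5)]
crank_handle [([145.0, 308.2], 0.85), ([201.0, 212.9], 0.8), ([199.8, 283.6], 0.6)]
shaft_tip [([310.8, 175.3], 0.87), ([203.9, 170.3], 0.6), ([175.0, 111.4], 0.32)]
```

View pics/scene0.png

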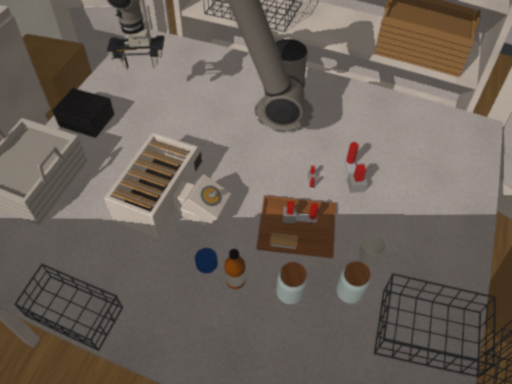

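View pics/top0.png

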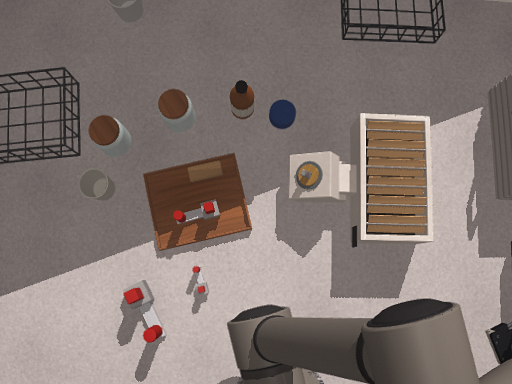

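```bash
python3 - <<'E'
import cv2
a=cv2.imread("pics/top0.png")[140:260,130:350]; b=cv2.imread("pics/scene0.png")[140:270,170:390]
a=cv2.resize(a,None,fx=3.6,fy=3.6,interpolation=cv2.INTER_CUBIC)
b=cv2.resize(b,None,fx=3.6,fy=3.6,interpolation=cv2.INTER_CUBIC)
cv2.imwrite("pics/top0c.png",a);cv2.imwrite("pics/scene0c.png",b)
E
```

```text
(no output)
```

View pics/top0c.png

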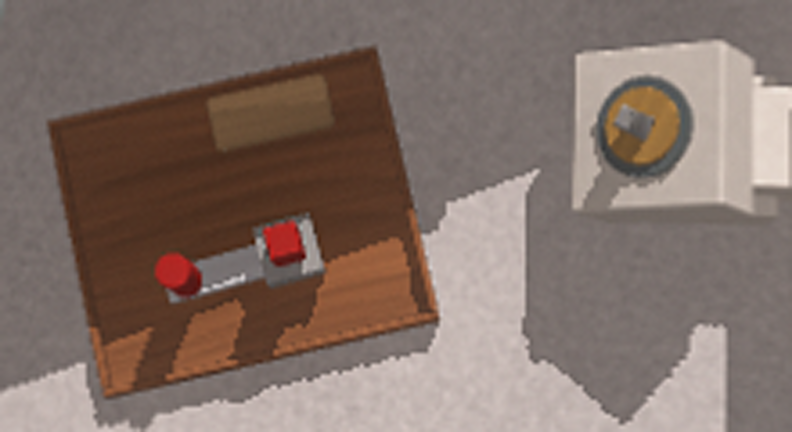

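View pics/scene0c.png

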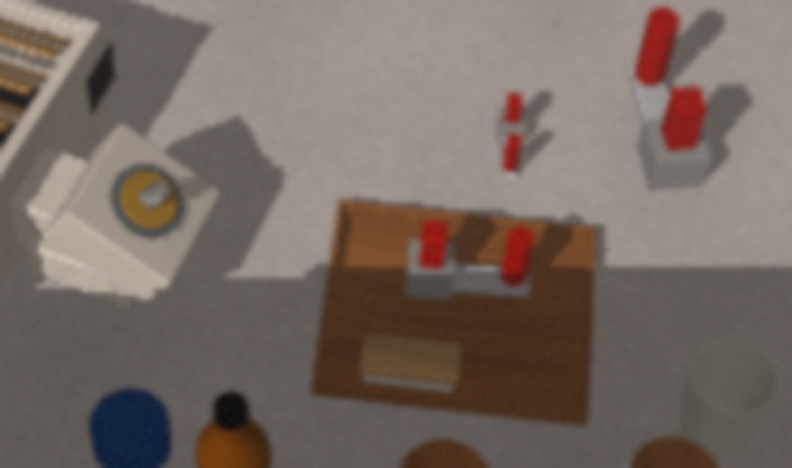

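```bash
cat > h.py <<'E'
import numpy as np,cv2,pickle
def cloud(p):
    h,w=p["range_z"].shape
    u,v=np.meshgrid(np.arange(w),np.arange(h))
    K=np.array([[p["fx"],0,p["cx"]],[0,p["fy"],p["cy"]],[0,0,1.]])
    n=cv2.undistortPoints(np.stack([u,v],-1).reshape(-1,1,2).astype(np.float64),K,np.array(p["distortion"])).reshape(h,w,2)
    z=p["range_z"]; P=np.stack([n[...,0]*z,n[...,1]*z,z],-1)
    T=np.array(p["world_from_camera"]); W=P@T[:3,:3].T+T[:3,3]; W[z==0]=np.nan
    return W
def proj(p,X):
    K=np.array([[p["fx"],0,p["cx"]],[0,p["fy"],p["cy"]],[0,0,1.]])
    T=np.linalg.inv(np.array(p["world_from_camera"]))
    X=np.atleast_2d(X).astype(float)
    r,_=cv2.Rodrigues(T[:3,:3])
    return cv2.projectPoints(X,r,T[:3,3],K,np.array(p["distortion"]))[0].reshape(-1,2)
def red(p):
    b,g,r=[p["pixels"][...,i].astype(int) for i in range(3)]
    return (r>100)&(g<60)&(b<60)
E
python3 - <<'E'
from h import *
for n in("top","scene"):
    p=pickle.load(open(n+"0.pkl","rb")); W=cloud(p)
    r=red(p)
    nl,l,st,c=cv2.connectedComponentsWithStats(r.astype(np.uint8))
    for i in range(1,nl):
        if st[i,4]<20: continue
        X=W[l==i]; z=X[:,2]; X0=X[z>np.nanmax(z)-.006]
        print(n,c[i].round(),st[i,4],"zmax",np.nanmax(z).round(4),"top mean",np.nanmean(X0,0).round(4),len(X0))
    # floor / tray
    for name,(u,v) in dict(counter=(260,260),trayfloor=(170,190),shaft=(307,175),colr=(318,175),face=(295,190)).items():
        if n=="top": print(name,W[v,u].round(4))
E
```

```text
top [208. 206.] 86 zmax 0.0897 top mean [0.4726 0.1752 0.086 ] 58
top [178. 215.] 93 zmax 0.091 top mean [0.4515 0.2475 0.087 ] 40
top [196. 269.] 29 zmax 0.0581 top mean [0.3225 0.2051 0.0546] 10
top [201. 289.] 34 zmax 0.0573 top mean [0.2759 0.1935 0.0538] 16
top [133. 295.] 200 zmax 0.11 top mean [0.2592 0.3472 0.1058] 88
top [152. 333.] 203 zmax 0.1102 top mean [0.1696 0.3036 0.1061] 62
counter [0.3477 0.0495 0.0019]
trayfloor [0.5218 0.2799 0.0141]
shaft [ 0.5426 -0.0561  0.1276]
colr [ 0.5449 -0.0833  0.117 ]
face [ 0.5133 -0.0316  0.0873]
scene [352. 153.] 146 zmax 0.1116 top mean [0.1772 0.3032 0.1073] 5
scene [360. 173.] 146 zmax 0.1102 top mean [0.2656 0.3501 0.1063] 17
scene [312. 170.] 21 zmax 0.0551 top mean [0.2798 0.1961 0.0511] 5
scene [312. 182.] 26 zmax 0.0567 top mean [0.3281 0.2096 0.0536] 6
scene [290. 207.] 94 zmax 0.0932 top mean [0.4748 0.1814 0.089 ] 7
scene [313. 209.] 97 zmax 0.0876 top mean [0.4525 0.2493 0.0849] 27
scene [231. 268.] 76 zmax 0.1385 top mean [0.754  0.1003 0.1349] 7
```

```bash
python3 - <<'E'
from h import *
for n,box in(("top",(285,148,345,204)),("scene",(175,170,235,225))):
    p=pickle.load(open(n+"0.pkl","rb")); W=cloud(p)
    x0,y0,x1,y1=box
    m=np.zeros(W.shape[:2],bool); m[y0:y1,x0:x1]=1
    px=p["pixels"].astype(int); b,g,r=px[...,0],px[...,1],px[...,2]
    gold=m&(r-b>50)&(r>90)
    X=W[gold]; print(n,"gold",gold.sum(),np.nanmean(X,0).round(4),np.nanmin(X,0).round(4),np.nanmax(X,0).round(4))
    ax=np.array([0,.5,.866])
    c=X.mean(0); U,S,V=np.linalg.svd(X-c); print("n",V[2].round(3),S)
    white=m&(b>120)&(abs(r-b)<40)&(W[...,2]>.06)&(W[...,2]<.135)
    X=W[white];
    # RANSAC plane with normal near ax
    best=None;rng=np.random.default_rng(0)
    for k in range(500):
        q=X[rng.choice(len(X),3,False)]; nn=np.cross(q[1]-q[0],q[2]-q[0]); nn/=np.linalg.norm(nn)+1e-12
        nn*=np.sign(nn[2]); 
        if nn@ax<.9: continue
        s=abs((X-q[0])@nn)<.004
        if best is None or s.sum()>best.sum(): best=s
    Y=X[best]; c=Y.mean(0); nn=np.linalg.svd(Y-c)[2][2]; nn*=np.sign(nn[2])
    print("face",len(Y),c.round(4),nn.round(4),"tilt",np.degrees(np.arccos(nn[2])).round(1),"az",np.degrees(np.arctan2(nn[1],nn[0])).round(1))
    X=W[gold]; print("gold above face",np.median((X-c)@nn))
    d=(W-c)@nn; 
    sh=m&(d>.028)&(d<.08); print("shaft pts",sh.sum(),W[sh].mean(0).round(4),d[sh].max())
    print(np.where(m[y0:y1,x0:x1],d[y0:y1,x0:x1]*1000,0)[8:48:2,8:52:2].round().astype(int))
    im=p["pixels"][y0:y1,x0:x1]; cv2.imwrite(f"pics/{n}v.png",cv2.resize(im,None,fx=10,fy=10,interpolation=cv2.INTER_CUBIC))
E
```

```text
top gold 264 [ 0.5472 -0.0618  0.1094] [ 0.5229 -0.0829  0.091 ] [ 0.5738 -0.038   0.1287]Traceback (most recent call last):
  File "<stdin>", line 10, in <module>
    u, s, vh = gufunc(a, signature=signature)
               ~~~~~~^^^^^^^^^^^^^^^^^^^^^^^^
    raise LinAlgError("SVD did not converge")
numpy.linalg.LinAlgError: SVD did not converge
```

```bash
python3 - <<'E'
from h import *
for n,box in(("top",(285,148,345,204)),("scene",(175,170,235,225))):
    p=pickle.load(open(n+"0.pkl","rb")); W=cloud(p)
    x0,y0,x1,y1=box
    m=np.zeros(W.shape[:2],bool); m[y0:y1,x0:x1]=1; m&=~np.isnan(W[...,0])
    px=p["pixels"].astype(int); b,g,r=px[...,0],px[...,1],px[...,2]
    gold=m&(r-b>50)&(r>90)
    X=W[gold]; print(n,"gold",gold.sum(),np.nanmean(X,0).round(4),np.nanmin(X,0).round(4),np.nanmax(X,0).round(4))
    ax=np.array([0,.5,.866])
    white=m&(b>100)&(abs(r-b)<40)&(W[...,2]>.05)&(W[...,2]<.15)
    X=W[white];
    best=None;rng=np.random.default_rng(0)
    for k in range(800):
        q=X[rng.choice(len(X),3,False)]; nn=np.cross(q[1]-q[0],q[2]-q[0]); nn/=np.linalg.norm(nn)+1e-12
        nn*=np.sign(nn[2]); 
        if nn@ax<.9: continue
        s=abs((X-q[0])@nn)<.004
        if best is None or s.sum()>best.sum(): best=s
    Y=X[best]; c=Y.mean(0); nn=np.linalg.svd(Y-c)[2][2]; nn*=np.sign(nn[2])
    print("face",len(Y),c.round(4),nn.round(4),"tilt",np.degrees(np.arccos(nn[2])).round(1),"az",np.degrees(np.arctan2(nn[1],nn[0])).round(1))
    X=W[gold]; print("gold above face",np.median((X-c)@nn))
    d=(W-c)@nn; 
    sh=m&(d>.025)&(d<.08); print("shaft pts",sh.sum(),W[sh].mean(0).round(4),d[sh].max())
    print(np.nan_to_num(d[y0:y1,x0:x1]*1000,nan=-99)[8:48:2,8:52:2].round().astype(int))
    im=p["pixels"][y0:y1,x0:x1]; cv2.imwrite(f"pics/{n}v.png",cv2.resize(im,None,fx=10,fy=10,interpolation=cv2.INTER_CUBIC))
E
```

```text
top gold 263 [ 0.5472 -0.0618  0.1094] [ 0.5229 -0.0829  0.091 ] [ 0.5738 -0.038   0.1287]
face 1244 [ 0.5472 -0.0677  0.1036] [0.0119 0.4941 0.8693] tilt 29.6 az 88.6
gold above face 0.007901614587514523
shaft pts 45 [ 0.5476 -0.0497  0.1304] 0.03928062517178208
[[ -1  -1   1  -1   0  -3   3   2   4  -2   0   4  -2   2   3  -1   2   0
    2   1 -10 -26]
 [  0  -3  -3  -2  -1  -4   1  -2   3  -4   0  -1   0  -1  -1   1   0  -3
    1  -5 -16 -24]
 [  2  -7   0  -1  -3  -4   4   0   3   1   4   1   1  -4   0   4  -4  -3
   -2  -5 -13 -29]
 [ -2  -1   1   0   0   4   2   7   4   7   4   6  -1  -3   1   0  -3   3
    3  -2 -14 -28]
 [  1   0   1   1   9   1   9   4  10   7   6   4   4   3   3   2  -2   0
    0  -3 -17 -23]
 [  2   3  -3   3   4  10   9   9   5   9   7   8   2   5   3  -2   2   0
    2  -1 -11 -24]
 [  2   1   1   6   8   7   4   8   7   7   9   8   5   8   3   2   0   5
    1  -2 -13 -28]
 [  3   3   4   9  12  36  30  10   8   7   7   5   9   1   0   1   1   2
    0  -2 -15 -25]
 [  1   4   3   7  39  35  35  30  21  10   5  10   9   3   3   2   1  -1
   -2  -5 -15 -27]
[... 2891 characters left out ...]
 -4    2]
 [ -63  -47  -39  -37  -24  -20  -13   -4    2    3    1   -1    2    0
    -3    1   -1   -5    0    1    2  -71]
 [ -92  -84  -52  -44  -34  -30  -26  -16   -8   -1   -1   -7    1    2
    -1    2   -1    0    4    2  -79  -75]
 [ -86  -84  -83  -55  -49  -38  -29  -24  -17  -18    0    0   -2    0
     1   -3   -6   -1   -3    3  -71  -71]
 [ -90  -88  -82  -79  -73  -52  -42  -37  -30  -22  -11   -6   -5    4
    -1    1   -1    1   -4  -73  -70  -72]
 [-106 -102  -86  -84  -78  -75  -52  -46  -42  -32  -30  -17   -6    1
     0   -2    1    1   -1  -73  -74  -70]
 [-117 -113 -106  -96  -89  -85  -77  -65  -51  -46  -34  -28  -99  -15
    -6    0    1   -1  -73  -72  -69  -65]]
```

View pics/topv.png

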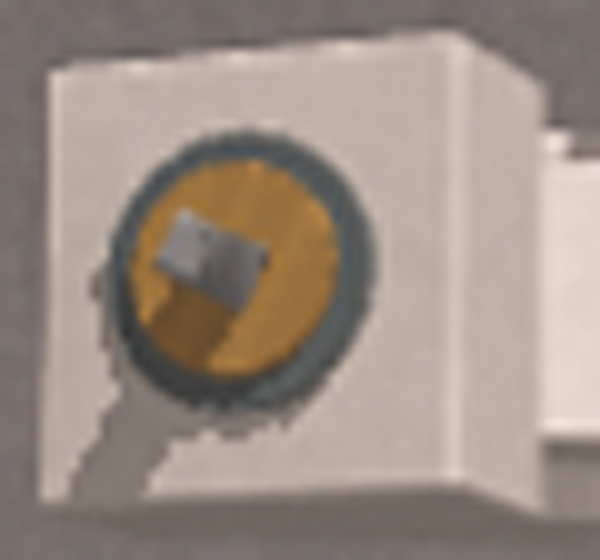

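View pics/scenev.png

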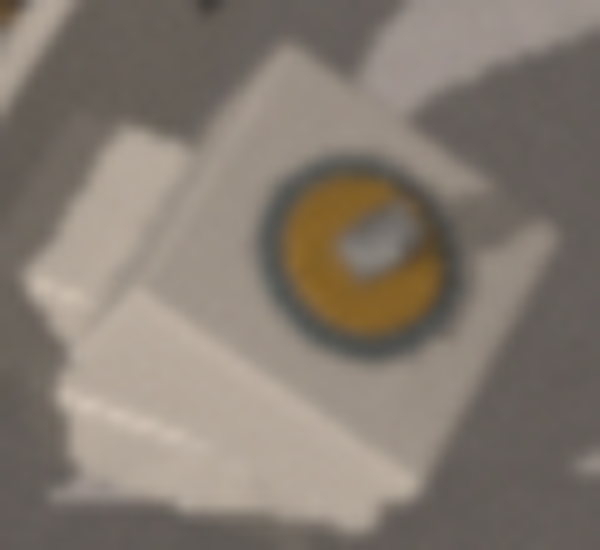

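```bash
cat > fit.py <<'E'
from h import *
from scipy.optimize import least_squares
P={n:pickle.load(open(n+"0.pkl","rb")) for n in("top","scene")}
C={n:cloud(P[n]) for n in P}
def ray(p,uv):
    K=np.array([[p["fx"],0,p["cx"]],[0,p["fy"],p["cy"]],[0,0,1.]])
    q=cv2.undistortPoints(np.array(uv,float).reshape(1,1,2),K,np.array(p["distortion"])).ravel()
    T=np.array(p["world_from_camera"]); d=T[:3,:3]@[q[0],q[1],1]; return T[:3,3],d/np.linalg.norm(d)
E
python3 - <<'E'
from fit import *
# chest azimuth from depth
for n in P:
    W=C[n]; m=(W[...,2]>.11)&(W[...,2]<.14)&(W[...,1]<-.15)&(W[...,1]>-.42)&(W[...,0]>.3)&(W[...,0]<.8)
    px=P[n]["pixels"].astype(int)
    X=W[m][:,:2]; r=cv2.minAreaRect((X*1000).astype(np.float32)); print(n,"chest rect",r,np.median(W[m][:,2]))
els={}
for n,box in(("top",(285,148,330,204)),("scene",(195,170,235,215))):
    p=P[n]; x0,y0,x1,y1=box; px=p["pixels"].astype(int); b,r=px[...,0],px[...,2]
    m=np.zeros(b.shape,bool); m[y0:y1,x0:x1]=1
    g=(m&(r-b>.35*r)&(r>60)).astype(np.uint8)
    nl,l,st,c=cv2.connectedComponentsWithStats(g); k=1+st[1:,4].argmax(); g=(l==k)
    pts=cv2.convexHull(np.argwhere(g)[:,::-1].astype(np.float32))
    e=cv2.fitEllipse(pts); els[n]=e; print(n,e,st[k])
a=[ray(P[n],els[n][0]) for n in P]
A=sum(np.eye(3)-np.outer(d,d) for o,d in a); s=np.linalg.solve(A,sum((np.eye(3)-np.outer(d,d))@o for o,d in a))
print("collar centre",s, [np.linalg.norm(np.cross(s-o,d)) for o,d in a])
for n in P:
    o,d=ray(P[n],els[n][0])
    nn=np.array([0.0087,.5,.866]); c={"top":[0.5472,-.0677,.1036],"scene":[.5539,-.0654,.1022]}[n]; c=np.array(c)+.008*nn
    print(n,"ray-plane",o+d*((c-o)@nn/(d@nn)))
E
```

```text
top chest rect ((542.9231567382812, -268.24346923828125), (177.177490234375, 305.8415832519531), 88.76972198486328) 0.12543481492043906
scene chest rect ((543.1744995117188, -266.23529052734375), (179.05740356445312, 311.186279296875), 88.53963470458984) 0.12442811796642261
top ((307.9146423339844, 174.43434143066406), (20.06477165222168, 21.609567642211914), 27.36748695373535) [298 164  21  22 283]
scene ((210.74354553222656, 195.02366638183594), (14.682376861572266, 16.904232025146484), 137.75970458984375) [203 187  16  17 155]
collar centre [ 0.54790953 -0.06004545  0.10541529] [np.float64(0.000823971830273509), np.float64(0.0008239718302735588)]
top ray-plane [ 0.54754738 -0.0604659   0.10865795]
scene ray-plane [ 0.54911822 -0.05846506  0.1074822 ]
```

```bash
cat >> fit.py <<'E'
def hullmask(p,X,S=8,box=None):
    x0,y0,x1,y1=box; uv=(proj(p,X)-[x0,y0]+.5)*S
    m=np.zeros(((y1-y0)*S,(x1-x0)*S),np.uint8)
    cv2.fillConvexPoly(m,cv2.convexHull(uv.astype(np.float32)).astype(np.int32),1)
    return cv2.resize(m.astype(np.float32),None,fx=1/S,fy=1/S,interpolation=cv2.INTER_AREA)
seat=np.array([.548,-.0597,.107]); az=np.radians(88.65); n3=np.array([np.cos(az)*.5,np.sin(az)*.5,.866])
ex=-np.array([np.cos(az),np.sin(az),0]); ex=ex-n3*(ex@n3); ex/=np.linalg.norm(ex); ey=np.cross(n3,ex)
E
python3 - <<'E'
from fit import *
def shaft(th,dx,dy):
    pts=[]
    for z,h in((0,8),(19,8),(26,5.5)):
        for k in range(4):
            a=th+np.pi/4+k*np.pi/2; r=h*np.sqrt(2)
            pts.append(seat+((r*np.cos(a)+dx)*ex+(r*np.sin(a)+dy)*ey+z*n3)/1000)
    return np.array(pts)
boxes=dict(top=(296,160,324,190),scene=(198,180,226,208))
obs={}
for n in P:
    x0,y0,x1,y1=boxes[n]; px=P[n]["pixels"].astype(int)[y0:y1,x0:x1]; 
    W=C[n][y0:y1,x0:x1]
    u,v=np.meshgrid(np.arange(x0,x1),np.arange(y0,y1)); e=dict(top=((307.9,174.4),10),scene=((210.7,195),7))[n]
    sat=(px[...,2]-px[...,0])/px.max(-1)
    d=(W-seat)@n3
    inn=(np.hypot(u-e[0][0],v-e[0][1])<e[1])
    gray=np.clip((.5-sat)/.4,0,1)*inn
    obs[n]=gray; print(n,inn.sum(),gray.sum())
    cv2.imwrite(f"pics/{n}g.png",cv2.resize((gray*255).astype(np.uint8),None,fx=10,fy=10,interpolation=0))
for n in (["top"],["scene"],["top","scene"]):
  res=[]
  for th in np.radians(np.arange(0,90,3)):
    best=9e9
    for dx in np.arange(-3,3.1,1):
      for dy in np.arange(-3,3.1,1):
        s=0
        for k in n:
            m=hullmask(P[k],shaft(th,dx,dy),box=boxes[k])
            s+=((m-obs[k])**2).sum()
        if s<best: best=s;b=(dx,dy)
    res.append((best,np.degrees(th).round(),b))
  print(n,[(round(float(r[0]),1),r[1],r[2]) for r in sorted(res)[:8]], max(res)[0])
print(ex,ey)
E
```

```text
top 314 64.4838808640476
scene 154 39.792546048886436
['top'] [(1.4, np.float64(63.0), (np.float64(0.0), np.float64(0.0))), (1.9, np.float64(66.0), (np.float64(0.0), np.float64(0.0))), (2.2, np.float64(60.0), (np.float64(0.0), np.float64(0.0))), (3.0, np.float64(69.0), (np.float64(0.0), np.float64(0.0))), (3.7, np.float64(57.0), (np.float64(0.0), np.float64(0.0))), (4.4, np.float64(54.0), (np.float64(0.0), np.float64(0.0))), (4.6, np.float64(72.0), (np.float64(0.0), np.float64(0.0))), (5.6, np.float64(75.0), (np.float64(0.0), np.float64(0.0)))] 17.110092161490858
['scene'] [(1.7, np.float64(72.0), (np.float64(-2.0), np.float64(-1.0))), (1.7, np.float64(69.0), (np.float64(-2.0), np.float64(-2.0))), (1.8, np.float64(66.0), (np.float64(-2.0), np.float64(-2.0))), (1.9, np.float64(75.0), (np.float64(-2.0), np.float64(-1.0))), (2.1, np.float64(63.0), (np.float64(-2.0), np.float64(-1.0))), (2.4, np.float64(78.0), (np.float64(-2.0), np.float64(-2.0))), (2.4, np.float64(60.0), (np.float64(-2.0), np.float64(-2.0))), (2.7, np.float64(81.0), (np.float64(-2.0), np.float64(-2.0)))] 7.1079681328642375
['top', 'scene'] [(6.9, np.float64(66.0), (np.float64(-1.0), np.float64(0.0))), (7.6, np.float64(63.0), (np.float64(-1.0), np.float64(0.0))), (8.0, np.float64(60.0), (np.float64(-1.0), np.float64(0.0))), (8.5, np.float64(69.0), (np.float64(-1.0), np.float64(0.0))), (9.7, np.float64(57.0), (np.float64(-1.0), np.float64(0.0))), (9.7, np.float64(72.0), (np.float64(-1.0), np.float64(0.0))), (11.1, np.float64(75.0), (np.float64(-1.0), np.float64(0.0))), (11.2, np.float64(54.0), (np.float64(-1.0), np.float64(0.0)))] 25.598290208168912
[-0.0204035  -0.86579137  0.499989  ] [ 9.99700436e-01 -2.35592465e-02  1.73472348e-18]
```

```bash
python3 - <<'E'
from fit import *
from scipy.spatial.transform import Rotation as R
from cell import observe
s=observe(); M=R.from_euler('xyz',s['tool_rot']).as_matrix(); print(s['time'],M.round(3))
W=np.concatenate([C[n].reshape(-1,3) for n in P]); W=W[~np.isnan(W[:,0])]
print("height map max z; rows x from .9 to -.3, cols y from -.9 to -.1 (step .1)")
for x in np.arange(.8,-.4,-.1):
    print(round(x,1),[ (lambda q: round(float(np.percentile(q[:,2],98)),2) if len(q)>3 else None)(W[(abs(W[:,0]-x)<.05)&(abs(W[:,1]-y)<.05)]) for y in np.arange(-1.,.5,.1)])
# slats: points in chest interior
W=C["top"]; 
m=(W[...,1]<-.2)&(W[...,1]>-.33)&(W[...,0]>.42)&(W[...,0]<.67)
X=W[m]; 
for x in np.arange(.41,.68,.006):
    q=X[abs(X[:,0]-x)<.003]; 
    if len(q)>3: print(round(x,3),np.median(q[:,2]).round(3),end='; ')
E
```

```text
0.7 [[ 0.     0.388 -0.922]
 [-0.    -0.922 -0.388]
 [-1.     0.     0.   ]]
height map max z; rows x from .9 to -.3, cols y from -.9 to -.1 (step .1)
0.8 [None, None, None, 0.14, 0.14, 0.01, 0.01, 0.01, 0.01, 0.01, 0.04, 0.16, 0.02, 0.11, 0.01]
0.7 [None, None, 0.12, 0.12, 0.19, 0.01, 0.13, 0.13, 0.13, 0.01, 0.05, 0.17, 0.12, 0.12, 0.12]
0.6 [None, None, 0.16, 0.12, 0.18, 0.01, 0.13, 0.14, 0.13, 0.13, 0.1, 0.02, 0.04, 0.02, 0.12]
0.5 [None, None, 0.14, 0.14, 0.14, 0.01, 0.13, 0.14, 0.13, 0.13, 0.1, 0.02, 0.09, 0.05, 0.09]
0.4 [None, None, 0.09, 0.1, 0.09, 0.01, 0.01, 0.13, 0.13, 0.01, 0.01, 0.02, 0.04, 0.02, 0.01]
0.3 [None, None, 0.1, 0.1, 0.1, 0.53, 0.52, 0.01, 0.74, 0.76, 0.55, 0.01, 0.05, 0.1, 0.1]
0.2 [None, None, 0.01, 0.01, 0.34, 0.48, 0.48, 0.65, 0.75, 0.76, 0.62, 0.32, 0.01, 0.11, 0.04]
0.1 [None, -0.0, 0.01, 0.01, 0.01, 0.01, 0.34, 0.01, 0.01, 0.02, 0.29, 0.29, 0.01, 0.01, 0.01]
0.0 [None, None, 0.01, 0.01, 0.01, 0.01, 0.01, 0.01, 0.01, 0.02, 0.31, 0.3, 0.01, 0.01, 0.01]
-0.1 [None, None, 0.01, 0.01, 0.01, 0.01, 0.01, 0.01, 0.01, 0.01, 0.3, 0.01, 0.01, 0.01, 0.01]
-0.2 [None, None, 0.01, 0.0, 0.01, 0.01, 0.01, 0.01, 0.01, None, 0.01, 0.01, 0.01, 0.01, 0.01]
-0.3 [None, None, 0.01, 0.01, 0.01, 0.01, 0.01, 0.01, 0.01, None, 0.01, 0.01, 0.01, 0.01, 0.01]
-0.4 [None, 0.09, 0.08, None, None, None, None, None, None, None, None, None, None, None, None]
0.422 0.12; 0.428 0.124; 0.434 0.127; 0.44 0.131; 0.446 0.133; 0.452 0.132; 0.458 0.115; 0.464 0.116; 0.47 0.122; 0.476 0.125; 0.482 0.128; 0.488 0.131; 0.494 0.133; 0.5 0.114; 0.506 0.117; 0.512 0.118; 0.518 0.123; 0.524 0.126; 0.53 0.13; 0.536 0.133; 0.542 0.133; 0.548 0.115; 0.554 0.118; 0.56 0.121; 0.566 0.125; 0.572 0.128; 0.578 0.132; 0.584 0.133; 0.59 0.115; 0.596 0.117; 0.602 0.12; 0.608 0.123; 0.614 0.127; 0.62 0.13; 0.626 0.133; 0.632 0.132; 0.638 0.115; 0.644 0.118; 0.65 0.122; 0.656 0.125; 0.662 0.128; 0.668 0.131;
```

Request:
send_rows(
  motion=[
    {"hand":1,"slide":[0,5,49],"spin":0},
    {"hand":1,"slide":[0,5,49],"spin":0},
    {"hand":1,"slide":[0,5,49],"spin":0},
    {"hand":1,"slide":[0,5,49],"spin":0},
    {"hand":1,"slide":[0,5,49],"spin":0},
    {"hand":1,"slide":[0,45,19],"spin":0},
    {"hand":1,"slide":[0,45,19],"spin":0},
    {"hand":1,"slide":[0,45,19],"spin":0},
  ],
)

```text
time: 1.5
tool_pos: [-0.0193, -0.7501, 0.2287]
tool_rot: [1.552, 1.57, -1.189]
contact_force: [-0.0, -1.8, 0.4]
opening: 0.0916
```

```bash
cat > st.py <<'E'
from cell import observe
import numpy as np
from scipy.spatial.transform import Rotation as R
def st():
    s=observe(); M=R.from_euler('xyz',s['tool_rot']).as_matrix()
    print(round(s['time'],2),'pos',s['tool_pos'].round(4),'q',s['qpos'].round(3),'F',s['contact_force'].round(1),'open',round(s['opening'],4))
    print(M.round(3))
    return s,M
if __name__=="__main__": st()
E
python3 st.py
```

```text
1.5 pos [-0.0193 -0.7501  0.2287] q [-1.699e+00  8.040e-01  7.160e-01  1.000e-03  1.620e+00 -5.280e-01] F [-0.  -1.8  0.4] open 0.0916
[[ 0.     0.39  -0.921]
 [-0.001 -0.921 -0.39 ]
 [-1.     0.001  0.   ]]
```

Request:
send_rows(
  motion=[
    {"hand":1,"slide":[0,45,19],"spin":0},
    {"hand":1,"slide":[0,45,19],"spin":0},
    {"hand":1,"slide":[0,45,19],"spin":0},
    {"hand":1,"slide":[0,45,19],"spin":0},
  ],
)

```text
time: 1.9
tool_pos: [-0.0192, -0.8511, 0.2026]
tool_rot: [1.182, 1.529, -1.559]
contact_force: [0.7, 2.5, 1.7]
opening: 0.0917
```

```bash
python3 st.py
```

```text
1.9 pos [-0.0192 -0.8511  0.2026] q [-1.685  1.16   0.036  0.006  1.904 -0.512] F [0.7 2.5 1.7] open 0.0917
[[ 0.     0.389 -0.921]
 [-0.042 -0.92  -0.389]
 [-0.999  0.039  0.016]]
```

Request:
send_rows(
  motion=[
    {"hand":1,"slide":[-20,41,17],"spin":0},
    {"hand":1,"slide":[-20,41,17],"spin":0},
    {"hand":1,"slide":[-20,41,17],"spin":0},
  ],
)

```text
time: 2.2
tool_pos: [-0.0159, -0.8724, 0.2254]
tool_rot: [1.168, 1.438, -1.574]
contact_force: [-0.2, 0.1, -0.1]
opening: 0.0914
```

```bash
python3 st.py
```

```text
2.2 pos [-0.0159 -0.8724  0.2254] q [-1.682  1.136  0.037  0.015  1.837 -0.506] F [-0.2  0.1 -0.1] open 0.0914
[[-0.     0.389 -0.921]
 [-0.132 -0.913 -0.386]
 [-0.991  0.122  0.052]]
```

```bash
cat > kin.py <<'E'
import numpy as np
from scipy.spatial.transform import Rotation as R
def rz(a): return R.from_euler('z',a)
def ry(a): return R.from_euler('y',a)
M0=R.from_matrix(np.array([[0,0,1],[-1,0,0],[0,-1,0]],float)) # placeholder, replaced
def chain(q,s4=1,s6=1): return rz(q[0])*ry(q[1]+q[2])*rz(s4*q[3])*ry(q[4])*rz(s6*q[5])
E
python3 - <<'E'
from kin import *; from st import st
import itertools
qs=[[-1.31799209,.342708,1.52504,0,1.275418,-.14601],[-1.699,.804,.716,.001,1.620,-.528],[-1.685,1.16,.036,.006,1.904,-.512]]
Ms=[[-1.7244957,1.56922226,1.81590788],[1.552,1.57,-1.189],[1.182,1.529,-1.559]]
s,M=st(); qs.append(s['qpos']); Ms.append(s['tool_rot'])
for s4,s6 in itertools.product((1,-1),(1,-1)):
    D=[(chain(q,s4,s6).inv()*R.from_euler('xyz',m)) for q,m in zip(qs,Ms)]
    print(s4,s6,[np.degrees((D[0].inv()*d).magnitude()).round(2) for d in D]); 
    if s6==1: print(D[0].as_matrix().round(3), D[3].as_matrix().round(3))
E
```

```text
2.2 pos [-0.0159 -0.8724  0.2254] q [-1.682  1.136  0.037  0.015  1.837 -0.506] F [-0.2  0.1 -0.1] open 0.0914
[[-0.     0.389 -0.921]
 [-0.132 -0.913 -0.386]
 [-0.991  0.122  0.052]]
1 1 [np.float64(0.0), np.float64(0.08), np.float64(0.05), np.float64(0.0)]
[[-0. -1.  0.]
 [ 0. -0. -1.]
 [ 1. -0.  0.]] [[-0. -1. -0.]
 [ 0.  0. -1.]
 [ 1. -0.  0.]]
1 -1 [np.float64(0.0), np.float64(43.82), np.float64(41.98), np.float64(41.25)]
-1 1 [np.float64(0.0), np.float64(0.11), np.float64(0.68), np.float64(1.69)]
[[-0. -1.  0.]
 [ 0. -0. -1.]
 [ 1. -0.  0.]] [[-0.014 -1.    -0.008]
 [ 0.025  0.008 -1.   ]
 [ 1.    -0.014  0.025]]
-1 -1 [np.float64(0.0), np.float64(43.82), np.float64(42.21), np.float64(41.73)]
```

```bash
python3 - <<'E'
from fit import *; from kin import *
M0=np.array([[0,-1,0],[0,0,-1],[1,0,0.]])
for q1 in (-.15,0,.1):
  for qs in (1.5,1.8):
    for th in (64.5,154.5,-115.5,-25.5):
        a=np.radians(th); y=np.cos(a)*ex+np.sin(a)*ey; x=-n3; T=np.stack([x,y,np.cross(x,y)],1)
        D=(rz(q1)*ry(qs)).inv().as_matrix()@T@M0.T
        e=R.from_matrix(D).as_euler('ZYZ'); 
        alt=np.array([e[0]+np.pi,-e[1],e[2]+np.pi]); alt=(alt+np.pi)%(2*np.pi)-np.pi
        print(q1,qs,th,e.round(2),alt.round(2))
E
```

```text
-0.15 1.5 64.5 [-0.52  1.57  0.3 ] [ 2.62 -1.57 -2.84]
-0.15 1.5 154.5 [-0.52  1.57 -1.27] [ 2.62 -1.57  1.87]
-0.15 1.5 -115.5 [-0.52  1.57 -2.84] [ 2.62 -1.57  0.3 ]
-0.15 1.5 -25.5 [-0.52  1.57  1.87] [ 2.62 -1.57 -1.27]
-0.15 1.8 64.5 [-0.54  1.31  0.45] [ 2.6  -1.31 -2.69]
-0.15 1.8 154.5 [-0.54  1.31 -1.12] [ 2.6  -1.31  2.02]
-0.15 1.8 -115.5 [-0.54  1.31 -2.69] [ 2.6  -1.31  0.45]
-0.15 1.8 -25.5 [-0.54  1.31  2.02] [ 2.6  -1.31 -1.12]
0 1.5 64.5 [-0.52  1.64  0.43] [ 2.62 -1.64 -2.71]
0 1.5 154.5 [-0.52  1.64 -1.14] [ 2.62 -1.64  2.  ]
0 1.5 -115.5 [-0.52  1.64 -2.71] [ 2.62 -1.64  0.43]
0 1.5 -25.5 [-0.52  1.64  2.  ] [ 2.62 -1.64 -1.14]
0 1.8 64.5 [-0.53  1.38  0.58] [ 2.61 -1.38 -2.56]
0 1.8 154.5 [-0.53  1.38 -0.99] [ 2.61 -1.38  2.15]
0 1.8 -115.5 [-0.53  1.38 -2.56] [ 2.61 -1.38  0.58]
0 1.8 -25.5 [-0.53  1.38  2.15] [ 2.61 -1.38 -0.99]
0.1 1.5 64.5 [-0.52  1.69  0.52] [ 2.62 -1.69 -2.62]
0.1 1.5 154.5 [-0.52  1.69 -1.05] [ 2.62 -1.69  2.09]
0.1 1.5 -115.5 [-0.52  1.69 -2.62] [ 2.62 -1.69  0.52]
0.1 1.5 -25.5 [-0.52  1.69  2.09] [ 2.62 -1.69 -1.05]
0.1 1.8 64.5 [-0.52  1.43  0.67] [ 2.62 -1.43 -2.48]
0.1 1.8 154.5 [-0.52  1.43 -0.9 ] [ 2.62 -1.43  2.24]
0.1 1.8 -115.5 [-0.52  1.43 -2.48] [ 2.62 -1.43  0.67]
0.1 1.8 -25.5 [-0.52  1.43  2.24] [ 2.62 -1.43 -0.9 ]
```

```bash
python3 - <<'E'
from fit import *
W=np.concatenate([C[n].reshape(-1,3) for n in P]); W=W[~np.isnan(W[:,0])]
print('y',np.arange(.2,1.2,.1).round(1))
for x in np.arange(.8,-.4,-.1):
    print(round(x,1),[ (lambda q: round(float(np.percentile(q[:,2],98)),2) if len(q)>3 else None)(W[(abs(W[:,0]-x)<.05)&(abs(W[:,1]-y)<.05)]) for y in np.arange(.2,1.2,.1)])
E
cat > mv.py <<'E'
# usage: mv.py x y z  -> rows; tool slides from measured pose to target TCP
import sys; from st import st; import numpy as np
s,M=st(); t=np.array(list(map(float,sys.argv[1:4]))); d=(t-s['tool_pos'])*1000; L=np.linalg.norm(d)
sp=float(sys.argv[4]) if len(sys.argv)>4 else 48
n=int(np.ceil(L/sp)); print('dist',L.round(1),'total tool',(M.T@d).round(1),'rows',n,'per row',(M.T@d/max(n,1)).round(1))
E
python3 mv.py .33 -.45 .3
```

```text
y [0.2 0.3 0.4 0.5 0.6 0.7 0.8 0.9 1.  1.1]
0.8 [0.02, 0.11, 0.01, 0.11, 0.11, 0.11, 0.11, None, None, None]
0.7 [0.12, 0.12, 0.12, 0.12, 0.01, 0.01, 0.11, None, None, None]
0.6 [0.04, 0.02, 0.12, 0.12, 0.11, 0.11, 0.11, None, None, -0.34]
0.5 [0.09, 0.05, 0.09, 0.09, 0.01, 0.01, 0.01, None, None, -0.37]
0.4 [0.04, 0.02, 0.01, 0.01, 0.01, 0.01, 0.0, None, None, -0.4]
0.3 [0.05, 0.1, 0.1, 0.01, 0.01, 0.01, 0.01, None, None, -0.43]
0.2 [0.01, 0.11, 0.04, 0.01, 0.01, 0.01, 0.01, None, -0.32, -0.35]
0.1 [0.01, 0.01, 0.01, 0.01, 0.01, 0.01, 0.01, None, -0.3, -0.43]
0.0 [0.01, 0.01, 0.01, 0.01, 0.01, 0.01, 0.01, None, None, -0.42]
-0.1 [0.01, 0.01, 0.01, 0.01, 0.01, 0.01, 0.01, None, None, -0.74]
-0.2 [0.01, 0.01, 0.01, 0.01, 0.01, 0.01, 0.01, None, None, -0.74]
-0.3 [0.01, 0.01, 0.01, 0.01, 0.01, 0.01, 0.01, None, None, -0.74]
-0.4 [None, None, None, None, None, None, None, None, None, -0.74]
2.2 pos [-0.0159 -0.8724  0.2254] q [-1.682  1.136  0.037  0.015  1.837 -0.506] F [-0.2  0.1 -0.1] open 0.0914
[[-0.     0.389 -0.921]
 [-0.132 -0.913 -0.386]
 [-0.991  0.122  0.052]]
dist 551.0 total tool [-129.9 -242.  -477.7] rows 12 per row [-10.8 -20.2 -39.8]
```

Request:
send_rows(
  motion=[
    {"hand":1,"slide":[-11,-20,-40],"spin":0},
    {"hand":1,"slide":[-11,-20,-40],"spin":0},
    {"hand":1,"slide":[-11,-20,-40],"spin":0},
    {"hand":1,"slide":[-11,-20,-40],"spin":0},
    {"hand":1,"slide":[-11,-20,-40],"spin":0},
    {"hand":1,"slide":[-11,-20,-40],"spin":0},
    {"hand":1,"slide":[-11,-20,-40],"spin":0},
    {"hand":1,"slide":[-11,-20,-40],"spin":0},
  ],
)

```text
time: 3.0
tool_pos: [0.2011, -0.6133, 0.2986]
tool_rot: [1.193, 1.379, -1.558]
contact_force: [1.0, -0.6, 0.0]
opening: 0.0914
```

```bash
python3 mv.py .46 -.15 .3
```

```text
3.0 pos [ 0.2011 -0.6133  0.2986] q [-1.353  0.422  1.22  -0.04   1.311 -0.167] F [ 1.  -0.6  0. ] open 0.0914
[[ 0.002  0.381 -0.925]
 [-0.191 -0.908 -0.374]
 [-0.982  0.177  0.07 ]]
dist 530.7 total tool [ -89.1 -321.7 -412.6] rows 12 per row [ -7.4 -26.8 -34.4]
```

Request:
send_rows(
  motion=[
    {"hand":1,"slide":[-8,-28,-37],"spin":0},
    {"hand":1,"slide":[-8,-28,-37],"spin":0},
    {"hand":1,"slide":[-8,-28,-37],"spin":0},
    {"hand":1,"slide":[-8,-28,-37],"spin":0},
    {"hand":1,"slide":[-8,-28,-37],"spin":0},
    {"hand":1,"slide":[-8,-28,-37],"spin":0},
    {"hand":1,"slide":[-8,-28,-37],"spin":0},
    {"hand":1,"slide":[-8,-28,-37],"spin":0},
  ],
)

```text
time: 3.8
tool_pos: [0.3966, -0.2738, 0.3288]
tool_rot: [1.355, 1.315, -1.4]
contact_force: [0.2, -0.0, 0.4]
opening: 0.0919
```

```bash
python3 mv.py .42 .20 .3
```

```text
3.8 pos [ 0.3966 -0.2738  0.3288] q [-0.649  0.101  1.586 -0.182  1.271  0.574] F [ 0.2 -0.   0.4] open 0.0919
[[ 0.043  0.371 -0.928]
 [-0.249 -0.895 -0.37 ]
 [-0.967  0.247  0.054]]
dist 475.3 total tool [ -89.4 -422.5 -198.4] rows 10 per row [ -8.9 -42.3 -19.8]
```

Request:
send_rows(
  motion=[
    {"hand":1,"slide":[-2,-44,-21],"spin":0},
    {"hand":1,"slide":[-2,-44,-21],"spin":0},
    {"hand":1,"slide":[-2,-44,-21],"spin":0},
    {"hand":1,"slide":[-2,-44,-21],"spin":0},
    {"hand":1,"slide":[-2,-44,-21],"spin":0},
    {"hand":1,"slide":[-2,-44,-21],"spin":0},
    {"hand":1,"slide":[-2,-44,-21],"spin":0},
    {"hand":1,"slide":[-2,-44,-21],"spin":0},
  ],
)

```text
time: 4.6
tool_pos: [0.427, 0.121, 0.2723]
tool_rot: [1.618, 1.284, -1.146]
contact_force: [1.0, -0.0, 1.8]
opening: 0.092
```

```bash
python3 mv.py .20 .60 .35
```

```text
4.6 pos [0.427  0.121  0.2723] q [ 0.305  0.157  1.682 -0.297  1.28   1.581] F [ 1.  -0.   1.8] open 0.092
[[ 0.117  0.352 -0.929]
 [-0.258 -0.892 -0.371]
 [-0.959  0.282 -0.013]]
dist 535.7 total tool [-224.5 -485.4   32.1] rows 12 per row [-18.7 -40.4   2.7]
```

Request:
send_rows(
  motion=[
    {"hand":1,"slide":[-19,-42,3],"spin":0},
    {"hand":1,"slide":[-19,-42,3],"spin":0},
    {"hand":1,"slide":[-19,-42,3],"spin":0},
    {"hand":1,"slide":[-19,-42,3],"spin":0},
    {"hand":1,"slide":[-19,-42,3],"spin":0},
    {"hand":1,"slide":[-19,-42,3],"spin":0},
    {"hand":1,"slide":[-19,-42,3],"spin":0},
    {"hand":1,"slide":[-19,-42,3],"spin":0},
  ],
)

```text
time: 5.4
tool_pos: [0.2596, 0.4652, 0.3521]
tool_rot: [1.845, 1.301, -0.924]
contact_force: [0.6, 0.5, 0.6]
opening: 0.0917
```

```bash
python3 mv.py -.1 .90 .3
```

```text
5.4 pos [0.2596 0.4652 0.3521] q [ 1.064  0.377  1.163 -0.249  1.709  2.241] F [0.6 0.5 0.6] open 0.0917
[[ 0.161  0.343 -0.925]
 [-0.213 -0.903 -0.372]
 [-0.964  0.257 -0.072]]
dist 566.6 total tool [-100.2 -529.6  174.7] rows 12 per row [ -8.3 -44.1  14.6]
```

```bash
python3 - <<'E'
from fit import *
W=C["scene"]
for uv in [(350,95),(400,100),(440,110),(480,120),(340,70),(400,85),(470,100),(425,40),(380,60),(500,130)]:
    print(uv,W[uv[1],uv[0]].round(3))
E
python3 mv.py -.3 .82 .3
```

```text
(350, 95) [-0.191  0.218  0.002]
(400, 100) [-0.239  0.418  0.005]
(440, 110) [-0.259  0.585 -0.004]
(480, 120) [-0.268  0.753 -0.002]
(340, 70) [-0.891  0.059 -0.437]
(400, 85) [-0.897  0.409 -0.435]
(470, 100) [-0.529  0.731 -0.12 ]
(425, 40) [-0.563  0.452  0.102]
(380, 60) [-0.539  0.284 -0.046]
(500, 130) [-0.242  0.839 -0.   ]
5.4 pos [0.2596 0.4652 0.3521] q [ 1.064  0.377  1.163 -0.249  1.709  2.241] F [0.6 0.5 0.6] open 0.0917
[[ 0.161  0.343 -0.925]
 [-0.213 -0.903 -0.372]
 [-0.964  0.257 -0.072]]
dist 664.6 total tool [-115.3 -525.9  389.6] rows 14 per row [ -8.2 -37.6  27.8]
```

Request:
send_rows(
  motion=[
    {"hand":1,"slide":[-8,-39,29],"spin":0},
    {"hand":1,"slide":[-8,-39,29],"spin":0},
    {"hand":1,"slide":[-8,-39,29],"spin":0},
    {"hand":1,"slide":[-8,-39,29],"spin":0},
    {"hand":1,"slide":[-8,-39,29],"spin":0},
    {"hand":1,"slide":[-8,-39,29],"spin":0},
    {"hand":1,"slide":[-8,-39,29],"spin":0},
    {"hand":1,"slide":[-8,-39,29],"spin":0},
  ],
)

```text
time: 6.2
tool_pos: [-0.0784, 0.6785, 0.3535]
tool_rot: [2.075, 1.344, -0.701]
contact_force: [0.8, 1.2, -0.3]
opening: 0.0915
```

```bash
python3 mv.py -.4 1.0 .33
```

```text
6.2 pos [-0.0784  0.6785  0.3535] q [ 1.649  0.791  0.435 -0.183  2.069  2.778] F [ 0.8  1.2 -0.3] open 0.0915
[[ 0.172  0.341 -0.924]
 [-0.145 -0.919 -0.366]
 [-0.974  0.197 -0.109]]
dist 455.3 total tool [ -79.1 -409.7  182.2] rows 10 per row [ -7.9 -41.   18.2]
```

```bash
cat > plan.py <<'E'
# plan.py dx dy dz(mm per row, world) spin_per_row n
import sys; from st import st; import numpy as np
from scipy.spatial.transform import Rotation as R
s,M=st(); a=list(map(float,sys.argv[1:])); d=np.array(a[:3]); sp=a[3]; n=int(a[4])
print([ {"hand":"H","slide":[int(v) for v in (M@R.from_euler('x',sp*k).as_matrix()).T.dot(d).round()],"spin":sp} for k in range(n)])
E
python3 plan.py -26 36 0 -.15 8
```

```text
6.2 pos [-0.0784  0.6785  0.3535] q [ 1.649  0.791  0.435 -0.183  2.069  2.778] F [ 0.8  1.2 -0.3] open 0.0915
[[ 0.172  0.341 -0.924]
 [-0.145 -0.919 -0.366]
 [-0.974  0.197 -0.109]]
[{'hand': 'H', 'slide': [-10, -42, 11], 'spin': -0.15}, {'hand': 'H', 'slide': [-10, -43, 4], 'spin': -0.15}, {'hand': 'H', 'slide': [-10, -43, -2], 'spin': -0.15}, {'hand': 'H', 'slide': [-10, -43, -8], 'spin': -0.15}, {'hand': 'H', 'slide': [-10, -41, -15], 'spin': -0.15}, {'hand': 'H', 'slide': [-10, -38, -21], 'spin': -0.15}, {'hand': 'H', 'slide': [-10, -35, -26], 'spin': -0.15}, {'hand': 'H', 'slide': [-10, -30, -31], 'spin': -0.15}]
```

Request:
send_rows(
  motion=[
    {"hand":1,"slide":[-10,-42,11],"spin":-0.15},
    {"hand":1,"slide":[-10,-43,4],"spin":-0.15},
    {"hand":1,"slide":[-10,-43,-2],"spin":-0.15},
    {"hand":1,"slide":[-10,-43,-8],"spin":-0.15},
    {"hand":1,"slide":[-10,-41,-15],"spin":-0.15},
  ],
)

```text
time: 6.7
tool_pos: [-0.1694, 0.7451, 0.3107]
tool_rot: [1.753, 1.402, -0.328]
contact_force: [1.0, -0.1, 0.5]
opening: 0.0916
```

```bash
python3 plan.py -26 36 0 -.15 8
```

```text
6.7 pos [-0.1694  0.7451  0.3107] q [ 1.755  1.032  0.037 -0.176  2.149  2.175] F [ 1.  -0.1  0.5] open 0.0916
[[ 0.159  0.859 -0.486]
 [-0.054 -0.484 -0.874]
 [-0.986  0.166 -0.031]]
[{'hand': 'H', 'slide': [-6, -40, -19], 'spin': -0.15}, {'hand': 'H', 'slide': [-6, -36, -25], 'spin': -0.15}, {'hand': 'H', 'slide': [-6, -32, -30], 'spin': -0.15}, {'hand': 'H', 'slide': [-6, -28, -34], 'spin': -0.15}, {'hand': 'H', 'slide': [-6, -22, -38], 'spin': -0.15}, {'hand': 'H', 'slide': [-6, -16, -41], 'spin': -0.15}, {'hand': 'H', 'slide': [-6, -10, -43], 'spin': -0.15}, {'hand': 'H', 'slide': [-6, -3, -44], 'spin': -0.15}]
```

Request:
send_rows(
  motion=[
    {"hand":1,"slide":[-12,-39,-20],"spin":-0.1},
    {"hand":1,"slide":[-12,-36,-25],"spin":-0.1},
    {"hand":1,"slide":[-12,-34,-29],"spin":-0.1},
    {"hand":1,"slide":[-12,-31,-32],"spin":-0.1},
  ],
)

```text
time: 7.1
tool_pos: [-0.2347, 0.7758, 0.2968]
tool_rot: [2.207, 1.423, 0.552]
contact_force: [0.6, -1.6, 0.6]
opening: 0.0916
```

```bash
python3 mv.py .3 .45 .35
```

```text
7.1 pos [-0.2347  0.7758  0.2968] q [ 1.826  1.049  0.036 -0.156  2.008  1.84 ] F [ 0.6 -1.6  0.6] open 0.0916
[[ 0.126  0.989 -0.078]
 [ 0.077 -0.088 -0.993]
 [-0.989  0.119 -0.088]]
dist 628.4 total tool [-10.7 564.  277. ] rows 14 per row [-0.8 40.3 19.8]
```

Request:
send_rows(
  motion=[
    {"hand":1,"slide":[-5,42,21],"spin":0},
    {"hand":1,"slide":[-5,42,21],"spin":0},
    {"hand":1,"slide":[-5,42,21],"spin":0},
    {"hand":1,"slide":[-5,42,21],"spin":0},
    {"hand":1,"slide":[-5,42,21],"spin":0},
    {"hand":1,"slide":[-5,42,21],"spin":0},
    {"hand":1,"slide":[-5,42,21],"spin":0},
    {"hand":1,"slide":[-5,42,21],"spin":0},
  ],
)

```text
time: 7.9
tool_pos: [0.0584, 0.5894, 0.3767]
tool_rot: [2.44, 1.393, 0.797]
contact_force: [1.2, 0.9, 0.5]
opening: 0.0916
```

```bash
python3 mv.py .36 .22 .3
```

```text
7.9 pos [0.0584 0.5894 0.3767] q [ 1.396  0.326  1.156 -0.1    1.512  1.467] F [1.2 0.9 0.5] open 0.0916
[[ 0.123  0.99  -0.063]
 [ 0.126 -0.079 -0.989]
 [-0.984  0.114 -0.135]]
dist 483.0 total tool [ 66.  319.1 356.6] rows 11 per row [ 6.  29.  32.4]
```

Request:
send_rows(
  motion=[
    {"hand":1,"slide":[6,31,35],"spin":0},
    {"hand":1,"slide":[6,31,35],"spin":0},
    {"hand":1,"slide":[6,31,35],"spin":0},
    {"hand":1,"slide":[6,31,35],"spin":0},
    {"hand":1,"slide":[6,31,35],"spin":0},
    {"hand":1,"slide":[6,31,35],"spin":0},
    {"hand":1,"slide":[6,31,35],"spin":0},
    {"hand":1,"slide":[6,31,35],"spin":0},
  ],
)

```text
time: 8.7
tool_pos: [0.3001, 0.2885, 0.345]
tool_rot: [2.488, 1.316, 0.846]
contact_force: [1.2, 0.3, 0.5]
opening: 0.0919
```

```bash
python3 mv.py .15 .13 .28
```

```text
8.7 pos [0.3001 0.2885 0.345 ] q [ 0.518 -0.094  1.738  0.085  1.258  0.572] F [1.2 0.3 0.5] open 0.0919
[[ 0.167  0.985 -0.054]
 [ 0.188 -0.086 -0.978]
 [-0.968  0.153 -0.2  ]]
dist 227.8 total tool [   8.  -144.1  176.2] rows 5 per row [  1.6 -28.8  35.2]
```

```bash
python3 plan.py -32 -31 0 0 1
```

```text
8.7 pos [0.3001 0.2885 0.345 ] q [ 0.518 -0.094  1.738  0.085  1.258  0.572] F [1.2 0.3 0.5] open 0.0919
[[ 0.167  0.985 -0.054]
 [ 0.188 -0.086 -0.978]
 [-0.968  0.153 -0.2  ]]
[{'hand': 'H', 'slide': [-11, -29, 32], 'spin': 0.0}]
```

Request:
send_rows(
  motion=[
    {"hand":1,"slide":[-11,-29,32],"spin":0},
    {"hand":1,"slide":[-11,-29,32],"spin":0},
    {"hand":1,"slide":[-11,-29,32],"spin":0},
  ],
)

```text
time: 9.0
tool_pos: [0.2059, 0.1914, 0.3489]
tool_rot: [2.449, 1.298, 0.799]
contact_force: [1.0, -0.7, 2.0]
opening: 0.0919
```

```bash
python3 plan.py -32 -31 0 0 1
```

```text
9.0 pos [0.2059 0.1914 0.3489] q [ 0.326 -0.408  1.942  0.126  1.366  0.394] F [ 1.  -0.7  2. ] open 0.0919
[[ 0.188  0.98  -0.059]
 [ 0.193 -0.096 -0.976]
 [-0.963  0.172 -0.207]]
[{'hand': 'H', 'slide': [-12, -28, 32], 'spin': 0.0}]
```

```bash
python3 plan.py -8 -8 -45 0 1
```

```text
9.0 pos [0.2059 0.1914 0.3489] q [ 0.326 -0.408  1.942  0.126  1.366  0.394] F [ 1.  -0.7  2. ] open 0.0919
[[ 0.188  0.98  -0.059]
 [ 0.193 -0.096 -0.976]
 [-0.963  0.172 -0.207]]
[{'hand': 'H', 'slide': [40, -15, 18], 'spin': 0.0}]
```

Request:
send_rows(
  motion=[
    {"hand":1,"slide":[40,-15,18],"spin":0},
    {"hand":1,"slide":[40,-15,18],"spin":0},
    {"hand":1,"slide":[40,-15,18],"spin":0},
  ],
)

```text
time: 9.3
tool_pos: [0.1848, 0.1655, 0.2226]
tool_rot: [2.371, 1.258, 0.722]
contact_force: [0.8, -0.4, -0.6]
opening: 0.0919
```

```bash
python3 plan.py -20 -20 -30 0 1
```

```text
9.3 pos [0.1848 0.1655 0.2226] q [ 0.203 -0.452  2.312  0.181  1.015  0.206] F [ 0.8 -0.4 -0.6] open 0.0919
[[ 0.231  0.972 -0.052]
 [ 0.203 -0.101 -0.974]
 [-0.952  0.214 -0.221]]
[{'hand': 'H', 'slide': [20, -24, 27], 'spin': 0.0}]
```

Request:
send_rows(
  motion=[
    {"hand":1,"slide":[12,-26,30],"spin":0},
    {"hand":1,"slide":[12,-26,30],"spin":0},
  ],
)

```text
time: 9.5
tool_pos: [0.1494, 0.1282, 0.191]
tool_rot: [2.358, 1.264, 0.715]
contact_force: [0.7, -1.8, 1.0]
opening: 0.0921
```

```bash
python3 plan.py -30 -30 -10 0 1
```

```text
9.5 pos [0.1494 0.1282 0.191 ] q [-0.158 -0.606  2.443  0.261  1.117 -0.178] F [ 0.7 -1.8  1. ] open 0.0921
[[ 0.228  0.972 -0.047]
 [ 0.198 -0.094 -0.976]
 [-0.953  0.213 -0.214]]
[{'hand': 'H', 'slide': [-3, -28, 33], 'spin': 0.0}]
```

```bash
python3 - <<'E'
from fit import *
W=C["scene"].reshape(-1,3); W=W[~np.isnan(W[:,0])]
ys=np.arange(-1.2,1.2,.15); print(ys.round(2))
for x in np.arange(-.1,-1.0,-.1):
    print(round(x,1),[ (lambda q: round(float(q[:,2].max()),2) if len(q)>3 else None)(W[(abs(W[:,0]-x)<.05)&(abs(W[:,1]-y)<.075)]) for y in ys])
E
```

```text
[-1.2  -1.05 -0.9  -0.75 -0.6  -0.45 -0.3  -0.15 -0.    0.15  0.3   0.45
  0.6   0.75  0.9   1.05]
-0.1 [-0.14, None, 0.0, 0.01, 0.01, 0.01, 0.01, 0.01, 0.3, 0.01, 0.01, 0.01, 0.01, 0.01, 0.01, -0.73]
-0.2 [-0.14, None, 0.0, 0.01, 0.01, 0.01, 0.01, 0.01, 0.01, 0.01, 0.02, 0.01, 0.01, 0.01, 0.01, -0.74]
-0.3 [-0.14, None, None, 0.01, 0.01, 0.01, 0.01, None, 0.01, 0.01, 0.01, 0.01, 0.01, 0.01, 0.0, -0.74]
-0.4 [-0.0, None, 0.09, None, None, None, None, None, None, None, None, None, None, None, None, -0.74]
-0.5 [-0.01, -0.04, -0.02, 0.04, 0.05, -0.03, 0.12, 0.14, -0.03, -0.03, 0.17, 0.16, 0.37, 0.4, -0.13, -0.24]
-0.6 [None, None, -0.02, 0.01, 0.05, 0.06, 0.12, 0.13, -0.03, -0.02, 0.2, 0.17, 0.37, 0.39, 0.07, None]
-0.7 [None, None, None, -0.03, -0.02, None, -0.02, 0.08, -0.02, -0.02, 0.2, 0.15, 0.22, 0.27, None, None]
-0.8 [None, None, None, -0.23, -0.42, -0.03, -0.02, 0.03, -0.03, -0.03, 0.15, 0.17, 0.2, 0.23, None, None]
-0.9 [None, None, None, -0.29, -0.31, -0.43, -0.04, -0.02, 0.02, 0.07, 0.0, 0.15, 0.16, 0.17, None, None]
```

Request:
send_rows(
  motion=[
    {"hand":1,"slide":[0,0,0],"spin":0},
    {"hand":1,"slide":[0,0,0],"spin":0},
    {"hand":1,"slide":[0,0,0],"spin":0},
  ],
)

```text
time: 9.8
tool_pos: [0.1531, 0.1261, 0.1943]
tool_rot: [2.31, 1.25, 0.653]
contact_force: [-0.0, 0.2, -0.2]
opening: 0.0919
```

```bash
python3 st.py; python3 plan.py 25 -37 17 0 1
```

```text
9.8 pos [0.1531 0.1261 0.1943] q [-0.166 -0.622  2.441  0.26   1.114 -0.171] F [-0.   0.2 -0.2] open 0.0919
[[ 0.25   0.966 -0.058]
 [ 0.192 -0.109 -0.975]
 [-0.949  0.233 -0.213]]
9.8 pos [0.1531 0.1261 0.1943] q [-0.166 -0.622  2.441  0.26   1.114 -0.171] F [-0.   0.2 -0.2] open 0.0919
[[ 0.25   0.966 -0.058]
 [ 0.192 -0.109 -0.975]
 [-0.949  0.233 -0.213]]
[{'hand': 'H', 'slide': [-17, 32, 31], 'spin': 0.0}]
```

Request:
send_rows(
  motion=[
    {"hand":1,"slide":[-17,32,31],"spin":0},
    {"hand":1,"slide":[-17,32,31],"spin":0},
    {"hand":1,"slide":[-17,32,31],"spin":0},
    {"hand":1,"slide":[-17,32,31],"spin":0},
    {"hand":1,"slide":[-17,20,41],"spin":0},
    {"hand":1,"slide":[-10,0,48],"spin":0},
    {"hand":1,"slide":[-10,0,48],"spin":0},
    {"hand":1,"slide":[-10,-20,43],"spin":0},
  ],
)

```text
time: 10.6
tool_pos: [0.2289, -0.1748, 0.2636]
tool_rot: [2.243, 1.256, 0.65]
contact_force: [2.2, -0.1, 0.2]
opening: 0.092
```

```bash
python3 mv.py -.05 -.5 .3
```

```text
10.6 pos [ 0.2289 -0.1748  0.2636] q [-1.277 -0.161  2.031  0.299  1.392 -1.327] F [ 2.2 -0.1  0.2] open 0.092
[[ 0.246  0.969  0.002]
 [ 0.187 -0.045 -0.981]
 [-0.951  0.242 -0.193]]
dist 430.0 total tool [-164.1 -246.9  311.5] rows 9 per row [-18.2 -27.4  34.6]
```

Request:
send_rows(
  motion=[
    {"hand":1,"slide":[-18,-27,35],"spin":0},
    {"hand":1,"slide":[-18,-27,35],"spin":0},
    {"hand":1,"slide":[-18,-27,35],"spin":0},
    {"hand":1,"slide":[-18,-27,35],"spin":0},
    {"hand":1,"slide":[-18,-27,35],"spin":0},
    {"hand":1,"slide":[-18,-27,35],"spin":0},
    {"hand":1,"slide":[-18,-35,28],"spin":0},
    {"hand":1,"slide":[-18,-40,20],"spin":0},
  ],
)

```text
time: 11.4
tool_pos: [-0.0196, -0.469, 0.2956]
tool_rot: [2.227, 1.269, 0.68]
contact_force: [0.2, -0.8, 0.2]
opening: 0.0917
```

```bash
python3 mv.py -.55 -.65 .3
```

```text
11.4 pos [-0.0196 -0.469   0.2956] q [-1.888  0.327  1.394  0.163  1.674 -1.915] F [ 0.2 -0.8  0.2] open 0.0917
[[ 0.231  0.972  0.045]
 [ 0.187  0.001 -0.982]
 [-0.955  0.235 -0.181]]
dist 560.5 total tool [-160.6 -514.7  153. ] rows 12 per row [-13.4 -42.9  12.8]
```

Request:
send_rows(
  motion=[
    {"hand":1,"slide":[-13,-43,13],"spin":0},
    {"hand":1,"slide":[-13,-43,13],"spin":0},
    {"hand":1,"slide":[-13,-43,13],"spin":0},
    {"hand":1,"slide":[-13,-43,13],"spin":0},
    {"hand":1,"slide":[-13,-43,13],"spin":0},
    {"hand":1,"slide":[-10,-33,30],"spin":0},
    {"hand":1,"slide":[-10,-33,30],"spin":0},
    {"hand":1,"slide":[-10,-33,30],"spin":0},
  ],
)

```text
time: 12.2
tool_pos: [-0.2975, -0.652, 0.2853]
tool_rot: [2.229, 1.288, 0.722]
contact_force: [-0.6, -1.7, 1.2]
opening: 0.0916
```

```bash
python3 mv.py -.65 -.75 .3
```

```text
12.2 pos [-0.2975 -0.652   0.2853] q [-2.14   0.99   0.221  0.096  2.201 -2.158] F [-0.6 -1.7  1.2] open 0.0916
[[ 0.21   0.974  0.081]
 [ 0.185  0.042 -0.982]
 [-0.96   0.221 -0.171]]
dist 366.2 total tool [-106.2 -344.4   65. ] rows 8 per row [-13.3 -43.    8.1]
```

Request:
send_rows(
  motion=[
    {"hand":1,"slide":[-9,-40,26],"spin":0},
    {"hand":1,"slide":[-9,-40,26],"spin":0},
    {"hand":1,"slide":[-9,-40,26],"spin":0},
    {"hand":1,"slide":[-9,-40,26],"spin":0},
    {"hand":1,"slide":[-9,-40,26],"spin":0},
  ],
)

```text
time: 12.7
tool_pos: [-0.3857, -0.686, 0.1848]
tool_rot: [2.092, 1.364, 0.608]
contact_force: [0.4, 0.4, 1.1]
opening: 0.0921
```

```bash
python3 plan.py -36 -32 5 0 1
```

```text
12.7 pos [-0.3857 -0.686   0.1848] q [-2.207  1.189  0.036  0.077  2.111 -2.261] F [0.4 0.4 1.1] open 0.0921
[[ 0.168  0.981  0.096]
 [ 0.117  0.077 -0.99 ]
 [-0.979  0.178 -0.102]]
[{'hand': 'H', 'slide': [-15, -37, 28], 'spin': 0.0}]
```

Request:
send_rows(
  motion=[
    {"hand":1,"slide":[-34,-28,20],"spin":0},
    {"hand":1,"slide":[-34,-28,20],"spin":0},
    {"hand":1,"slide":[-34,-28,20],"spin":0},
    {"hand":1,"slide":[-30,-32,22],"spin":0},
  ],
)

```text
time: 13.1
tool_pos: [-0.4242, -0.6792, 0.2359]
tool_rot: [1.683, 1.458, 0.21]
contact_force: [0.9, -0.5, 0.6]
opening: 0.0918
```

```bash
python3 plan.py -36 -32 5 0 1
```

```text
13.1 pos [-0.4242 -0.6792  0.2359] q [-2.253  1.122  0.036  0.081  2.07  -2.314] F [ 0.9 -0.5  0.6] open 0.0918
[[ 0.11   0.989  0.097]
 [ 0.023  0.095 -0.995]
 [-0.994  0.112 -0.013]]
[{'hand': 'H', 'slide': [-10, -38, 28], 'spin': 0.0}]
```

```bash
python3 plan.py -42 -5 20 0 1
```

```text
13.1 pos [-0.4242 -0.6792  0.2359] q [-2.253  1.122  0.036  0.081  2.07  -2.314] F [ 0.9 -0.5  0.6] open 0.0918
[[ 0.11   0.989  0.097]
 [ 0.023  0.095 -0.995]
 [-0.994  0.112 -0.013]]
[{'hand': 'H', 'slide': [-25, -40, 1], 'spin': 0.0}]
```

Request:
send_rows(
  motion=[
    {"hand":1,"slide":[-25,-40,1],"spin":0},
    {"hand":1,"slide":[-25,-40,1],"spin":0},
    {"hand":1,"slide":[-25,-40,1],"spin":0},
    {"hand":1,"slide":[-25,-40,1],"spin":0},
  ],
)

```text
time: 13.5
tool_pos: [-0.5253, -0.6157, 0.2888]
tool_rot: [0.464, 1.494, -1.008]
contact_force: [-0.0, -0.5, 0.1]
opening: 0.0917
```

```bash
python3 plan.py -42 -5 20 0 1
```

```text
13.5 pos [-0.5253 -0.6157  0.2888] q [-2.402  1.056  0.036  0.084  2.035 -2.462] F [-0.  -0.5  0.1] open 0.0917
[[ 0.041  0.994  0.097]
 [-0.065  0.1   -0.993]
 [-0.997  0.034  0.069]]
[{'hand': 'H', 'slide': [-21, -42, 2], 'spin': 0.0}]
```

```bash
python3 mv.py .05 -.48 .3
```

```text
13.5 pos [-0.5253 -0.6157  0.2888] q [-2.402  1.056  0.036  0.084  2.035 -2.462] F [-0.  -0.5  0.1] open 0.0917
[[ 0.041  0.994  0.097]
 [-0.065  0.1   -0.993]
 [-0.997  0.034  0.069]]
dist 591.2 total tool [  3.5 586.1 -77.9] rows 13 per row [ 0.3 45.1 -6. ]
```

Request:
send_rows(
  motion=[
    {"hand":1,"slide":[0,47,-10],"spin":0},
    {"hand":1,"slide":[0,47,-10],"spin":0},
    {"hand":1,"slide":[0,47,-10],"spin":0},
    {"hand":1,"slide":[0,47,-10],"spin":0},
    {"hand":1,"slide":[0,47,-10],"spin":0},
    {"hand":1,"slide":[0,47,-10],"spin":0},
    {"hand":1,"slide":[0,47,-10],"spin":0},
    {"hand":1,"slide":[0,47,-10],"spin":0},
  ],
)

```text
time: 14.3
tool_pos: [-0.2068, -0.5137, 0.3122]
tool_rot: [-0.031, 1.464, -1.522]
contact_force: [-0.1, -0.6, -0.3]
opening: 0.092
```

```bash
python3 mv.py .35 -.33 .3
```

```text
14.3 pos [-0.2068 -0.5137  0.3122] q [-2.127  0.288  1.371  0.061  1.395 -2.216] F [-0.1 -0.6 -0.3] open 0.092
[[ 0.005  0.997  0.08 ]
 [-0.106  0.08  -0.991]
 [-0.994 -0.003  0.106]]
dist 586.5 total tool [  -4.5  569.9 -138.6] rows 13 per row [ -0.3  43.8 -10.7]
```

Request:
send_rows(
  motion=[
    {"hand":1,"slide":[0,47,-10],"spin":0},
    {"hand":1,"slide":[0,47,-10],"spin":0},
    {"hand":1,"slide":[0,47,-10],"spin":0},
    {"hand":1,"slide":[0,47,-10],"spin":0},
    {"hand":1,"slide":[0,47,-10],"spin":0},
    {"hand":1,"slide":[0,47,-10],"spin":0},
    {"hand":1,"slide":[0,47,-10],"spin":0},
    {"hand":1,"slide":[0,47,-10],"spin":0},
  ],
)

```text
time: 15.1
tool_pos: [0.1718, -0.4047, 0.323]
tool_rot: [-0.09, 1.401, -1.589]
contact_force: [0.5, -0.7, 0.3]
opening: 0.0916
```

```bash
python3 mv.py .45 -.02 .3
```

```text
15.1 pos [ 0.1718 -0.4047  0.323 ] q [-1.31   0.025  1.668 -0.048  1.286 -1.372] F [ 0.5 -0.7  0.3] open 0.0916
[[-0.003  0.997  0.072]
 [-0.169  0.071 -0.983]
 [-0.986 -0.015  0.168]]
dist 475.2 total tool [ -43.   305.  -361.9] rows 10 per row [ -4.3  30.5 -36.2]
```

Request:
send_rows(
  motion=[
    {"hand":1,"slide":[-4,32,-37],"spin":0},
    {"hand":1,"slide":[-4,32,-37],"spin":0},
    {"hand":1,"slide":[-4,32,-37],"spin":0},
    {"hand":1,"slide":[-4,32,-37],"spin":0},
    {"hand":1,"slide":[-4,32,-37],"spin":0},
    {"hand":1,"slide":[-4,32,-37],"spin":0},
    {"hand":1,"slide":[-4,20,-45],"spin":0},
    {"hand":1,"slide":[-4,3,-48],"spin":0},
  ],
)

```text
time: 15.9
tool_pos: [0.3772, -0.0716, 0.3167]
tool_rot: [0.15, 1.355, -1.358]
contact_force: [0.8, 0.6, -0.1]
opening: 0.0917
```

```bash
python3 mv.py .25 .47 .33
```

```text
15.9 pos [ 0.3772 -0.0716  0.3167] q [-0.226 -0.028  1.745 -0.2    1.336 -0.25 ] F [ 0.8  0.6 -0.1] open 0.0917
[[ 0.045  0.997  0.058]
 [-0.209  0.066 -0.976]
 [-0.977  0.032  0.211]]
dist 556.4 total tool [-132.   -90.8 -532.9] rows 12 per row [-11.   -7.6 -44.4]
```

Request:
send_rows(
  motion=[
    {"hand":1,"slide":[-11,0,-47],"spin":0},
    {"hand":1,"slide":[-11,0,-47],"spin":0},
    {"hand":1,"slide":[-11,-6,-47],"spin":0},
    {"hand":1,"slide":[-11,-10,-46],"spin":0},
    {"hand":1,"slide":[-11,-15,-45],"spin":0},
    {"hand":1,"slide":[-11,-20,-43],"spin":0},
    {"hand":1,"slide":[-11,-24,-41],"spin":0},
    {"hand":1,"slide":[-11,-24,-41],"spin":0},
  ],
)

```text
time: 16.7
tool_pos: [0.2565, 0.3017, 0.3423]
tool_rot: [0.432, 1.358, -1.087]
contact_force: [1.1, 0.2, -0.4]
opening: 0.092
```

```bash
python3 mv.py .0 .8 .33
```

```text
16.7 pos [0.2565 0.3017 0.3423] q [ 0.833  0.086  1.557 -0.2    1.572  0.788] F [ 1.1  0.2 -0.4] open 0.092
[[ 0.098  0.994  0.042]
 [-0.187  0.06  -0.981]
 [-0.977  0.088  0.192]]
dist 560.6 total tool [-106.3 -226.1 -501.8] rows 12 per row [ -8.9 -18.8 -41.8]
```

Request:
send_rows(
  motion=[
    {"hand":1,"slide":[-9,-24,-41],"spin":0},
    {"hand":1,"slide":[-9,-24,-41],"spin":0},
    {"hand":1,"slide":[-9,-24,-41],"spin":0},
    {"hand":1,"slide":[-9,-24,-41],"spin":0},
    {"hand":1,"slide":[-9,-26,-40],"spin":0},
    {"hand":1,"slide":[-9,-28,-38],"spin":0},
    {"hand":1,"slide":[-9,-28,-38],"spin":0},
    {"hand":1,"slide":[-9,-28,-38],"spin":0},
  ],
)

```text
time: 17.5
tool_pos: [0.0255, 0.6268, 0.3629]
tool_rot: [0.692, 1.393, -0.835]
contact_force: [0.7, 1.4, 1.3]
opening: 0.092
```

```bash
python3 plan.py -24 36 12 0 1
```

```text
17.5 pos [0.0255 0.6268 0.3629] q [ 1.475  0.594  0.767 -0.139  1.898  1.393] F [0.7 1.4 1.3] open 0.092
[[ 0.119  0.992  0.036]
 [-0.131  0.052 -0.99 ]
 [-0.984  0.113  0.136]]
[{'hand': 'H', 'slide': [-19, -21, -35], 'spin': 0.0}]
```

Request:
send_rows(
  motion=[
    {"hand":1,"slide":[-14,-30,-35],"spin":0},
    {"hand":1,"slide":[-14,-30,-35],"spin":0},
    {"hand":1,"slide":[-14,-30,-35],"spin":0},
    {"hand":1,"slide":[-14,-30,-35],"spin":0},
    {"hand":1,"slide":[-14,-30,-35],"spin":0},
    {"hand":1,"slide":[-18,-30,-30],"spin":0},
    {"hand":1,"slide":[-18,-30,-30],"spin":0},
  ],
)

```text
time: 18.2
tool_pos: [-0.1643, 0.7335, 0.3564]
tool_rot: [1.307, 1.462, -0.219]
contact_force: [0.2, 0.2, -0.3]
opening: 0.092
```

```bash
python3 plan.py -36 20 12 0 1
```

```text
18.2 pos [-0.1643  0.7335  0.3564] q [ 1.732  0.97   0.036 -0.123  2.172  1.619] F [ 0.2  0.2 -0.3] open 0.092
[[ 0.106  0.993  0.044]
 [-0.024  0.047 -0.999]
 [-0.994  0.105  0.028]]
[{'hand': 'H', 'slide': [-16, -34, -21], 'spin': 0.0}]
```

Request:
send_rows(
  motion=[
    {"hand":1,"slide":[-16,-42,-10],"spin":0},
    {"hand":1,"slide":[-16,-42,-10],"spin":0},
    {"hand":1,"slide":[-16,-42,-10],"spin":0},
  ],
)

```text
time: 18.5
tool_pos: [-0.2767, 0.7081, 0.3652]
tool_rot: [1.878, 1.476, 0.349]
contact_force: [-0.9, 0.1, -0.3]
opening: 0.0917
```

```bash
python3 plan.py -36 20 12 0 1
```

```text
18.5 pos [-0.2767  0.7081  0.3652] q [ 1.883  0.958  0.036 -0.113  2.141  1.779] F [-0.9  0.1 -0.3] open 0.0917
[[ 0.089  0.995  0.043]
 [ 0.032  0.04  -0.999]
 [-0.995  0.091 -0.029]]
[{'hand': 'H', 'slide': [-15, -34, -22], 'spin': 0.0}]
```

```bash
cat > fk.py <<'E'
from kin import *
from scipy.optimize import least_squares
M0=np.array([[0,-1,0],[0,0,-1],[1,0,0.]])
D=[([-1.31799209,.342708,1.52504,0,1.275418,-.14601],[.20378,-.48338,.22604]),
([-1.699,.804,.716,.001,1.620,-.528],[-.0193,-.7501,.2287]),([-1.685,1.16,.036,.006,1.904,-.512],[-.0192,-.8511,.2026]),
([-1.682,1.136,.037,.015,1.837,-.506],[-.0159,-.8724,.2254]),([-1.353,.422,1.22,-.04,1.311,-.167],[.2011,-.6133,.2986]),
([-.649,.101,1.586,-.182,1.271,.574],[.3966,-.2738,.3288]),([.305,.157,1.682,-.297,1.28,1.581],[.427,.121,.2723]),
([1.064,.377,1.163,-.249,1.709,2.241],[.2596,.4652,.3521]),([1.649,.791,.435,-.183,2.069,2.778],[-.0784,.6785,.3535]),
([-.158,-.606,2.443,.261,1.117,-.178],[.1494,.1282,.191]),([-2.253,1.122,.036,.081,2.07,-2.314],[-.4242,-.6792,.2359]),
([.203,-.452,2.312,.181,1.015,.206],[.1848,.1655,.2226])]
def pos(q,p):
    a,d,h,e1,L1,e2,L2,w,Lt=p
    v=np.array([a,d,h])+ry(q[1]).apply([e1,0,L1])+ry(q[1]+q[2]).apply([e2,0,L2])
    T=rz(q[0])*ry(q[1]+q[2])*rz(q[3])
    return rz(q[0]).apply(v)+T.apply([0,w,0])+chain(q).apply([0,0,Lt])
f=lambda p: np.concatenate([pos(q,p)-x for q,x in D])
r=least_squares(f,[0,.07,.3,0,.5,0,.4,0,.2]); P0=r.x
def fkR(q): return chain(q).as_matrix()@M0
if __name__=="__main__": print(r.x.round(4),abs(r.fun).max())
E
python3 fk.py
```

```text
[-5.000e-04  7.700e-02  2.231e-01  2.000e-04  5.062e-01  4.680e-02
  3.799e-01 -6.000e-04  3.181e-01] 0.0004866689336744945
```

```bash
python3 - <<'E'
from fk import *
for z in (.05,.12,.2,.3,.5,.7):
  for r in (.15,.2,.25,.3,.35,.4,.5):
    W=np.array([r, z+.318-.223])
    fl=np.hypot(.38,.0468); ph=np.arctan2(.0468,.38); d=np.hypot(*W)
    c=(d*d-.506**2-fl**2)/(2*.506*fl)
    if abs(c)>1: print(z,r,'unreach'); continue
    k=np.arccos(c); q3=k-ph  # forearm effective angle= q3+ph
    al=np.arctan2(W[0],W[1]); be=np.arctan2(fl*np.sin(k),.506+fl*np.cos(k)); q2=al-be
    print(z,r,'q2 %.2f q3 %.2f q5 %.2f'%(q2,q3,np.pi-q2-q3))
E
```

```text
0.05 0.15 q2 0.04 q3 2.63 q5 0.47
0.05 0.2 q2 0.12 q3 2.53 q5 0.49
0.05 0.25 q2 0.19 q3 2.42 q5 0.53
0.05 0.3 q2 0.26 q3 2.30 q5 0.58
0.05 0.35 q2 0.33 q3 2.18 q5 0.63
0.05 0.4 q2 0.39 q3 2.06 q5 0.69
0.05 0.5 q2 0.52 q3 1.79 q5 0.82
0.12 0.15 q2 -0.23 q3 2.49 q5 0.88
0.12 0.2 q2 -0.10 q3 2.40 q5 0.84
0.12 0.25 q2 0.00 q3 2.31 q5 0.83
0.12 0.3 q2 0.10 q3 2.21 q5 0.84
0.12 0.35 q2 0.18 q3 2.10 q5 0.86
0.12 0.4 q2 0.26 q3 1.98 q5 0.90
0.12 0.5 q2 0.42 q3 1.73 q5 0.99
0.2 0.15 q2 -0.39 q3 2.31 q5 1.22
0.2 0.2 q2 -0.26 q3 2.24 q5 1.16
0.2 0.25 q2 -0.14 q3 2.16 q5 1.13
0.2 0.3 q2 -0.04 q3 2.07 q5 1.11
0.2 0.35 q2 0.06 q3 1.97 q5 1.11
0.2 0.4 q2 0.15 q3 1.86 q5 1.13
0.2 0.5 q2 0.33 q3 1.62 q5 1.19
0.3 0.15 q2 -0.47 q3 2.06 q5 1.55
0.3 0.2 q2 -0.35 q3 2.01 q5 1.48
0.3 0.25 q2 -0.24 q3 1.94 q5 1.44
0.3 0.3 q2 -0.13 q3 1.86 q5 1.41
0.3 0.35 q2 -0.03 q3 1.77 q5 1.40
0.3 0.4 q2 0.07 q3 1.67 q5 1.40
0.3 0.5 q2 0.26 q3 1.44 q5 1.44
0.5 0.15 q2 -0.43 q3 1.52 q5 2.05
0.5 0.2 q2 -0.33 q3 1.47 q5 2.00
0.5 0.25 q2 -0.24 q3 1.41 q5 1.97
0.5 0.3 q2 -0.14 q3 1.34 q5 1.94
0.5 0.35 q2 -0.04 q3 1.26 q5 1.93
0.5 0.4 q2 0.05 q3 1.16 q5 1.93
0.5 0.5 q2 0.26 q3 0.90 q5 1.98
0.7 0.15 q2 -0.18 q3 0.74 q5 2.58
0.7 0.2 q2 -0.10 q3 0.68 q5 2.56
0.7 0.25 q2 -0.00 q3 0.60 q5 2.55
0.7 0.3 q2 0.10 q3 0.48 q5 2.56
0.7 0.35 q2 0.23 q3 0.31 q5 2.60
0.7 0.4 unreach
0.7 0.5 unreach
```

```bash
python3 plan.py 28 -20 0 .14 8
```

```text
18.5 pos [-0.2767  0.7081  0.3652] q [ 1.883  0.958  0.036 -0.113  2.141  1.779] F [-0.9  0.1 -0.3] open 0.0917
[[ 0.089  0.995  0.043]
 [ 0.032  0.04  -0.999]
 [-0.995  0.091 -0.029]]
[{'hand': 'H', 'slide': [2, 27, 21], 'spin': 0.14}, {'hand': 'H', 'slide': [2, 30, 17], 'spin': 0.14}, {'hand': 'H', 'slide': [2, 32, 13], 'spin': 0.14}, {'hand': 'H', 'slide': [2, 33, 8], 'spin': 0.14}, {'hand': 'H', 'slide': [2, 34, 4], 'spin': 0.14}, {'hand': 'H', 'slide': [2, 34, -1], 'spin': 0.14}, {'hand': 'H', 'slide': [2, 34, -6], 'spin': 0.14}, {'hand': 'H', 'slide': [2, 33, -11], 'spin': 0.14}]
```

Request:
send_rows(
  motion=[
    {"hand":1,"slide":[2,27,21],"spin":0.14},
    {"hand":1,"slide":[2,30,17],"spin":0.14},
    {"hand":1,"slide":[2,32,13],"spin":0.14},
    {"hand":1,"slide":[2,33,8],"spin":0.14},
    {"hand":1,"slide":[2,34,4],"spin":0.14},
    {"hand":1,"slide":[2,34,-1],"spin":0.14},
    {"hand":1,"slide":[2,34,-6],"spin":0.14},
    {"hand":1,"slide":[2,33,-11],"spin":0.14},
  ],
)

```text
time: 19.3
tool_pos: [-0.0599, 0.5639, 0.3805]
tool_rot: [-2.853, 1.456, 0.803]
contact_force: [0.7, 0.3, 0.3]
opening: 0.0918
```

```bash
python3 plan.py 32 -24 -4 .05 8
```

```text
19.3 pos [-0.0599  0.5639  0.3805] q [ 1.587  0.315  1.154 -0.081  1.591  2.638] F [0.7 0.3 0.3] open 0.0918
[[ 0.079  0.494 -0.866]
 [ 0.082 -0.869 -0.488]
 [-0.993 -0.032 -0.109]]
[{'hand': 'H', 'slide': [5, 37, -16], 'spin': 0.05}, {'hand': 'H', 'slide': [5, 36, -17], 'spin': 0.05}, {'hand': 'H', 'slide': [5, 35, -19], 'spin': 0.05}, {'hand': 'H', 'slide': [5, 34, -21], 'spin': 0.05}, {'hand': 'H', 'slide': [5, 33, -23], 'spin': 0.05}, {'hand': 'H', 'slide': [5, 32, -24], 'spin': 0.05}, {'hand': 'H', 'slide': [5, 31, -26], 'spin': 0.05}, {'hand': 'H', 'slide': [5, 29, -27], 'spin': 0.05}]
```

Request:
send_rows(
  motion=[
    {"hand":0.2,"slide":[5,37,-16],"spin":0.03},
    {"hand":0.2,"slide":[5,36,-16],"spin":0.03},
    {"hand":0.2,"slide":[5,36,-17],"spin":0.03},
    {"hand":0.2,"slide":[5,36,-18],"spin":0.03},
    {"hand":0.2,"slide":[5,35,-19],"spin":0.03},
    {"hand":0.2,"slide":[5,35,-20],"spin":0.03},
    {"hand":0.2,"slide":[5,34,-21],"spin":0.03},
    {"hand":0.2,"slide":[5,34,-22],"spin":0.03},
  ],
)

```text
time: 20.1
tool_pos: [0.203, 0.359, 0.3648]
tool_rot: [-2.457, 1.397, 0.941]
contact_force: [0.5, 0.4, -0.3]
opening: 0.0553
```

```bash
python3 mv.py .46 .19 .20 40
```

```text
20.1 pos [0.203  0.359  0.3648] q [ 0.859 -0.058  1.639  0.015  1.388  2.171] F [ 0.5  0.4 -0.3] open 0.0553
[[ 0.102  0.26  -0.96 ]
 [ 0.14  -0.959 -0.245]
 [-0.985 -0.109 -0.134]]
dist 348.9 total tool [ 164.9  247.  -183.3] rows 9 per row [ 18.3  27.4 -20.4]
```

Request:
send_rows(
  motion=[
    {"hand":0.2,"slide":[0,0,0],"spin":0},
    {"hand":0.2,"slide":[0,0,0],"spin":0},
  ],
)

```text
time: 20.3
tool_pos: [0.2074, 0.3561, 0.3697]
tool_rot: [-2.468, 1.385, 0.921]
contact_force: [-0.0, 0.3, 0.1]
opening: 0.055
```

```bash
python3 st.py
```

```text
20.3 pos [0.2074 0.3561 0.3697] q [ 0.846 -0.068  1.636  0.014  1.388  2.169] F [-0.   0.3  0.1] open 0.055
[[ 0.112  0.25  -0.962]
 [ 0.147 -0.961 -0.233]
 [-0.983 -0.115 -0.144]]
```

Request:
send_rows(
  motion=[
    {"hand":0.2,"slide":[0,0,0],"spin":0},
    {"hand":0.2,"slide":[0,0,0],"spin":0},
  ],
)

```text
time: 20.5
tool_pos: [0.2067, 0.3572, 0.3725]
tool_rot: [-2.468, 1.378, 0.922]
contact_force: [0.3, -0.3, 0.2]
opening: 0.0556
```

```bash
python3 st.py
```

```text
20.5 pos [0.2067 0.3572 0.3725] q [ 0.849 -0.071  1.633  0.014  1.388  2.171] F [ 0.3 -0.3  0.2] open 0.0556
[[ 0.116  0.253 -0.961]
 [ 0.152 -0.96  -0.234]
 [-0.982 -0.119 -0.149]]
```

```bash
python3 mv.py .30 .0 .33 49
```

```text
20.5 pos [0.2067 0.3572 0.3725] q [ 0.849 -0.071  1.633  0.014  1.388  2.171] F [ 0.3 -0.3  0.2] open 0.0556
[[ 0.116  0.253 -0.961]
 [ 0.152 -0.96  -0.234]
 [-0.982 -0.119 -0.149]]
dist 371.7 total tool [ -2.  371.6   0.4] rows 8 per row [-0.2 46.5  0. ]
```

Request:
send_rows(
  motion=[
    {"hand":0.2,"slide":[2,49,0],"spin":0},
    {"hand":0.2,"slide":[2,49,0],"spin":0},
    {"hand":0.2,"slide":[2,49,0],"spin":0},
    {"hand":0.2,"slide":[2,49,0],"spin":0},
    {"hand":0.2,"slide":[2,49,0],"spin":0},
    {"hand":0.2,"slide":[2,49,0],"spin":0},
    {"hand":0.2,"slide":[2,48,10],"spin":0},
    {"hand":0.2,"slide":[2,45,20],"spin":0},
  ],
)

```text
time: 21.3
tool_pos: [0.2814, 0.0054, 0.3115]
tool_rot: [-2.512, 1.369, 0.918]
contact_force: [1.1, 0.2, -0.1]
opening: 0.0554
```

```bash
python3 mv.py .02 -.36 .3 49
```

```text
21.3 pos [0.2814 0.0054 0.3115] q [-0.5   -0.276  1.954  0.202  1.435  0.758] F [ 1.1  0.2 -0.1] open 0.0554
[[ 0.122  0.292 -0.949]
 [ 0.16  -0.949 -0.271]
 [-0.98  -0.118 -0.162]]
dist 449.4 total tool [-78.9 271.9 349. ] rows 10 per row [-7.9 27.2 34.9]
```

Request:
send_rows(
  motion=[
    {"hand":0.2,"slide":[-6,30,38],"spin":0},
    {"hand":0.2,"slide":[-6,30,38],"spin":0},
    {"hand":0.2,"slide":[-6,30,38],"spin":0},
    {"hand":0.2,"slide":[-6,30,38],"spin":0},
    {"hand":0.2,"slide":[-6,30,38],"spin":0},
    {"hand":0.2,"slide":[-6,30,38],"spin":0},
    {"hand":0.2,"slide":[-6,25,42],"spin":0},
    {"hand":0.2,"slide":[-6,15,46],"spin":0},
  ],
)

```text
time: 22.1
tool_pos: [0.0576, -0.2843, 0.2863]
tool_rot: [-2.569, 1.376, 0.88]
contact_force: [1.4, -0.7, -0.1]
opening: 0.0554
```

```bash
python3 mv.py -.52 -.60 .3 49
```

```text
22.1 pos [ 0.0576 -0.2843  0.2863] q [-1.748 -0.072  1.867  0.095  1.518 -0.497] F [ 1.4 -0.7 -0.1] open 0.0554
[[ 0.123  0.309 -0.943]
 [ 0.149 -0.945 -0.29 ]
 [-0.981 -0.105 -0.163]]
dist 658.4 total tool [-131.8  118.5  634.1] rows 14 per row [-9.4  8.5 45.3]
```

Request:
send_rows(
  motion=[
    {"hand":0.2,"slide":[-9,9,48],"spin":0},
    {"hand":0.2,"slide":[-9,9,48],"spin":0},
    {"hand":0.2,"slide":[-9,9,48],"spin":0},
    {"hand":0.2,"slide":[-9,9,48],"spin":0},
    {"hand":0.2,"slide":[-9,9,48],"spin":0},
    {"hand":0.2,"slide":[-9,9,48],"spin":0},
    {"hand":0.2,"slide":[-9,9,48],"spin":0},
    {"hand":0.2,"slide":[-9,9,48],"spin":0},
  ],
)

```text
time: 22.9
tool_pos: [-0.2883, -0.4847, 0.287]
tool_rot: [-2.584, 1.38, 0.884]
contact_force: [0.5, -0.7, 0.7]
opening: 0.0551
```

```bash
python3 mv.py -.7 -.65 .3 49
```

```text
22.9 pos [-0.2883 -0.4847  0.287 ] q [-2.245e+00  4.990e-01  1.128e+00  2.000e-03  1.704e+00 -1.000e+00] F [ 0.5 -0.7  0.7] open 0.0551
[[ 0.12   0.326 -0.938]
 [ 0.146 -0.94  -0.308]
 [-0.982 -0.1   -0.16 ]]
dist 443.9 total tool [-86.3  19.7 435. ] rows 10 per row [-8.6  2.  43.5]
```

```bash
python3 plan.py -43 -20 8 0 1;python3 plan.py -38 -28 15 0 1
```

```text
22.9 pos [-0.2883 -0.4847  0.287 ] q [-2.245e+00  4.990e-01  1.128e+00  2.000e-03  1.704e+00 -1.000e+00] F [ 0.5 -0.7  0.7] open 0.0551
[[ 0.12   0.326 -0.938]
 [ 0.146 -0.94  -0.308]
 [-0.982 -0.1   -0.16 ]]
[{'hand': 'H', 'slide': [-16, 4, 45], 'spin': 0.0}]
22.9 pos [-0.2883 -0.4847  0.287 ] q [-2.245e+00  4.990e-01  1.128e+00  2.000e-03  1.704e+00 -1.000e+00] F [ 0.5 -0.7  0.7] open 0.0551
[[ 0.12   0.326 -0.938]
 [ 0.146 -0.94  -0.308]
 [-0.982 -0.1   -0.16 ]]
[{'hand': 'H', 'slide': [-23, 12, 42], 'spin': 0.0}]
```

Request:
send_rows(
  motion=[
    {"hand":0.2,"slide":[-16,4,45],"spin":0},
    {"hand":0.2,"slide":[-16,4,45],"spin":0},
    {"hand":0.2,"slide":[-16,4,45],"spin":0},
    {"hand":0.2,"slide":[-16,4,45],"spin":0},
    {"hand":0.2,"slide":[-23,12,42],"spin":0},
    {"hand":0.2,"slide":[-23,12,42],"spin":0},
    {"hand":0.2,"slide":[-23,12,42],"spin":0},
  ],
)

```text
time: 23.6
tool_pos: [-0.4828, -0.5775, 0.3025]
tool_rot: [-2.591, 1.432, 0.893]
contact_force: [-0.1, 0.7, -1.1]
opening: 0.055
```

```bash
python3 plan.py -40 -25 15 0 1
```

```text
23.6 pos [-0.4828 -0.5775  0.3025] q [-2.362  1.04   0.039 -0.019  2.2   -1.144] F [-0.1  0.7 -1.1] open 0.055
[[ 0.087  0.338 -0.937]
 [ 0.108 -0.938 -0.329]
 [-0.99  -0.072 -0.118]]
[{'hand': 'H', 'slide': [-21, 9, 44], 'spin': 0.0}]
```

Request:
send_rows(
  motion=[
    {"hand":0.2,"slide":[-21,7,45],"spin":0},
    {"hand":0.2,"slide":[-21,7,45],"spin":0},
    {"hand":0.2,"slide":[-21,7,45],"spin":0},
    {"hand":0.2,"slide":[-21,7,45],"spin":0},
  ],
)

```text
time: 24.0
tool_pos: [-0.5497, -0.5726, 0.3003]
tool_rot: [-1.791, 1.557, 1.703]
contact_force: [0.1, 0.7, 0.2]
opening: 0.0553
```

```bash
python3 plan.py -40 -25 15 0 1; python3 mv.py .0 -.38 .33 49
```

```text
24.0 pos [-0.5497 -0.5726  0.3003] q [-2.428  1.04   0.036 -0.013  2.073 -1.215] F [0.1 0.7 0.2] open 0.0553
[[-0.002  0.345 -0.939]
 [ 0.013 -0.939 -0.345]
 [-1.    -0.013 -0.003]]
[{'hand': 'H', 'slide': [-15, 9, 46], 'spin': 0.0}]
24.0 pos [-0.5497 -0.5726  0.3003] q [-2.428  1.04   0.036 -0.013  2.073 -1.215] F [0.1 0.7 0.2] open 0.0553
[[-0.002  0.345 -0.939]
 [ 0.013 -0.939 -0.345]
 [-1.    -0.013 -0.003]]
dist 583.2 total tool [ -28.1    8.5 -582.5] rows 12 per row [ -2.3   0.7 -48.5]
```

Request:
send_rows(
  motion=[
    {"hand":0.2,"slide":[-2,1,-49],"spin":0},
    {"hand":0.2,"slide":[-2,1,-49],"spin":0},
    {"hand":0.2,"slide":[-2,1,-49],"spin":0},
    {"hand":0.2,"slide":[-2,1,-49],"spin":0},
    {"hand":0.2,"slide":[-2,1,-49],"spin":0},
    {"hand":0.2,"slide":[-2,1,-49],"spin":0},
    {"hand":0.2,"slide":[-2,1,-49],"spin":0},
    {"hand":0.2,"slide":[-2,1,-49],"spin":0},
  ],
)

```text
time: 24.8
tool_pos: [-0.2226, -0.4698, 0.3177]
tool_rot: [0.173, 1.543, -2.613]
contact_force: [1.0, -1.9, 0.3]
opening: 0.0549
```

```bash
python3 mv.py .2 -.35 .33 49
```

```text
24.8 pos [-0.2226 -0.4698  0.3177] q [-2.153  0.264  1.385 -0.012  1.468 -0.938] F [ 1.  -1.9  0.3] open 0.0549
[[-0.024  0.349 -0.937]
 [-0.014 -0.937 -0.349]
 [-1.     0.005  0.027]]
dist 439.5 total tool [ -24.1   35.2 -437.4] rows 9 per row [ -2.7   3.9 -48.6]
```

Request:
send_rows(
  motion=[
    {"hand":0.2,"slide":[0,4,-49],"spin":0},
    {"hand":0.2,"slide":[0,4,-49],"spin":0},
    {"hand":0.2,"slide":[0,4,-49],"spin":0},
    {"hand":0.2,"slide":[0,4,-49],"spin":0},
    {"hand":0.2,"slide":[0,2,-49],"spin":0},
    {"hand":0.2,"slide":[0,-10,-48],"spin":0},
    {"hand":0.2,"slide":[0,-20,-45],"spin":0},
    {"hand":0.2,"slide":[0,-25,-42],"spin":0},
  ],
)

```text
time: 25.6
tool_pos: [0.1308, -0.3057, 0.3138]
tool_rot: [0.794, 1.5, -1.978]
contact_force: [1.6, -0.7, -0.4]
opening: 0.0549
```

```bash
python3 mv.py .42 .03 .28 49
```

```text
25.6 pos [ 0.1308 -0.3057  0.3138] q [-1.358 -0.124  1.822 -0.042  1.386 -0.15 ] F [ 1.6 -0.7 -0.4] open 0.0549
[[-0.028  0.362 -0.932]
 [-0.065 -0.931 -0.359]
 [-0.997  0.051  0.05 ]]
dist 444.4 total tool [   3.6 -209.6 -391.8] rows 10 per row [  0.4 -21.  -39.2]
```

Request:
send_rows(
  motion=[
    {"hand":0.2,"slide":[2,-22,-43],"spin":0},
    {"hand":0.2,"slide":[2,-22,-43],"spin":0},
    {"hand":0.2,"slide":[2,-22,-43],"spin":0},
    {"hand":0.2,"slide":[2,-22,-43],"spin":0},
    {"hand":0.2,"slide":[2,-22,-43],"spin":0},
    {"hand":0.2,"slide":[2,-22,-43],"spin":0},
    {"hand":0.2,"slide":[2,-25,-42],"spin":0},
    {"hand":0.2,"slide":[2,-30,-38],"spin":0},
  ],
)

```text
time: 26.4
tool_pos: [0.3904, -0.0017, 0.2828]
tool_rot: [1.379, 1.47, -1.381]
contact_force: [0.8, -0.6, 0.9]
opening: 0.0549
```

```bash
python3 mv.py .472 .177 .14 40
```

```text
26.4 pos [ 0.3904 -0.0017  0.2828] q [-0.122  0.036  1.759 -0.099  1.317  1.09 ] F [ 0.8 -0.6  0.9] open 0.0549
[[ 0.019  0.372 -0.928]
 [-0.099 -0.923 -0.372]
 [-0.995  0.099  0.019]]
dist 242.8 total tool [ 126.  -148.7 -144.9] rows 7 per row [ 18.  -21.2 -20.7]
```

```bash
cat > crfit.py <<'E'
from fit import *
def parts(x,y,yaw,z0=.006):
    c,s=np.cos(yaw),np.sin(yaw)
    def w(pts): pts=np.array(pts,float)/1000; return np.c_[x+c*pts[:,0]-s*pts[:,1],y+s*pts[:,0]+c*pts[:,1],z0+pts[:,2]]
    post=[(a,b,z) for a in(-11,11) for b in(-11,11) for z in(32,78)]
    hand=[(75+12*np.cos(t),12*np.sin(t),z) for t in np.linspace(0,6.28,24) for z in(14,78)]
    return w(post),w(hand)
def redsoft(p):
    px=p["pixels"].astype(float); b,g,r=px[...,0],px[...,1],px[...,2]
    return np.clip(((r-np.maximum(g,b))/(r+1)-.45)/.25,0,1)*(r>40)
boxes=dict(top=(165,190,225,232),scene=(275,190,330,230))
obs={n:redsoft(P[n])[b[1]:b[3],b[0]:b[2]] for n,b in boxes.items()}
def cost(v,ns=("top","scene")):
    s=0
    for n in ns:
        m=0
        for X in parts(*v): m=np.maximum(m,hullmask(P[n],X,box=boxes[n]))
        s+=((m-obs[n])**2).sum()
    return s
from scipy.optimize import minimize
for ns in (("top",),("scene",),("top","scene")):
    r=minimize(cost,[.4725,.1755,np.radians(106)],args=(ns,),method="Nelder-Mead",options=dict(initial_simplex=[[.4725,.1755,1.85],[.4765,.1755,1.85],[.4725,.1795,1.85],[.4725,.1755,1.95]],xatol=2e-4,fatol=.05))
    print(ns,r.x.round(4),np.degrees(r.x[2]).round(1),r.fun.round(1),[o.sum() for o in obs.values()])
E
python3 crfit.py; python3 plan.py 13 28 -18 -.147 8
```

```text
('top',) [0.4728 0.1766 1.8485] 105.9 10.8 [np.float64(212.38392442761878), np.float64(189.60892264043105)]
('scene',) [0.4702 0.1775 1.887 ] 108.1 21.2 [np.float64(212.38392442761878), np.float64(189.60892264043105)]
('top', 'scene') [0.4723 0.1771 1.8467] 105.8 38.9 [np.float64(212.38392442761878), np.float64(189.60892264043105)]
26.4 pos [ 0.3904 -0.0017  0.2828] q [-0.122  0.036  1.759 -0.099  1.317  1.09 ] F [ 0.8 -0.6  0.9] open 0.0549
[[ 0.019  0.372 -0.928]
 [-0.099 -0.923 -0.372]
 [-0.995  0.099  0.019]]
[{'hand': 'H', 'slide': [15, -23, -23], 'spin': -0.147}, {'hand': 'H', 'slide': [15, -19, -26], 'spin': -0.147}, {'hand': 'H', 'slide': [15, -15, -28], 'spin': -0.147}, {'hand': 'H', 'slide': [15, -11, -30], 'spin': -0.147}, {'hand': 'H', 'slide': [15, -6, -32], 'spin': -0.147}, {'hand': 'H', 'slide': [15, -2, -32], 'spin': -0.147}, {'hand': 'H', 'slide': [15, 3, -32], 'spin': -0.147}, {'hand': 'H', 'slide': [15, 8, -31], 'spin': -0.147}]
```

Request:
send_rows(
  motion=[
    {"hand":0.2,"slide":[15,-23,-23],"spin":-0.149},
    {"hand":0.2,"slide":[15,-19,-26],"spin":-0.149},
    {"hand":0.2,"slide":[15,-15,-28],"spin":-0.149},
    {"hand":0.2,"slide":[15,-11,-30],"spin":-0.149},
    {"hand":0.2,"slide":[15,-6,-32],"spin":-0.149},
    {"hand":0.2,"slide":[15,-2,-32],"spin":-0.149},
    {"hand":0.2,"slide":[10,3,-28],"spin":-0.149},
    {"hand":0.2,"slide":[5,2,-10],"spin":-0.149},
  ],
)

```text
time: 27.2
tool_pos: [0.497, 0.2265, 0.1694]
tool_rot: [0.639, 1.459, -0.912]
contact_force: [-0.2, -0.6, 0.1]
opening: 0.0553
```

```bash
python3 mv.py .4722 .177 .12 40; python3 -c "
from st import *
s,M=st(); print(np.degrees(np.arctan2(M[1,1],M[0,1])))"
```

```text
27.2 pos [0.497  0.2265 0.1694] q [ 0.35   0.422  1.575 -0.119  1.113  0.381] F [-0.2 -0.6  0.1] open 0.0553
[[ 0.068  0.998  0.017]
 [-0.088  0.023 -0.996]
 [-0.994  0.067  0.09 ]]
dist 74.2 total tool [ 51.8 -29.1  44.5] rows 2 per row [ 25.9 -14.6  22.2]
27.2 pos [0.497  0.2265 0.1694] q [ 0.35   0.422  1.575 -0.119  1.113  0.381] F [-0.2 -0.6  0.1] open 0.0553
[[ 0.068  0.998  0.017]
 [-0.088  0.023 -0.996]
 [-0.994  0.067  0.09 ]]
1.3064946138469828
```

Request:
send_rows(
  motion=[
    {"hand":0.2,"slide":[26,-14,22],"spin":-0.13},
    {"hand":0.2,"slide":[24,-10,24],"spin":-0.13},
    {"hand":0.2,"slide":[0,0,0],"spin":0},
  ],
)

```text
time: 27.5
tool_pos: [0.4845, 0.1813, 0.1244]
tool_rot: [0.501, 1.453, -0.765]
contact_force: [0.0, 0.2, -0.0]
opening: 0.0549
```

```bash
python3 mv.py .4735 .1753 .044 40; python3 -c "
from st import *
s,M=st(); print(np.degrees(np.arctan2(M[1,1],M[0,1])))"
```

```text
27.5 pos [0.4845 0.1813 0.1244] q [ 0.272  0.414  1.734 -0.126  0.938  0.039] F [ 0.   0.2 -0. ] open 0.0549
[[ 0.085  0.951  0.296]
 [-0.081  0.303 -0.95 ]
 [-0.993  0.056  0.103]]
dist 81.4 total tool [ 79.4 -16.9  -5.9] rows 3 per row [26.5 -5.6 -2. ]
27.5 pos [0.4845 0.1813 0.1244] q [ 0.272  0.414  1.734 -0.126  0.938  0.039] F [ 0.   0.2 -0. ] open 0.0549
[[ 0.085  0.951  0.296]
 [-0.081  0.303 -0.95 ]
 [-0.993  0.056  0.103]]
17.641359923358877
```

Request:
send_rows(
  motion=[
    {"hand":0.2,"slide":[18,-15,-6],"spin":0.03},
    {"hand":0.2,"slide":[25,-4,-1],"spin":0},
    {"hand":0.2,"slide":[20,0,0],"spin":0},
  ],
)

```text
time: 27.8
tool_pos: [0.4768, 0.1827, 0.0663]
tool_rot: [0.699, 1.441, -0.602]
contact_force: [-0.1, -0.5, -0.3]
opening: 0.0554
```

```bash
python3 mv.py .4738 .1753 .044 40
```

```text
27.8 pos [0.4768 0.1827 0.0663] q [ 0.278  0.479  1.832 -0.147  0.753  0.112] F [-0.1 -0.5 -0.3] open 0.0554
[[ 0.107  0.959  0.261]
 [-0.073  0.269 -0.96 ]
 [-0.992  0.083  0.099]]
dist 23.7 total tool [22.3 -6.7  4.1] rows 1 per row [22.3 -6.7  4.1]
```

Request:
send_rows(
  motion=[
    {"hand":0.2,"slide":[18,-7,5],"spin":0},
    {"hand":0.0,"slide":[6,-1,0],"spin":0},
  ],
)

```text
time: 28.0
tool_pos: [0.4759, 0.1772, 0.0436]
tool_rot: [0.756, 1.436, -0.547]
contact_force: [-0.7, 0.3, 1.5]
opening: 0.051
```

```bash
python3 mv.py .4738 .1753 .043 40
```

```text
28.0 pos [0.4759 0.1772 0.0436] q [ 0.267  0.51   1.867 -0.156  0.678  0.117] F [-0.7  0.3  1.5] open 0.051
[[ 0.115  0.959  0.259]
 [-0.07   0.267 -0.961]
 [-0.991  0.092  0.098]]
dist 2.8 total tool [ 0.5 -2.5  1.2] rows 1 per row [ 0.5 -2.5  1.2]
```

Request:
send_rows(
  motion=[
    {"hand":-1,"slide":[0,-2,1],"spin":0},
    {"hand":-1,"slide":[0,0,0],"spin":0},
    {"hand":-1,"slide":[0,0,0],"spin":0},
    {"hand":-1,"slide":[0,0,0],"spin":0},
  ],
  grip_force=40,
)

```text
time: 28.4
tool_pos: [0.4772, 0.1786, 0.0477]
tool_rot: [0.802, 1.43, -0.502]
contact_force: [0.3, -0.1, -2.4]
opening: 0.0217
```

```bash
python3 st.py
```

```text
28.4 pos [0.4772 0.1786 0.0477] q [ 0.269  0.502  1.866 -0.156  0.679  0.119] F [ 0.3 -0.1 -2.4] open 0.0217
[[ 0.123  0.958  0.257]
 [-0.067  0.267 -0.961]
 [-0.99   0.101  0.097]]
```

```bash
python3 plan.py -15 -5 45 0 1; python3 plan.py -25 -40 10 0 1;python3 plan.py -40 -27 0 0 1
```

```text
28.4 pos [0.4772 0.1786 0.0477] q [ 0.269  0.502  1.866 -0.156  0.679  0.119] F [ 0.3 -0.1 -2.4] open 0.0217
[[ 0.123  0.958  0.257]
 [-0.067  0.267 -0.961]
 [-0.99   0.101  0.097]]
[{'hand': 'H', 'slide': [-46, -11, 5], 'spin': 0.0}]
28.4 pos [0.4772 0.1786 0.0477] q [ 0.269  0.502  1.866 -0.156  0.679  0.119] F [ 0.3 -0.1 -2.4] open 0.0217
[[ 0.123  0.958  0.257]
 [-0.067  0.267 -0.961]
 [-0.99   0.101  0.097]]
[{'hand': 'H', 'slide': [-10, -34, 33], 'spin': 0.0}]
28.4 pos [0.4772 0.1786 0.0477] q [ 0.269  0.502  1.866 -0.156  0.679  0.119] F [ 0.3 -0.1 -2.4] open 0.0217
[[ 0.123  0.958  0.257]
 [-0.067  0.267 -0.961]
 [-0.99   0.101  0.097]]
[{'hand': 'H', 'slide': [-3, -46, 16], 'spin': 0.0}]
```

Request:
send_rows(
  motion=[
    {"hand":-1,"slide":[-30,1,1],"spin":0},
    {"hand":-1,"slide":[-48,-5,3],"spin":0},
    {"hand":-1,"slide":[-48,-11,5],"spin":0},
    {"hand":-1,"slide":[-40,-20,18],"spin":0},
    {"hand":-1,"slide":[-20,-32,30],"spin":0},
  ],
)

```text
time: 28.9
tool_pos: [0.4043, 0.1199, 0.2362]
tool_rot: [0.797, 1.433, -0.504]
contact_force: [1.0, -2.1, -3.0]
opening: 0.0218
```

```bash
python3 - <<'E'
from st import st; from cell import vision; import cv2,pickle
from h import *
s,M=st()
p=vision.read_camera("scene"); pickle.dump((p,s),open("scene1.pkl","wb"))
u,v=proj(p,s['tool_pos'])[0].astype(int); im=p["pixels"][max(v-60,0):v+60,max(u-80,0):u+80]
cv2.imwrite("pics/s1.png",cv2.resize(im,None,fx=5,fy=5,interpolation=cv2.INTER_CUBIC)); print(u,v)
E
```

```text
28.9 pos [0.4043 0.1199 0.2362] q [ 0.172  0.089  1.838 -0.097  1.109 -0.059] F [ 1.  -2.1 -3. ] open 0.0218
[[ 0.121  0.958  0.26 ]
 [-0.067  0.269 -0.961]
 [-0.99   0.099  0.096]]
282 150
```

View pics/s1.png

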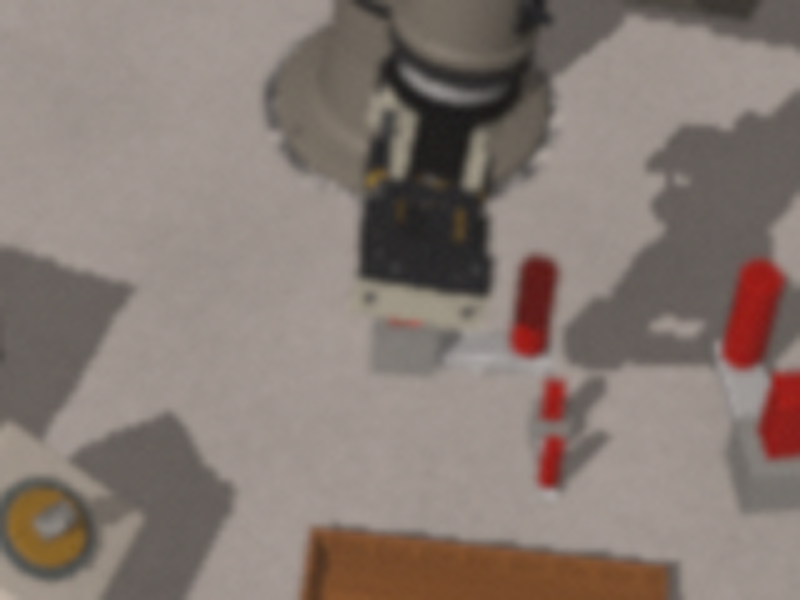

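Request:
send_rows(
  motion=[
    {"hand":-1,"slide":[-10,-36,33],"spin":0},
    {"hand":-1,"slide":[-10,-36,33],"spin":0},
    {"hand":-1,"slide":[-10,-36,33],"spin":0},
    {"hand":-1,"slide":[-10,-36,33],"spin":0},
    {"hand":-1,"slide":[-10,-36,33],"spin":0},
    {"hand":-1,"slide":[-6,-36,33],"spin":0},
    {"hand":-1,"slide":[-6,-38,31],"spin":0},
    {"hand":-1,"slide":[-6,-38,31],"spin":0},
  ],
)

```text
time: 29.75
tool_pos: [0.2031, -0.176, 0.3004]
tool_rot: [0.77, 1.42, -0.522]
contact_force: [0.7, -0.6, -3.1]
opening: 0.0218
```

```bash
python3 mv.py -.05 -.40 .3 49
```

```text
29.75 pos [ 0.2031 -0.176   0.3004] q [-1.106 -0.33   2.008  0.085  1.338 -1.4  ] F [ 0.7 -0.6 -3.1] open 0.0218
[[ 0.13   0.955  0.268]
 [-0.075  0.279 -0.957]
 [-0.989  0.105  0.108]]
dist 338.0 total tool [ -15.8 -304.1  146.6] rows 7 per row [ -2.3 -43.4  20.9]
```

Request:
send_rows(
  motion=[
    {"hand":-1,"slide":[-4,-44,22],"spin":0},
    {"hand":-1,"slide":[-4,-44,22],"spin":0},
    {"hand":-1,"slide":[-4,-44,22],"spin":0},
    {"hand":-1,"slide":[-4,-44,22],"spin":0},
    {"hand":-1,"slide":[-4,-44,22],"spin":0},
    {"hand":-1,"slide":[-4,-45,20],"spin":0},
    {"hand":-1,"slide":[-4,-47,15],"spin":0},
    {"hand":-1,"slide":[-4,-49,5],"spin":0},
  ],
)

```text
time: 30.55
tool_pos: [-0.1006, -0.4094, 0.3146]
tool_rot: [0.696, 1.412, -0.601]
contact_force: [0.1, -0.7, -2.2]
opening: 0.0215
```

```bash
python3 mv.py -.57 -.62 .32 49
```

```text
30.55 pos [-0.1006 -0.4094  0.3146] q [-2.117  0.059  1.653  0.161  1.423 -2.414] F [ 0.1 -0.7 -2.2] open 0.0215
[[ 0.131  0.956  0.262]
 [-0.09   0.274 -0.957]
 [-0.987  0.102  0.122]]
dist 514.5 total tool [ -47.7 -506.1   79.4] rows 11 per row [ -4.3 -46.    7.2]
```

Request:
send_rows(
  motion=[
    {"hand":-1,"slide":[-5,-48,8],"spin":0.02},
    {"hand":-1,"slide":[-5,-48,8],"spin":0.02},
    {"hand":-1,"slide":[-5,-48,8],"spin":0.02},
    {"hand":-1,"slide":[-5,-48,8],"spin":0.02},
    {"hand":-1,"slide":[-5,-48,8],"spin":0.02},
    {"hand":-1,"slide":[-5,-48,8],"spin":0.02},
    {"hand":-1,"slide":[-5,-48,8],"spin":0.02},
    {"hand":-1,"slide":[-5,-47,14],"spin":0.02},
  ],
)

```text
time: 31.35
tool_pos: [-0.4712, -0.5506, 0.3198]
tool_rot: [0.852, 1.412, -0.615]
contact_force: [-1.0, -1.6, -1.0]
opening: 0.0221
```

```bash
python3 plan.py -32 -30 18 0 1
```

```text
31.35 pos [-0.4712 -0.5506  0.3198] q [-2.452  0.755  0.582  0.159  1.843 -2.516] F [-1.  -1.6 -1. ] open 0.0221
[[ 0.129  0.987  0.097]
 [-0.091  0.109 -0.99 ]
 [-0.987  0.119  0.104]]
[{'hand': 'H', 'slide': [-19, -33, 28], 'spin': 0.0}]
```

Request:
send_rows(
  motion=[
    {"hand":-1,"slide":[-19,-28,34],"spin":0},
    {"hand":-1,"slide":[-19,-28,34],"spin":0},
    {"hand":-1,"slide":[-20,-28,34],"spin":0},
    {"hand":-1,"slide":[-20,-28,34],"spin":0},
    {"hand":-1,"slide":[-20,-28,34],"spin":0},
    {"hand":-1,"slide":[-20,-28,34],"spin":0},
  ],
)

```text
time: 31.95
tool_pos: [-0.5175, -0.6252, 0.3385]
tool_rot: [0.221, 1.375, -1.265]
contact_force: [0.5, -0.1, -2.2]
opening: 0.0221
```

```bash
python3 plan.py -32 -30 18 0 1
```

```text
31.95 pos [-0.5175 -0.6252  0.3385] q [-2.427  0.999  0.036  0.2    2.019 -2.417] F [ 0.5 -0.1 -2.2] open 0.0221
[[ 0.059  0.995  0.078]
 [-0.186  0.088 -0.979]
 [-0.981  0.043  0.19 ]]
[{'hand': 'H', 'slide': [-14, -34, 30], 'spin': 0.0}]
```

Request:
send_rows(
  motion=[
    {"hand":-1,"slide":[-15,-30,35],"spin":0},
    {"hand":-1,"slide":[-12,-30,35],"spin":0},
    {"hand":-1,"slide":[-12,-30,35],"spin":0},
    {"hand":-1,"slide":[-10,-30,35],"spin":0},
    {"hand":-1,"slide":[-8,-30,35],"spin":0},
  ],
)

```text
time: 32.45
tool_pos: [-0.5417, -0.6753, 0.3613]
tool_rot: [-0.266, 1.232, -1.762]
contact_force: [0.6, 0.3, -2.8]
opening: 0.022
```

```bash
python3 plan.py -30 -33 18 0 1
```

```text
32.45 pos [-0.5417 -0.6753  0.3613] q [-2.41   0.985  0.036  0.21   1.84  -2.399] F [ 0.6  0.3 -2.8] open 0.022
[[-0.063  0.994  0.085]
 [-0.327  0.06  -0.943]
 [-0.943 -0.087  0.321]]
[{'hand': 'H', 'slide': [-4, -33, 34], 'spin': 0.0}]
```

Request:
send_rows(
  motion=[
    {"hand":-1,"slide":[-3,-25,40],"spin":0},
    {"hand":-1,"slide":[-3,-25,40],"spin":0},
  ],
)

```text
time: 32.65
tool_pos: [-0.5429, -0.7041, 0.3701]
tool_rot: [-0.352, 1.163, -1.854]
contact_force: [-1.0, -0.3, -3.4]
opening: 0.0217
```

```bash
python3 mv.py -.1 -.42 .32 49
```

```text
32.65 pos [-0.5429 -0.7041  0.3701] q [-2.386  0.984  0.036  0.206  1.761 -2.379] F [-1.  -0.3 -3.4] open 0.0217
[[-0.111  0.99   0.091]
 [-0.381  0.042 -0.924]
 [-0.918 -0.137  0.372]]
dist 528.6 total tool [-111.1  457.2 -241. ] rows 11 per row [-10.1  41.6 -21.9]
```

```bash
python3 plan.py 41 24 -4 -.1 8
```

```text
32.65 pos [-0.5429 -0.7041  0.3701] q [-2.386  0.984  0.036  0.206  1.761 -2.379] F [-1.  -0.3 -3.4] open 0.0217
[[-0.111  0.99   0.091]
 [-0.381  0.042 -0.924]
 [-0.918 -0.137  0.372]]
[{'hand': 'H', 'slide': [-10, 42, -20], 'spin': -0.1}, {'hand': 'H', 'slide': [-10, 44, -16], 'spin': -0.1}, {'hand': 'H', 'slide': [-10, 45, -11], 'spin': -0.1}, {'hand': 'H', 'slide': [-10, 46, -7], 'spin': -0.1}, {'hand': 'H', 'slide': [-10, 47, -2], 'spin': -0.1}, {'hand': 'H', 'slide': [-10, 47, 3], 'spin': -0.1}, {'hand': 'H', 'slide': [-10, 46, 7], 'spin': -0.1}, {'hand': 'H', 'slide': [-10, 45, 12], 'spin': -0.1}]
```

Request:
send_rows(
  motion=[
    {"hand":-1,"slide":[-10,42,-20],"spin":-0.05},
    {"hand":-1,"slide":[-10,44,-17],"spin":-0.1},
    {"hand":-1,"slide":[-10,45,-13],"spin":-0.1},
    {"hand":-1,"slide":[-10,46,-8],"spin":-0.1},
    {"hand":-1,"slide":[-10,46,-4],"spin":-0.1},
    {"hand":-1,"slide":[-10,47,1],"spin":-0.1},
    {"hand":-1,"slide":[-10,46,5],"spin":-0.1},
    {"hand":-1,"slide":[-10,45,10],"spin":-0.1},
  ],
)

```text
time: 33.45
tool_pos: [-0.2472, -0.5601, 0.3627]
tool_rot: [-1.091, 1.12, -1.893]
contact_force: [1.2, -0.1, -2.0]
opening: 0.0221
```

```bash
python3 plan.py 42 22 -6 -.14 8
```

```text
33.45 pos [-0.2472 -0.5601  0.3627] q [-2.176  0.184  1.454  0.139  1.073 -2.985] F [ 1.2 -0.1 -2. ] open 0.0221
[[-0.138  0.69   0.71 ]
 [-0.414  0.612 -0.674]
 [-0.9   -0.387  0.201]]
[{'hand': 'H', 'slide': [-9, 45, 14], 'spin': -0.14}, {'hand': 'H', 'slide': [-9, 42, 20], 'spin': -0.14}, {'hand': 'H', 'slide': [-9, 39, 26], 'spin': -0.14}, {'hand': 'H', 'slide': [-9, 35, 31], 'spin': -0.14}, {'hand': 'H', 'slide': [-9, 31, 35], 'spin': -0.14}, {'hand': 'H', 'slide': [-9, 25, 39], 'spin': -0.14}, {'hand': 'H', 'slide': [-9, 20, 43], 'spin': -0.14}, {'hand': 'H', 'slide': [-9, 13, 45], 'spin': -0.14}]
```

Request:
send_rows(
  motion=[
    {"hand":-1,"slide":[-9,45,14],"spin":0},
    {"hand":-1,"slide":[-9,45,14],"spin":0},
    {"hand":-1,"slide":[-9,45,14],"spin":0},
    {"hand":-1,"slide":[-9,45,14],"spin":0},
    {"hand":-1,"slide":[-9,45,14],"spin":0},
    {"hand":-1,"slide":[-9,45,14],"spin":0},
    {"hand":-1,"slide":[-9,45,14],"spin":0},
    {"hand":-1,"slide":[-9,45,14],"spin":-0.05},
  ],
)

```text
time: 34.25
tool_pos: [0.1017, -0.3809, 0.3276]
tool_rot: [-1.118, 1.052, -1.87]
contact_force: [0.8, -1.7, -3.1]
opening: 0.0219
```

```bash
python3 plan.py 32 36 -6 -.12 8
```

```text
34.25 pos [ 0.1017 -0.3809  0.3276] q [-1.282 -0.203  1.957 -0.34   0.972 -1.966] F [ 0.8 -1.7 -3.1] open 0.0219
[[-0.146  0.649  0.747]
 [-0.474  0.617 -0.628]
 [-0.868 -0.446  0.217]]
[{'hand': 'H', 'slide': [-17, 46, 0], 'spin': -0.12}, {'hand': 'H', 'slide': [-17, 45, 5], 'spin': -0.12}, {'hand': 'H', 'slide': [-17, 44, 11], 'spin': -0.12}, {'hand': 'H', 'slide': [-17, 43, 16], 'spin': -0.12}, {'hand': 'H', 'slide': [-17, 40, 21], 'spin': -0.12}, {'hand': 'H', 'slide': [-17, 38, 26], 'spin': -0.12}, {'hand': 'H', 'slide': [-17, 34, 30], 'spin': -0.12}, {'hand': 'H', 'slide': [-17, 30, 34], 'spin': -0.12}]
```

Request:
send_rows(
  motion=[
    {"hand":-1,"slide":[-16,46,-2],"spin":-0.08},
    {"hand":-1,"slide":[-16,46,2],"spin":-0.12},
    {"hand":-1,"slide":[-16,46,7],"spin":-0.12},
    {"hand":-1,"slide":[-16,45,12],"spin":-0.14},
    {"hand":-1,"slide":[-16,43,17],"spin":-0.14},
    {"hand":-1,"slide":[-16,40,22],"spin":-0.14},
    {"hand":-1,"slide":[-16,37,28],"spin":-0.14},
    {"hand":-1,"slide":[-14,32,34],"spin":-0.14},
  ],
)

```text
time: 35.05
tool_pos: [0.3495, -0.079, 0.288]
tool_rot: [-2.003, 1.037, -1.728]
contact_force: [0.4, -1.5, -2.9]
opening: 0.0217
```

```bash
cat > ins.py <<'E'
import sys
from st import st; import numpy as np
from fit import seat,n3,ex,ey
from scipy.spatial.transform import Rotation as R
s,M=st()
Lz=float(sys.argv[1])  # height of crank underside above seat (mm)
a=.098; cz=M@[-.995,0,a]; cx=M@[-a,0,-.995]; cy=np.cross(cz,cx)
zt=float(sys.argv[2]) if len(sys.argv)>2 else 41.6
org=s['tool_pos']-(0.1*cx+zt*cz)/1000
th=np.degrees(np.arctan2(cx@ey,cx@ex)); print('crank x th',th.round(1),'err to quarter',(((th+25.5+45)%90)-45).round(1))
print('cz',cz.round(3),'n',n3.round(3),'angle',np.degrees(np.arccos(cz@n3)).round(1),'hand vs n',np.degrees(np.arccos(-M[:,0]@n3)).round(1), 'lean ex,ey comp of cz',np.degrees(cz@ex).round(1),np.degrees(cz@ey).round(1))
d=org-seat; print('crank org rel seat: n %.1f ex %.1f ey %.1f mm'%tuple(1000*np.array([d@n3,d@ex,d@ey])))
t=seat+n3*Lz/1000; dd=(t-org)*1000; print('tool slide to target',(M.T@dd).round(1),np.linalg.norm(dd).round(1))
E
python3 ins.py 80
```

```text
35.05 pos [ 0.3495 -0.079   0.288 ] q [ 0.012  0.062  1.837 -0.537  1.373 -1.691] F [ 0.4 -1.5 -2.9] open 0.0217
[[-0.08  -0.291  0.953]
 [-0.502  0.838  0.213]
 [-0.861 -0.462 -0.213]]
crank x th -71.8 err to quarter 43.7
cz [0.173 0.521 0.836] n [0.012 0.5   0.866] angle 9.5 hand vs n 3.9 lean ex,ey comp of cz -2.1 9.2
crank org rel seat: n 103.8 ex 112.8 ey -204.6 mm
tool slide to target [  9.1  43.3 230.6] 234.8
```

```bash
python3 plan.py 33 13 -12 -.14 6
```

```text
35.05 pos [ 0.3495 -0.079   0.288 ] q [ 0.012  0.062  1.837 -0.537  1.373 -1.691] F [ 0.4 -1.5 -2.9] open 0.0217
[[-0.08  -0.291  0.953]
 [-0.502  0.838  0.213]
 [-0.861 -0.462 -0.213]]
[{'hand': 'H', 'slide': [1, 7, 37], 'spin': -0.14}, {'hand': 'H', 'slide': [1, 2, 37], 'spin': -0.14}, {'hand': 'H', 'slide': [1, -4, 37], 'spin': -0.14}, {'hand': 'H', 'slide': [1, -9, 36], 'spin': -0.14}, {'hand': 'H', 'slide': [1, -14, 35], 'spin': -0.14}, {'hand': 'H', 'slide': [1, -18, 33], 'spin': -0.14}]
```

Request:
send_rows(
  motion=[
    {"hand":-1,"slide":[1,7,37],"spin":-0.14},
    {"hand":-1,"slide":[1,2,37],"spin":-0.14},
    {"hand":-1,"slide":[1,-4,37],"spin":-0.14},
    {"hand":-1,"slide":[1,-9,36],"spin":-0.14},
    {"hand":-1,"slide":[1,-14,35],"spin":-0.14},
    {"hand":-1,"slide":[1,-18,33],"spin":-0.14},
  ],
)

```text
time: 35.65
tool_pos: [0.5642, 0.0179, 0.2325]
tool_rot: [-2.773, 1.057, -1.62]
contact_force: [0.2, -0.0, -2.6]
opening: 0.0217
```

```bash
python3 ins.py 60
```

```text
35.65 pos [0.5642 0.0179 0.2325] q [ 0.167  0.503  1.369 -0.507  1.413 -2.439] F [ 0.2 -0.  -2.6] open 0.0217
[[-0.024 -0.917  0.399]
 [-0.491  0.359  0.794]
 [-0.871 -0.177 -0.458]]
crank x th -22.3 err to quarter 3.2
cz [0.063 0.566 0.822] n [0.012 0.5   0.866] angle 5.6 hand vs n 1.0 lean ex,ey comp of cz -4.6 2.8
crank org rel seat: n 106.2 ex -1.6 ey 12.3 mm
tool slide to target [46.4 10.1 -6.3] 47.9
```

Request:
send_rows(
  motion=[
    {"hand":-1,"slide":[25,9,-5],"spin":0.03},
    {"hand":-1,"slide":[15,2,-1],"spin":0.02},
  ],
)

```text
time: 35.85
tool_pos: [0.5597, 0.0019, 0.2006]
tool_rot: [-2.688, 1.064, -1.579]
contact_force: [-0.8, -0.6, -2.4]
opening: 0.0219
```

```bash
python3 ins.py 30; python3 - <<'E'
from st import st; from cell import vision; import cv2,pickle
from fit import *
s,M=st()
for n in("scene","top"):
    p=vision.read_camera(n); pickle.dump((p,s),open(n+"2.pkl","wb"))
    u,v=proj(p,seat)[0].astype(int); im=p["pixels"][v-45:v+35,u-50:u+50].copy()
    im=cv2.resize(im,None,fx=7,fy=7,interpolation=cv2.INTER_CUBIC)
    for X,c in((seat,(0,255,0)),(seat+.026*n3,(255,0,0))):
        q=(proj(p,X)[0]-[u-50,v-45]+.5)*7; cv2.circle(im,tuple(q.astype(int)),4,c,-1)
    a=.098; cz=M@[-.995,0,a]; cx=M@[-a,0,-.995]; cy=np.cross(cz,cx); org=s['tool_pos']-(0.1*cx+41.6*cz)/1000
    for i in(-20,20):
        for j in(-20,20):
            q=(proj(p,org+(i*cx+j*cy)/1000)[0]-[u-50,v-45]+.5)*7; cv2.circle(im,tuple(q.astype(int)),4,(0,255,255),-1)
    q=(proj(p,org+(75*cx+78*cz)/1000)[0]-[u-50,v-45]+.5)*7; cv2.circle(im,tuple(q.astype(int)),4,(255,0,255),-1)
    cv2.imwrite(f"pics/{n}2.png",im)
E
```

```text
35.85 pos [0.5597 0.0019 0.2006] q [ 0.14   0.503  1.459 -0.521  1.3   -2.367] F [-0.8 -0.6 -2.4] open 0.0219
[[-0.004 -0.896  0.445]
 [-0.485  0.39   0.782]
 [-0.874 -0.213 -0.436]]
crank x th -25.2 err to quarter 0.3
cz [0.047 0.559 0.827] n [0.012 0.5   0.866] angle 4.7 hand vs n 1.1 lean ex,ey comp of cz -4.1 2.0
crank org rel seat: n 70.5 ex -3.9 ey 8.9 mm
tool slide to target [40.4  6.4 -8.1] 41.7
35.85 pos [0.5597 0.0019 0.2006] q [ 0.14   0.503  1.459 -0.521  1.3   -2.367] F [-0.8 -0.6 -2.4] open 0.0219
[[-0.004 -0.896  0.445]
 [-0.485  0.39   0.782]
 [-0.874 -0.213 -0.436]]
```

View pics/scene2.png

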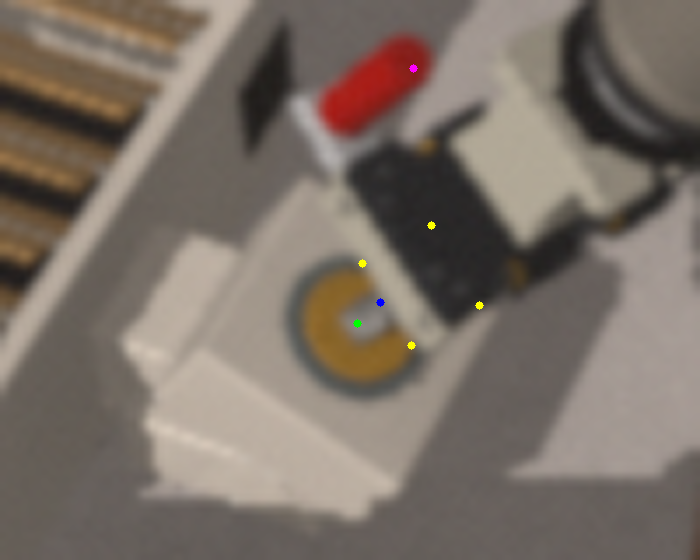

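View pics/top2.png

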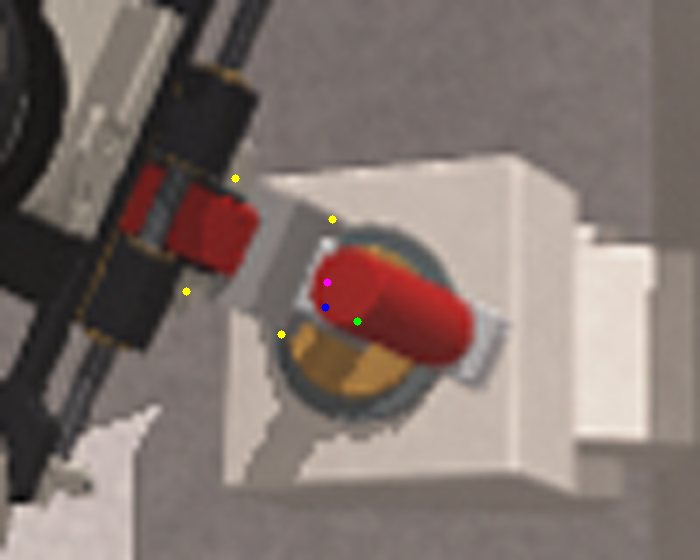

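```bash
cat > hfit.py <<'E'
from fit import *
from scipy.optimize import minimize
from scipy.spatial.transform import Rotation as R
import sys
Q={n:pickle.load(open(n+sys.argv[1]+".pkl","rb")) for n in("top","scene")}
def frame(s,v):
    a,c,yw,tx,ty,tz=v
    M=R.from_euler('xyz',s['tool_rot']).as_matrix()
    C0=np.stack([M@[-np.sin(a),0,-np.cos(a)],M@[0,-1,0],M@[-np.cos(a),0,np.sin(a)]],1)
    Cr=C0@R.from_euler('zx',[yw,c]).as_matrix()
    return s['tool_pos']-Cr@np.array([tx,ty,tz])/1000,Cr
hp=np.array([(75+12*np.cos(t),12*np.sin(t),z) for t in np.linspace(0,6.28,24) for z in(14,78)])/1000
def redsoft(p):
    px=p["pixels"].astype(float); b,g,r=px[...,0],px[...,1],px[...,2]
    return np.clip(((r-np.maximum(g,b))/(r+1)-.45)/.25,0,1)*(r>40)
v0=np.array([.098,0,0,.1,0,41.6]); sg=np.array([.05,.05,.04,2,1,3])
obs={};boxes={}
for n in Q:
    p,s=Q[n]; o,Cr=frame(s,v0); uv=proj(p,o+hp@Cr.T); x0,y0=(uv.min(0)-8).astype(int); x1,y1=(uv.max(0)+8).astype(int); boxes[n]=(x0,y0,x1,y1)
    ob=redsoft(p)[y0:y1,x0:x1]
    l,lab,st_,ce=cv2.connectedComponentsWithStats((ob>.3).astype(np.uint8)); 
    k=1+np.argmin(np.hypot(*(ce[1:]-(uv.mean(0)-[x0,y0])).T)+100*(st_[1:,4]<30)); obs[n]=ob*cv2.dilate((lab==k).astype(np.uint8),np.ones((3,3)))
def cost(k):
    v=v0+k*sg; t=.5*(k**2).sum()
    for n in Q:
        p,s=Q[n]; o,Cr=frame(s,v); m=hullmask(p,o+hp@Cr.T,box=boxes[n]); t+=((m-obs[n])**2).sum()
    return t
r=minimize(cost,np.zeros(6),method="Powell",options=dict(xtol=.02,ftol=1e-3))
v=v0+r.x*sg; print('a c yaw tx ty tz',v.round(3),'cost',cost(np.zeros(6)),r.fun,[o.sum() for o in obs.values()])
for n in Q:
    p,s=Q[n]; o,Cr=frame(s,v); d=(o-seat)*1000
    print(n,'org rel n %.1f ex %.1f ey %.1f'%(d@n3,d@ex,d@ey),'cz lean ex ey',np.degrees(Cr[:,2]@ex).round(1),np.degrees(Cr[:,2]@ey).round(1),'th',np.degrees(np.arctan2(Cr[:,0]@ey,Cr[:,0]@ex)).round(1))
E
python3 hfit.py 2
```

```text
a c yaw tx ty tz [ 1.9000e-02 -6.0000e-03  1.4000e-02 -2.5020e+00  1.0200e-01  3.9553e+01] cost 106.68148619076477 42.66444168298081 [np.float64(218.74085797317161), np.float64(107.96740820088748)]
top org rel n 72.5 ex -4.7 ey 8.9 cz lean ex ey 0.1 0.4 th -24.4
scene org rel n 72.5 ex -4.7 ey 8.9 cz lean ex ey 0.1 0.4 th -24.4
```

```bash
sed -i 's/a=.098; cz=M@\[-.995,0,a\]; cx=M@\[-a,0,-.995\]/a=.019; cz=M@[-1,0,a]; cx=M@[-a,0,-1]/; s/0.1\*cx+zt/-2.5*cx+zt/; s/else 41.6/else 39.6/' ins.py; python3 ins.py 45
```

```text
35.95 pos [0.5592 0.0012 0.2008] q [ 0.139  0.503  1.459 -0.521  1.302 -2.368] F [-0.3 -0.1 -2.1] open 0.0217
[[-0.006 -0.896  0.444]
 [-0.486  0.391  0.782]
 [-0.874 -0.211 -0.437]]
crank x th -25.2 err to quarter 0.3
cz [0.014 0.5   0.866] n [0.012 0.5   0.866] angle nan hand vs n 1.1 lean ex,ey comp of cz -0.0 0.1
crank org rel seat: n 72.2 ex -3.8 ey 8.6 mm
tool slide to target [27.1  6.1 -7.6] 28.8ins.py:11: RuntimeWarning: invalid value encountered in arccos
  print('cz',cz.round(3),'n',n3.round(3),'angle',np.degrees(np.arccos(cz@n3)).round(1),'hand vs n',np.degrees(np.arccos(-M[:,0]@n3)).round(1), 'lean ex,ey comp of cz',np.degrees(cz@ex).round(1),np.degrees(cz@ey).round(1))
```

Request:
send_rows(
  motion=[
    {"hand":-1,"slide":[20,6,-8],"spin":0},
    {"hand":-1,"slide":[12,2,-2],"spin":0},
  ],
  grip_force=50,
)

```text
time: 36.15
tool_pos: [0.5511, -0.0175, 0.1806]
tool_rot: [-2.662, 1.067, -1.553]
contact_force: [-0.2, 0.1, -2.2]
opening: 0.0217
```

```bash
python3 ins.py 30 2>/dev/null
```

```text
36.15 pos [ 0.5511 -0.0175  0.1806] q [ 0.108  0.494  1.535 -0.539  1.215 -2.354] F [-0.2  0.1 -2.2] open 0.0217
[[ 0.009 -0.894  0.448]
 [-0.483  0.388  0.785]
 [-0.876 -0.223 -0.428]]
crank x th -25.4 err to quarter 0.1
cz [-0.     0.498  0.868] n [0.012 0.5   0.866] angle nan hand vs n 1.7 lean ex,ey comp of cz 0.2 -0.7
crank org rel seat: n 45.3 ex 2.3 ey 1.5 mm
tool slide to target [15.3  2.5  1.1] 15.5
```

Request:
send_rows(
  motion=[
    {"hand":-1,"slide":[14,2.5,1.5],"spin":0},
  ],
)

```text
time: 36.25
tool_pos: [0.5514, -0.0218, 0.1701]
tool_rot: [-2.646, 1.068, -1.538]
contact_force: [0.2, -0.4, -2.9]
opening: 0.0216
```

```bash
python3 ins.py 18 2>/dev/null
```

```text
36.25 pos [ 0.5514 -0.0218  0.1701] q [ 0.1    0.5    1.556 -0.547  1.181 -2.342] F [ 0.2 -0.4 -2.9] open 0.0216
[[ 0.016 -0.893  0.45 ]
 [-0.482  0.388  0.786]
 [-0.876 -0.229 -0.424]]
crank x th -25.6 err to quarter -0.1
cz [-0.007  0.496  0.868] n [0.012 0.5   0.866] angle 0.4 hand vs n 2.0 lean ex,ey comp of cz 0.3 -1.1
crank org rel seat: n 34.0 ex 0.8 ey 2.1 mm
tool slide to target [16.   2.5 -0.7] 16.2
```

Request:
send_rows(
  motion=[
    {"hand":-1,"slide":[14,3.5,-0.5],"spin":0},
  ],
)

```text
time: 36.35
tool_pos: [0.5511, -0.0257, 0.1628]
tool_rot: [-2.622, 1.07, -1.515]
contact_force: [-17.1, 34.4, 60.1]
opening: 0.0221
```

```bash
python3 ins.py 8 2>/dev/null
```

```text
36.35 pos [ 0.5511 -0.0257  0.1628] q [ 0.092  0.501  1.578 -0.555  1.147 -2.33 ] F [-17.1  34.4  60.1] open 0.0221
[[ 0.027 -0.891  0.454]
 [-0.48   0.387  0.787]
 [-0.877 -0.239 -0.417]]
crank x th -25.9 err to quarter -0.4
cz [-0.018  0.495  0.869] n [0.012 0.5   0.866] angle 1.4 hand vs n 2.6 lean ex,ey comp of cz 0.4 -1.7
crank org rel seat: n 25.7 ex 0.4 ey 2.4 mm
tool slide to target [17.6  2.8 -1.4] 17.9
```

Request:
send_rows(
  motion=[
    {"hand":-1,"slide":[-6,4,-1.5],"spin":0},
  ],
)

```text
time: 36.45
tool_pos: [0.5481, -0.0217, 0.1707]
tool_rot: [-2.608, 1.071, -1.502]
contact_force: [-0.7, -0.0, -2.2]
opening: 0.0216
```

```bash
python3 ins.py 18 2>/dev/null
```

```text
36.45 pos [ 0.5481 -0.0217  0.1707] q [ 0.099  0.485  1.58  -0.551  1.156 -2.329] F [-0.7 -0.  -2.2] open 0.0216
[[ 0.033 -0.889  0.456]
 [-0.478  0.387  0.788]
 [-0.878 -0.244 -0.413]]
crank x th -26.0 err to quarter -0.5
cz [-0.024  0.493  0.87 ] n [0.012 0.5   0.866] angle 1.8 hand vs n 2.9 lean ex,ey comp of cz 0.5 -2.0
crank org rel seat: n 34.5 ex 0.8 ey -0.5 mm
tool slide to target [16.5  0.4  0.2] 16.5
```

Request:
send_rows(
  motion=[
    {"hand":-1,"slide":[12,1,0],"spin":0},
  ],
)

```text
time: 36.55
tool_pos: [0.5503, -0.0257, 0.1644]
tool_rot: [-2.585, 1.071, -1.481]
contact_force: [-0.7, 3.6, 7.1]
opening: 0.0216
```

```bash
python3 ins.py 8 2>/dev/null
```

```text
36.55 pos [ 0.5503 -0.0257  0.1644] q [ 0.092  0.488  1.594 -0.559  1.128 -2.322] F [-0.7  3.6  7.1] open 0.0216
[[ 0.043 -0.888  0.459]
 [-0.477  0.385  0.79 ]
 [-0.878 -0.253 -0.407]]
crank x th -26.2 err to quarter -0.7
cz [-0.034  0.492  0.87 ] n [0.012 0.5   0.866] angle 2.5 hand vs n 3.5 lean ex,ey comp of cz 0.6 -2.6
crank org rel seat: n 27.1 ex 1.1 ey 2.2 mm
tool slide to target [19.   3.2 -0.9] 19.3
```

Request:
send_rows(
  motion=[
    {"hand":-1,"slide":[6,6,-1.5],"spin":0},
  ],
)

```text
time: 36.65
tool_pos: [0.5494, -0.0263, 0.1635]
tool_rot: [-2.554, 1.071, -1.449]
contact_force: [3.8, 11.2, 24.2]
opening: 0.022
```

```bash
python3 ins.py 8 2>/dev/null
```

```text
36.65 pos [ 0.5494 -0.0263  0.1635] q [ 0.091  0.48   1.611 -0.566  1.105 -2.31 ] F [ 3.8 11.2 24.2] open 0.022
[[ 0.058 -0.885  0.462]
 [-0.476  0.382  0.792]
 [-0.878 -0.266 -0.399]]
crank x th -26.4 err to quarter -0.9
cz [-0.05   0.491  0.87 ] n [0.012 0.5   0.866] angle 3.4 hand vs n 4.3 lean ex,ey comp of cz 0.6 -3.5
crank org rel seat: n 26.0 ex 1.1 ey 1.9 mm
tool slide to target [17.8  3.1 -0.9] 18.1
```

```bash
cat > snap.py <<'E'
import sys; from st import st; from cell import vision; import cv2,pickle
from fit import *
k=sys.argv[1]; s,M=st()
for n in("scene","top"):
    p=vision.read_camera(n); pickle.dump((p,s),open(n+k+".pkl","wb"))
    u,v=proj(p,seat)[0].astype(int); im=p["pixels"][v-45:v+35,u-50:u+50].copy()
    im=cv2.resize(im,None,fx=7,fy=7,interpolation=cv2.INTER_CUBIC); cv2.imwrite(f"pics/{n}{k}.png",im)
E
python3 snap.py 3; sed -i 's/v0=np.array.*/v0=np.array([.019,0,0,-2.5,0,39.6]); sg=np.array([.04,.04,.04,2,1,3])/' hfit.py; python3 hfit.py 3
```

```text
36.65 pos [ 0.5494 -0.0263  0.1635] q [ 0.091  0.48   1.611 -0.566  1.105 -2.31 ] F [ 3.8 11.2 24.2] open 0.022
[[ 0.058 -0.885  0.462]
 [-0.476  0.382  0.792]
 [-0.878 -0.266 -0.399]]
a c yaw tx ty tz [ 2.1000e-02 -1.9000e-02 -1.0000e-03 -2.8320e+00  3.2000e-02  3.8841e+01] cost 41.65471265527495 37.95145042706056 [np.float64(183.85685272164062), np.float64(107.36033860198535)]
top org rel n 26.7 ex 1.1 ey 1.0 cz lean ex ey 1.0 -2.5 th -26.5
scene org rel n 26.7 ex 1.1 ey 1.0 cz lean ex ey 1.0 -2.5 th -26.5
```

View pics/scene3.png

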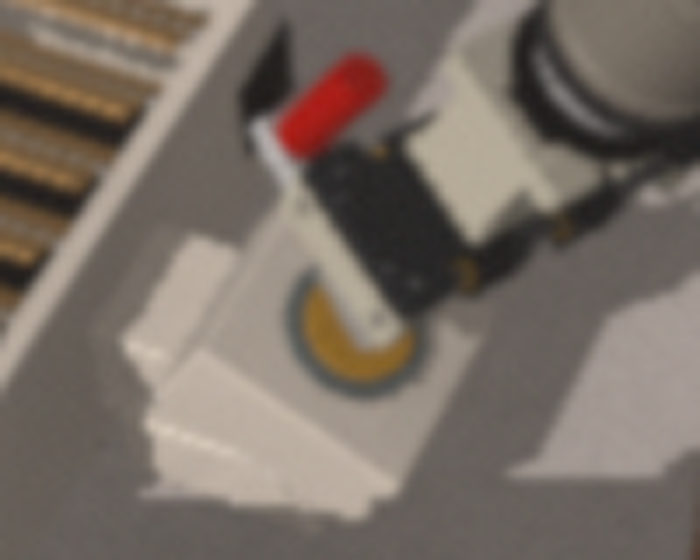

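View pics/top3.png

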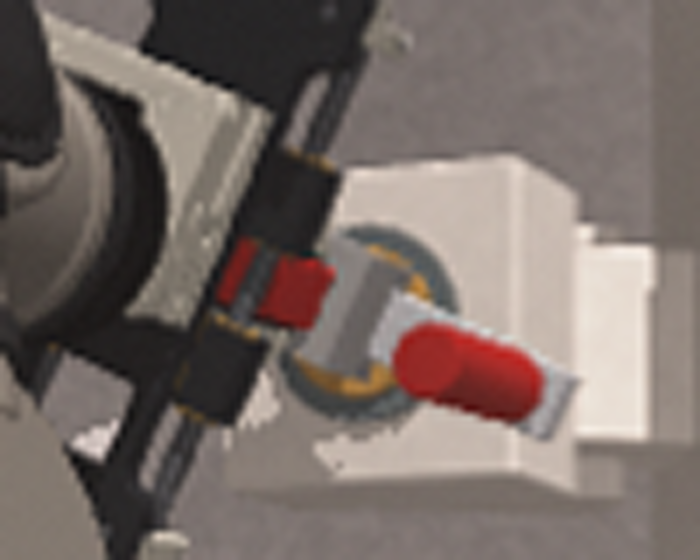

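Request:
send_rows(
  motion=[
    {"hand":-1,"slide":[-3,5,1],"spin":0},
  ],
)

```text
time: 36.85
tool_pos: [0.547, -0.022, 0.1665]
tool_rot: [-2.54, 1.071, -1.436]
contact_force: [-0.1, -0.0, -3.5]
opening: 0.0218
```

```bash
sed -i 's/-2.5\*cx+zt/-2.8*cx+zt/; s/else 39.6/else 38.9/' ins.py; python3 ins.py 18 2>/dev/null
```

```text
36.85 pos [ 0.547  -0.022   0.1665] q [ 0.099  0.471  1.617 -0.566  1.105 -2.303] F [-0.1 -0.  -3.5] open 0.0218
[[ 0.065 -0.884  0.463]
 [-0.475  0.381  0.793]
 [-0.878 -0.271 -0.395]]
crank x th -26.5 err to quarter -1.0
cz [-0.056  0.49   0.87 ] n [0.012 0.5   0.866] angle 3.8 hand vs n 4.7 lean ex,ey comp of cz 0.7 -3.9
crank org rel seat: n 31.5 ex -0.9 ey -0.6 mm
tool slide to target [13.4 -0.1 -1.3] 13.5
```

Request:
send_rows(
  motion=[
    {"hand":-1,"slide":[10,2.5,0.5],"spin":0},
  ],
)

```text
time: 36.95
tool_pos: [0.547, -0.0246, 0.1587]
tool_rot: [-2.528, 1.071, -1.424]
contact_force: [1.5, 4.7, -1.0]
opening: 0.0218
```

```bash
python3 ins.py 8 2>/dev/null
```

```text
36.95 pos [ 0.547  -0.0246  0.1587] q [ 0.094  0.477  1.633 -0.574  1.079 -2.292] F [ 1.5  4.7 -1. ] open 0.0218
[[ 0.07  -0.883  0.464]
 [-0.474  0.38   0.794]
 [-0.878 -0.276 -0.392]]
crank x th -26.6 err to quarter -1.1
cz [-0.061  0.489  0.87 ] n [0.012 0.5   0.866] angle 4.1 hand vs n 5.0 lean ex,ey comp of cz 0.7 -4.2
crank org rel seat: n 23.3 ex -2.5 ey -0.2 mm
tool slide to target [15.2 -0.4 -3.1] 15.5
```

Request:
send_rows(
  motion=[
    {"hand":-1,"slide":[8,2,0],"spin":0},
  ],
)

```text
time: 37.05
tool_pos: [0.5468, -0.0273, 0.1507]
tool_rot: [-2.521, 1.072, -1.416]
contact_force: [4.7, 0.7, 0.5]
opening: 0.0212
```

```bash
python3 ins.py 8 2>/dev/null
```

```text
37.05 pos [ 0.5468 -0.0273  0.1507] q [ 0.088  0.483  1.648 -0.581  1.055 -2.283] F [4.7 0.7 0.5] open 0.0212
[[ 0.074 -0.883  0.464]
 [-0.473  0.379  0.795]
 [-0.878 -0.278 -0.389]]
crank x th -26.6 err to quarter -1.1
cz [-0.065  0.488  0.871] n [0.012 0.5   0.866] angle 4.3 hand vs n 5.2 lean ex,ey comp of cz 0.8 -4.4
crank org rel seat: n 15.1 ex -4.2 ey -0.2 mm
tool slide to target [ 7.  -1.7 -4.1] 8.3
```

Request:
send_rows(
  motion=[
    {"hand":-1,"slide":[9,1,-2],"spin":0},
  ],
)

```text
time: 37.15
tool_pos: [0.547, -0.0325, 0.1428]
tool_rot: [-2.514, 1.072, -1.408]
contact_force: [5.9, 4.7, -0.1]
opening: 0.0216
```

```bash
python3 ins.py 0 2>/dev/null
```

```text
37.15 pos [ 0.547  -0.0325  0.1428] q [ 0.078  0.49   1.662 -0.59   1.028 -2.278] F [ 5.9  4.7 -0.1] open 0.0216
[[ 0.078 -0.882  0.464]
 [-0.472  0.378  0.797]
 [-0.878 -0.281 -0.387]]
crank x th -26.6 err to quarter -1.1
cz [-0.069  0.487  0.871] n [0.012 0.5   0.866] angle 4.6 hand vs n 5.4 lean ex,ey comp of cz 0.9 -4.6
crank org rel seat: n 5.7 ex -3.7 ey 0.2 mm
tool slide to target [ 5.5 -1.1 -3.8] 6.8
```

Request:
send_rows(
  motion=[
    {"hand":-1,"slide":[7,0.5,-1.5],"spin":0},
  ],
)

```text
time: 37.25
tool_pos: [0.5484, -0.0357, 0.1392]
tool_rot: [-2.5, 1.073, -1.395]
contact_force: [-12.3, 36.1, 60.5]
opening: 0.0224
```

```bash
python3 ins.py 0 2>/dev/null
```

```text
37.25 pos [ 0.5484 -0.0357  0.1392] q [ 0.071  0.493  1.67  -0.595  1.011 -2.274] F [-12.3  36.1  60.5] open 0.0224
[[ 0.084 -0.881  0.466]
 [-0.47   0.377  0.798]
 [-0.878 -0.286 -0.383]]
crank x th -26.7 err to quarter -1.2
cz [-0.075  0.486  0.871] n [0.012 0.5   0.866] angle 4.9 hand vs n 5.8 lean ex,ey comp of cz 1.0 -4.9
crank org rel seat: n 1.0 ex -2.8 ey 2.0 mm
tool slide to target [ 0.7  0.6 -3.5] 3.6
```

Request:
send_rows(
  motion=[
    {"hand":-1,"slide":[-0.5,1,0],"spin":0},
    {"hand":-1,"slide":[1,1.5,0],"spin":0.1},
    {"hand":-1,"slide":[1.5,1.5,0],"spin":0.149},
  ],
  grip_force=40,
)

```text
time: 37.55
tool_pos: [0.548, -0.0351, 0.1393]
tool_rot: [-2.228, 1.07, -1.377]
contact_force: [0.2, 7.6, 19.6]
opening: 0.0216
```

```bash
python3 ins.py 0 2>/dev/null
```

```text
37.55 pos [ 0.548  -0.0351  0.1393] q [ 0.073  0.488  1.679 -0.602  1.    -2.01 ] F [ 0.2  7.6 19.6] open 0.0216
[[ 0.093 -0.734  0.673]
 [-0.471  0.563  0.679]
 [-0.877 -0.38  -0.293]]
crank x th -41.4 err to quarter -15.9
cz [-0.08   0.484  0.872] n [0.012 0.5   0.866] angle 5.2 hand vs n 6.3 lean ex,ey comp of cz 1.1 -5.2
crank org rel seat: n 1.3 ex -3.7 ey 1.1 mm
tool slide to target [ 1.  -1.6 -3.7] 4.1
```

Request:
send_rows(
  motion=[
    {"hand":-1,"slide":[1.2,1,-0.5],"spin":0.149},
    {"hand":-1,"slide":[1.2,1,-0.5],"spin":0.149},
    {"hand":-1,"slide":[1.2,0.5,-1],"spin":0.149},
    {"hand":-1,"slide":[1.2,0.5,-1],"spin":0.149},
  ],
)

```text
time: 37.95
tool_pos: [0.549, -0.0368, 0.1401]
tool_rot: [-1.602, 1.065, -1.348]
contact_force: [-1.6, 9.1, 15.8]
opening: 0.022
```

```bash
python3 ins.py 0 2>/dev/null
```

```text
37.95 pos [ 0.549  -0.0368  0.1401] q [ 0.071  0.482  1.689 -0.613  0.983 -1.402] F [-1.6  9.1 15.8] open 0.022
[[ 0.107 -0.224  0.969]
 [-0.472  0.846  0.247]
 [-0.875 -0.484 -0.015]]
crank x th -75.9 err to quarter 39.6
cz [-0.089  0.477  0.875] n [0.012 0.5   0.866] angle 5.8 hand vs n 7.0 lean ex,ey comp of cz 1.5 -5.7
crank org rel seat: n 1.2 ex -3.6 ey 1.6 mm
tool slide to target [ 0.8 -3.1 -2.6] 4.1
```

Request:
send_rows(
  motion=[
    {"hand":-1,"slide":[1.2,0,-1],"spin":0.149},
    {"hand":-1,"slide":[1.2,0,-1],"spin":0.149},
    {"hand":-1,"slide":[1.2,0,-1],"spin":0.149},
    {"hand":-1,"slide":[1.2,-0.5,-1],"spin":0.149},
    {"hand":-1,"slide":[1.2,-0.5,-0.5],"spin":0.149},
  ],
)

```text
time: 38.45
tool_pos: [0.5491, -0.0398, 0.1423]
tool_rot: [-0.828, 1.059, -1.32]
contact_force: [-5.8, 13.6, 18.1]
opening: 0.022
```

```bash
python3 ins.py 0 2>/dev/null
```

```text
38.45 pos [ 0.5491 -0.0398  0.1423] q [ 0.068  0.473  1.702 -0.626  0.966 -0.647] F [-5.8 13.6 18.1] open 0.022
[[ 0.122  0.496  0.86 ]
 [-0.475  0.79  -0.388]
 [-0.872 -0.361  0.331]]
crank x th -119.0 err to quarter -3.5
cz [-0.105  0.467  0.878] n [0.012 0.5   0.866] angle 6.9 hand vs n 7.8 lean ex,ey comp of cz 2.1 -6.7
crank org rel seat: n 1.7 ex -2.4 ey 2.7 mm
tool slide to target [ 1.2 -3.6 -1.3] 4.0
```

Request:
send_rows(
  motion=[
    {"hand":-1,"slide":[1.2,-0.8,-0.6],"spin":0.149},
    {"hand":-1,"slide":[1.2,-0.8,-0.6],"spin":0.149},
    {"hand":-1,"slide":[1.2,-0.8,-0.6],"spin":0.149},
    {"hand":-1,"slide":[1.2,-1,-0.3],"spin":0.149},
    {"hand":-1,"slide":[1.2,-1,0],"spin":0.149},
    {"hand":-1,"slide":[1.2,-1,0],"spin":0.149},
  ],
)

```text
time: 39.05
tool_pos: [0.5455, -0.0412, 0.1442]
tool_rot: [0.091, 1.054, -1.297]
contact_force: [-3.8, 16.4, 17.3]
opening: 0.022
```

```bash
python3 ins.py 0 2>/dev/null
```

```text
39.05 pos [ 0.5455 -0.0412  0.1442] q [ 0.066  0.46   1.721 -0.636  0.95   0.26 ] F [-3.8 16.4 17.3] open 0.022
[[ 0.133  0.98   0.146]
 [-0.475  0.193 -0.858]
 [-0.87   0.045  0.492]]
crank x th -170.3 err to quarter 35.2
cz [-0.131  0.459  0.879] n [0.012 0.5   0.866] angle 8.5 hand vs n 8.5 lean ex,ey comp of cz 2.6 -8.1
crank org rel seat: n 3.0 ex -1.8 ey 2.1 mm
tool slide to target [ 2.6 -2.8  1.4] 4.1
```

Request:
send_rows(
  motion=[
    {"hand":-1,"slide":[2.2,-1,0.5],"spin":0.149},
    {"hand":-1,"slide":[2,-1,0.5],"spin":0.149},
    {"hand":-1,"slide":[2,-1,0.7],"spin":0.149},
    {"hand":-1,"slide":[2,-0.7,0.8],"spin":0.149},
    {"hand":-1,"slide":[2,-0.5,1],"spin":0.149},
    {"hand":-1,"slide":[2,-0.2,1],"spin":0.149},
  ],
)

```text
time: 39.65
tool_pos: [0.544, -0.038, 0.1414]
tool_rot: [1.029, 1.062, -1.254]
contact_force: [-5.0, 18.3, 18.9]
opening: 0.0218
```

```bash
python3 ins.py 0 2>/dev/null
```

```text
39.65 pos [ 0.544  -0.038   0.1414] q [ 0.066  0.451  1.743 -0.636  0.917  1.166] F [-5.  18.3 18.9] open 0.0218
[[ 0.152  0.723 -0.674]
 [-0.463 -0.551 -0.695]
 [-0.873  0.417  0.251]]
crank x th 138.5 err to quarter -16.0
cz [-0.164  0.45   0.878] n [0.012 0.5   0.866] angle 10.5 hand vs n 9.6 lean ex,ey comp of cz 3.0 -10.0
crank org rel seat: n 2.7 ex -5.6 ey 4.1 mm
tool slide to target [1.8 0.5 7.2] 7.5
```

Request:
send_rows(
  motion=[
    {"hand":-1,"slide":[2.2,0.3,1],"spin":0.149},
    {"hand":-1,"slide":[2.2,0.5,1],"spin":0.149},
    {"hand":-1,"slide":[2.2,0.8,1],"spin":0.149},
    {"hand":-1,"slide":[2.2,1,0.5],"spin":0.149},
    {"hand":-1,"slide":[2.2,1,0.5],"spin":0.149},
    {"hand":-1,"slide":[2.2,1,0.2],"spin":0.149},
  ],
)

```text
time: 40.25
tool_pos: [0.5477, -0.0396, 0.1404]
tool_rot: [1.97, 1.066, -1.207]
contact_force: [-3.4, 15.1, 18.8]
opening: 0.022
```

```bash
python3 ins.py 0 2>/dev/null; python3 snap.py 4;  python3 hfit.py 4; python3 - <<'E'
from h import *
p,_=pickle.load(open("top4.pkl","rb")); W=cloud(p)
m=(W[...,1]<-.2)&(W[...,1]>-.33)&(W[...,0]>.42)&(W[...,0]<.67); X=W[m]
for x in np.arange(.41,.68,.006):
    q=X[abs(X[:,0]-x)<.003]; 
    if len(q)>3: print(round(x,3),np.percentile(q[:,2],[10,90]).round(3),end='; ')
cv2.imwrite("pics/slat4.png",cv2.resize(p["pixels"][100:250,340:450],None,fx=5,fy=5,interpolation=cv2.INTER_CUBIC))
E
```

```text
40.25 pos [ 0.5477 -0.0396  0.1404] q [ 0.056  0.446  1.754 -0.638  0.885  2.061] F [-3.4 15.1 18.8] open 0.022
[[ 0.172 -0.076 -0.982]
 [-0.452 -0.892 -0.01 ]
 [-0.875  0.446 -0.188]]
crank x th 86.1 err to quarter 21.6
cz [-0.191  0.452  0.871] n [0.012 0.5   0.866] angle 11.9 hand vs n 10.9 lean ex,ey comp of cz 2.8 -11.5
crank org rel seat: n 1.5 ex -2.4 ey 9.8 mm
tool slide to target [-0.5  3.   9.8] 10.2
40.25 pos [ 0.5477 -0.0396  0.1404] q [ 0.056  0.446  1.754 -0.638  0.885  2.061] F [-3.4 15.1 18.8] open 0.022
[[ 0.172 -0.076 -0.982]
 [-0.452 -0.892 -0.01 ]
 [-0.875  0.446 -0.188]]
a c yaw tx ty tz [-7.000e-02  4.000e-02 -3.000e-03  2.610e-01  1.037e+00  4.255e+01] cost 112.00166017500644 49.512577144414394 [np.float64(161.14972045103644), np.float64(105.66385146965374)]
top org rel n -3.2 ex -3.7 ey 3.9 cz lean ex ey 5.3 -6.6 th 86.3
scene org rel n -3.2 ex -3.7 ey 3.9 cz lean ex ey 5.3 -6.6 th 86.3
0.422 [0.033 0.039]; 0.428 [0.034 0.144]; 0.434 [0.034 0.144]; 0.44 [0.033 0.038]; 0.446 [0.033 0.039]; 0.452 [0.034 0.04 ]; 0.458 [0.034 0.039]; 0.464 [0.033 0.039]; 0.47 [0.034 0.126]; 0.476 [0.035 0.145]; 0.482 [0.034 0.039]; 0.494 [0.034 0.04 ]; 0.5 [0.033 0.039]; 0.506 [0.034 0.039]; 0.512 [0.033 0.04 ]; 0.518 [0.035 0.143]; 0.524 [0.034 0.145]; 0.53 [0.035 0.039]; 0.542 [0.035 0.039]; 0.548 [0.033 0.04 ]; 0.554 [0.034 0.04 ]; 0.56 [0.034 0.139]; 0.566 [0.035 0.144]; 0.572 [0.034 0.041]; 0.578 [0.033 0.039]; 0.59 [0.035 0.04 ]; 0.596 [0.033 0.039]; 0.602 [0.033 0.039]; 0.608 [0.036 0.144]; 0.614 [0.033 0.143]; 0.62 [0.034 0.039]; 0.626 [0.032 0.039]; 0.638 [0.036 0.04 ]; 0.644 [0.033 0.04 ]; 0.65 [0.034 0.13 ]; 0.656 [0.036 0.144]; 0.662 [0.033 0.039]; 0.668 [0.033 0.039];
```

View pics/slat4.png

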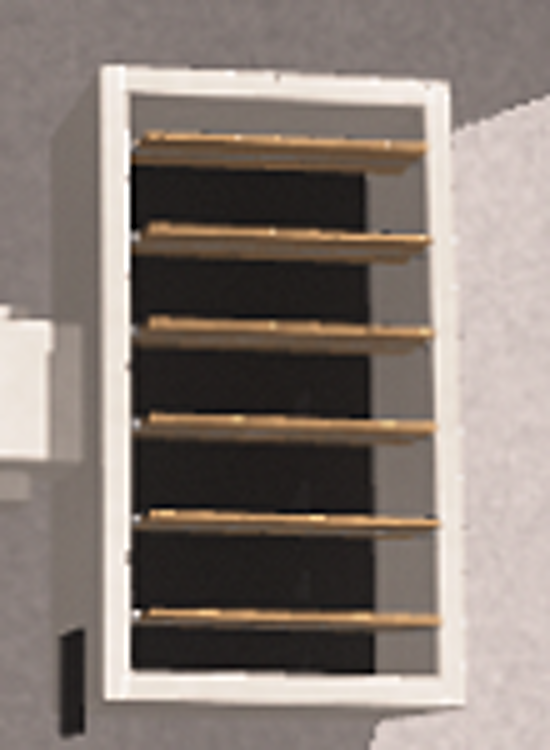

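View pics/top4.png

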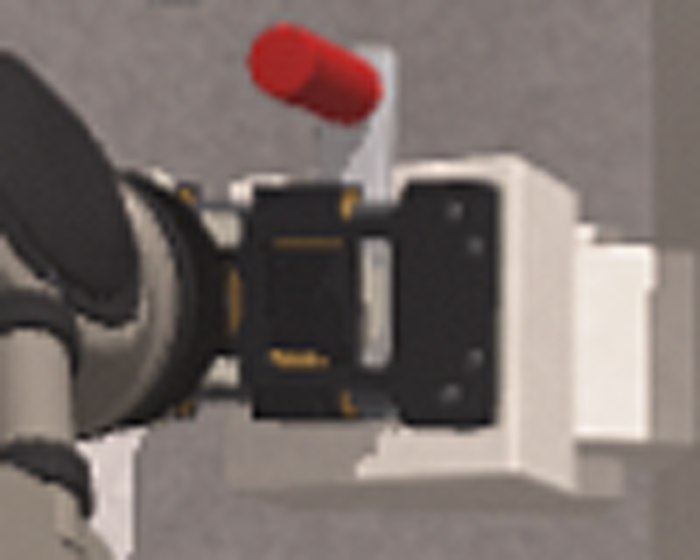

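Request:
send_rows(
  motion=[
    {"hand":-0.3,"slide":[0.5,0,0.5],"spin":0},
    {"hand":-0.3,"slide":[0.5,0,0.5],"spin":0},
    {"hand":-0.3,"slide":[1,0,1],"spin":0},
    {"hand":-0.3,"slide":[1,0,1],"spin":0},
  ],
)

```text
time: 40.75
tool_pos: [0.5463, -0.0413, 0.1372]
tool_rot: [1.975, 1.065, -1.2]
contact_force: [-2.4, 10.9, 17.1]
opening: 0.032
```

```bash
python3 snap.py 5;  python3 hfit.py 5
```

```text
40.75 pos [ 0.5463 -0.0413  0.1372] q [ 0.053  0.446  1.765 -0.646  0.871  2.067] F [-2.4 10.9 17.1] open 0.032
[[ 0.176 -0.075 -0.982]
 [-0.452 -0.892 -0.013]
 [-0.875  0.446 -0.19 ]]
a c yaw tx ty tz [-1.4400e-01  2.1000e-02  1.2600e-01 -2.4150e+00 -2.2250e+00  3.9207e+01] cost 240.1513454453176 56.55229126623607 [np.float64(173.2926629931387), np.float64(97.40950020827408)]
top org rel n -3.4 ex -6.3 ey 1.8 cz lean ex ey 4.6 -2.6 th 94.0
scene org rel n -3.4 ex -6.3 ey 1.8 cz lean ex ey 4.6 -2.6 th 94.0
```

View pics/scene5.png

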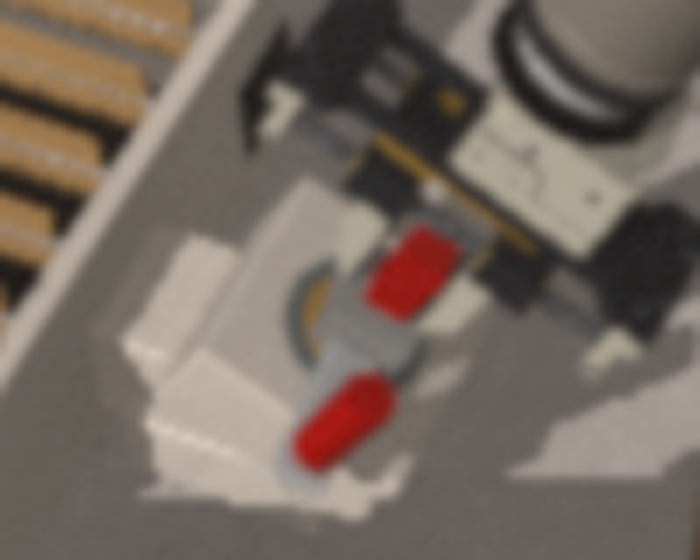

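View pics/top5.png

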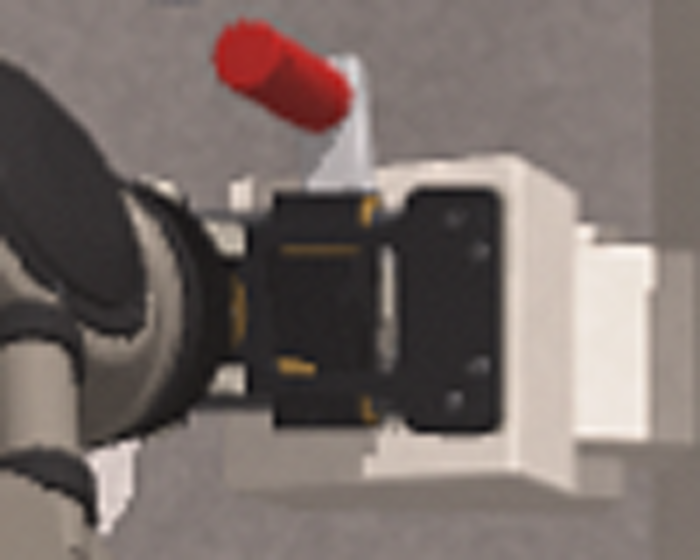

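Request:
send_rows(
  motion=[
    {"hand":-0.3,"slide":[-3,0,1],"spin":-0.12},
    {"hand":-1,"slide":[0,0,1],"spin":0},
    {"hand":-1,"slide":[0.5,0,1],"spin":0},
    {"hand":-1,"slide":[0.5,0,0],"spin":0},
  ],
  grip_force=50,
)

```text
time: 41.25
tool_pos: [0.5426, -0.0407, 0.1378]
tool_rot: [1.858, 1.066, -1.2]
contact_force: [-5.9, 9.7, 15.9]
opening: 0.0219
```

```bash
python3 ins.py 0 2>/dev/null
```

```text
41.25 pos [ 0.5426 -0.0407  0.1378] q [ 0.054  0.44   1.773 -0.646  0.869  1.952] F [-5.9  9.7 15.9] open 0.0219
[[ 0.175  0.04  -0.984]
 [-0.451 -0.885 -0.117]
 [-0.875  0.464 -0.137]]
crank x th 93.0 err to quarter 28.5
cz [-0.194  0.449  0.872] n [0.012 0.5   0.866] angle 12.1 hand vs n 11.1 lean ex,ey comp of cz 3.0 -11.7
crank org rel seat: n -1.3 ex -3.1 ey 4.8 mm
tool slide to target [-2.4  2.7  4.7] 5.9
```

Request:
send_rows(
  motion=[
    {"hand":-1,"slide":[-9,-0.4,-1.7],"spin":0},
    {"hand":-1,"slide":[-11,-0.5,-2],"spin":0},
  ],
)

```text
time: 41.45
tool_pos: [0.5421, -0.0311, 0.1539]
tool_rot: [1.856, 1.067, -1.206]
contact_force: [2.8, -0.6, -2.4]
opening: 0.0218
```

```bash
python3 ins.py 0 2>/dev/null
```

```text
41.45 pos [ 0.5421 -0.0311  0.1539] q [ 0.073  0.421  1.749 -0.622  0.917  1.937] F [ 2.8 -0.6 -2.4] open 0.0218
[[ 0.172  0.037 -0.984]
 [-0.451 -0.885 -0.112]
 [-0.876  0.463 -0.136]]
crank x th 92.8 err to quarter 28.3
cz [-0.191  0.449  0.873] n [0.012 0.5   0.866] angle 12.0 hand vs n 10.9 lean ex,ey comp of cz 3.0 -11.5
crank org rel seat: n 17.3 ex -3.4 ey 4.0 mm
tool slide to target [16.1  3.8  7.4] 18.1
```

```bash
python3 plan.py -8 20 33 0 3;  python3 plan.py -22 40 12 -.12 5
```

```text
41.45 pos [ 0.5421 -0.0311  0.1539] q [ 0.073  0.421  1.749 -0.622  0.917  1.937] F [ 2.8 -0.6 -2.4] open 0.0218
[[ 0.172  0.037 -0.984]
 [-0.451 -0.885 -0.112]
 [-0.876  0.463 -0.136]]
[{'hand': 'H', 'slide': [-39, -3, 1], 'spin': 0.0}, {'hand': 'H', 'slide': [-39, -3, 1], 'spin': 0.0}, {'hand': 'H', 'slide': [-39, -3, 1], 'spin': 0.0}]
41.45 pos [ 0.5421 -0.0311  0.1539] q [ 0.073  0.421  1.749 -0.622  0.917  1.937] F [ 2.8 -0.6 -2.4] open 0.0218
[[ 0.172  0.037 -0.984]
 [-0.451 -0.885 -0.112]
 [-0.876  0.463 -0.136]]
[{'hand': 'H', 'slide': [-32, -31, 16], 'spin': -0.12}, {'hand': 'H', 'slide': [-32, -32, 12], 'spin': -0.12}, {'hand': 'H', 'slide': [-32, -33, 8], 'spin': -0.12}, {'hand': 'H', 'slide': [-32, -34, 4], 'spin': -0.12}, {'hand': 'H', 'slide': [-32, -34, 0], 'spin': -0.12}]
```

Request:
send_rows(
  motion=[
    {"hand":-1,"slide":[-20,-1,-3],"spin":0},
    {"hand":-1,"slide":[-30,-2,-3],"spin":0},
    {"hand":-1,"slide":[-39,-3,1],"spin":-0.05},
    {"hand":-1,"slide":[-35,-25,12],"spin":-0.12},
    {"hand":-1,"slide":[-32,-32,13],"spin":-0.12},
    {"hand":-1,"slide":[-30,-33,9],"spin":-0.12},
    {"hand":-1,"slide":[-28,-34,4],"spin":-0.12},
    {"hand":-1,"slide":[-28,-36,0],"spin":-0.12},
  ],
)

```text
time: 42.25
tool_pos: [0.4087, 0.2049, 0.2906]
tool_rot: [1.156, 1.072, -1.253]
contact_force: [1.0, 0.7, -3.5]
opening: 0.0219
```

```bash
python3 plan.py -30 38 4 -.14 8
```

```text
42.25 pos [0.4087 0.2049 0.2906] q [ 0.616  0.281  1.541 -0.477  1.489  1.535] F [ 1.   0.7 -3.5] open 0.0219
[[ 0.15   0.634 -0.759]
 [-0.455 -0.637 -0.622]
 [-0.878  0.438  0.193]]
[{'hand': 'H', 'slide': [-25, -41, 0], 'spin': -0.14}, {'hand': 'H', 'slide': [-25, -41, -6], 'spin': -0.14}, {'hand': 'H', 'slide': [-25, -40, -12], 'spin': -0.14}, {'hand': 'H', 'slide': [-25, -38, -17], 'spin': -0.14}, {'hand': 'H', 'slide': [-25, -35, -22], 'spin': -0.14}, {'hand': 'H', 'slide': [-25, -32, -27], 'spin': -0.14}, {'hand': 'H', 'slide': [-25, -28, -31], 'spin': -0.14}, {'hand': 'H', 'slide': [-25, -23, -35], 'spin': -0.14}]
```

Request:
send_rows(
  motion=[
    {"hand":-1,"slide":[-25,-41,0],"spin":-0.14},
    {"hand":-1,"slide":[-25,-41,-6],"spin":-0.14},
    {"hand":-1,"slide":[-25,-40,-12],"spin":-0.14},
    {"hand":-1,"slide":[-25,-38,-17],"spin":-0.14},
    {"hand":-1,"slide":[-25,-35,-22],"spin":-0.14},
    {"hand":-1,"slide":[-25,-32,-27],"spin":-0.14},
    {"hand":-1,"slide":[-25,-28,-31],"spin":-0.12},
    {"hand":-1,"slide":[-25,-24,-35],"spin":-0.1},
  ],
)

```text
time: 43.05
tool_pos: [0.1523, 0.51, 0.3235]
tool_rot: [0.038, 1.067, -1.274]
contact_force: [1.0, 1.4, -1.6]
opening: 0.0217
```

```bash
python3 plan.py -28 36 8 0 2
```

```text
43.05 pos [0.1523 0.51   0.3235] q [ 1.294  0.588  0.97  -0.292  2.     0.968] F [ 1.   1.4 -1.6] open 0.0217
[[ 0.141  0.965  0.22 ]
 [-0.461  0.261 -0.848]
 [-0.876  0.018  0.482]]
[{'hand': 'H', 'slide': [-28, -17, -33], 'spin': 0.0}, {'hand': 'H', 'slide': [-28, -17, -33], 'spin': 0.0}]
```

Request:
send_rows(
  motion=[
    {"hand":-1,"slide":[-28,-17,-33],"spin":0},
    {"hand":-1,"slide":[-28,-17,-33],"spin":0},
    {"hand":-1,"slide":[-28,-17,-33],"spin":0},
    {"hand":-1,"slide":[-28,-17,-33],"spin":0},
    {"hand":-1,"slide":[-28,-17,-33],"spin":0},
    {"hand":-1,"slide":[-28,-17,-33],"spin":0},
    {"hand":-1,"slide":[-28,-17,-33],"spin":0},
    {"hand":-1,"slide":[-28,-17,-33],"spin":0},
  ],
)

```text
time: 43.85
tool_pos: [-0.0696, 0.6105, 0.3629]
tool_rot: [-0.067, 0.976, -1.39]
contact_force: [0.8, -0.9, -2.5]
opening: 0.0216
```

```bash
python3 plan.py -22 40 12 0 2
```

```text
43.85 pos [-0.0696  0.6105  0.3629] q [ 1.603  1.029  0.037 -0.179  2.658  1.221] F [ 0.8 -0.9 -2.5] open 0.0216
[[ 0.101  0.972  0.214]
 [-0.551  0.234 -0.801]
 [-0.828 -0.038  0.559]]
[{'hand': 'H', 'slide': [-34, -12, -30], 'spin': 0.0}, {'hand': 'H', 'slide': [-34, -12, -30], 'spin': 0.0}]
```

```bash
python3 plan.py -12 44 -16 0 2
```

```text
43.85 pos [-0.0696  0.6105  0.3629] q [ 1.603  1.029  0.037 -0.179  2.658  1.221] F [ 0.8 -0.9 -2.5] open 0.0216
[[ 0.101  0.972  0.214]
 [-0.551  0.234 -0.801]
 [-0.828 -0.038  0.559]]
[{'hand': 'H', 'slide': [-12, -1, -47], 'spin': 0.0}, {'hand': 'H', 'slide': [-12, -1, -47], 'spin': 0.0}]
```

Request:
send_rows(
  motion=[
    {"hand":-1,"slide":[-12,-1,-47],"spin":0},
    {"hand":-1,"slide":[-12,-1,-47],"spin":0},
    {"hand":-1,"slide":[-12,-1,-47],"spin":0},
  ],
)

```text
time: 44.15
tool_pos: [-0.1004, 0.616, 0.32]
tool_rot: [-0.098, 0.917, -1.426]
contact_force: [0.2, 0.7, -2.9]
opening: 0.0216
```

```bash
python3 plan.py -12 44 -16 0 2
```

```text
44.15 pos [-0.1004  0.616   0.32  ] q [ 1.635  1.097  0.037 -0.106  2.658  1.315] F [ 0.2  0.7 -2.9] open 0.0216
[[ 0.088  0.974  0.211]
 [-0.602  0.221 -0.767]
 [-0.794 -0.06   0.605]]
[{'hand': 'H', 'slide': [-15, -1, -46], 'spin': 0.0}, {'hand': 'H', 'slide': [-15, -1, -46], 'spin': 0.0}]
```

```bash
python3 plan.py 2 -14 46 0 1; python3 plan.py 4 -30 38 0 1
```

```text
44.15 pos [-0.1004  0.616   0.32  ] q [ 1.635  1.097  0.037 -0.106  2.658  1.315] F [ 0.2  0.7 -2.9] open 0.0216
[[ 0.088  0.974  0.211]
 [-0.602  0.221 -0.767]
 [-0.794 -0.06   0.605]]
[{'hand': 'H', 'slide': [-28, -4, 39], 'spin': 0.0}]
44.15 pos [-0.1004  0.616   0.32  ] q [ 1.635  1.097  0.037 -0.106  2.658  1.315] F [ 0.2  0.7 -2.9] open 0.0216
[[ 0.088  0.974  0.211]
 [-0.602  0.221 -0.767]
 [-0.794 -0.06   0.605]]
[{'hand': 'H', 'slide': [-12, -5, 47], 'spin': 0.0}]
```

Request:
send_rows(
  motion=[
    {"hand":-1,"slide":[-24,-4,42],"spin":0},
    {"hand":-1,"slide":[-25,-4,42],"spin":0},
    {"hand":-1,"slide":[-26,-4,42],"spin":0},
    {"hand":-1,"slide":[-28,-4,41],"spin":0},
  ],
)

```text
time: 44.55
tool_pos: [-0.0848, 0.5958, 0.411]
tool_rot: [-0.036, 1.056, -1.351]
contact_force: [-0.2, -0.5, -2.7]
opening: 0.0219
```

```bash
python3 plan.py 2 -22 43 0 1
```

```text
44.55 pos [-0.0848  0.5958  0.411 ] q [ 1.627  0.95   0.036 -0.173  2.658  1.239] F [-0.2 -0.5 -2.7] open 0.0219
[[ 0.107  0.968  0.225]
 [-0.48   0.249 -0.841]
 [-0.871 -0.018  0.492]]
[{'hand': 'H', 'slide': [-27, -4, 40], 'spin': 0.0}]
```

Request:
send_rows(
  motion=[
    {"hand":-1,"slide":[-29,-4,39],"spin":0},
    {"hand":-1,"slide":[-31,-4,38],"spin":0},
    {"hand":-1,"slide":[-33,-4,36],"spin":0},
    {"hand":-1,"slide":[-35,-4,34],"spin":0},
    {"hand":-1,"slide":[-36,-4,33],"spin":0},
  ],
)

```text
time: 45.05
tool_pos: [-0.0615, 0.539, 0.5403]
tool_rot: [0.193, 1.247, -1.109]
contact_force: [0.1, 0.2, -3.1]
opening: 0.0215
```

```bash
python3 plan.py 2 -25 42 0 1
```

```text
45.05 pos [-0.0615  0.539   0.5403] q [ 1.618  0.729  0.036 -0.279  2.658  1.121] F [ 0.1  0.2 -3.1] open 0.0215
[[ 0.142  0.96   0.243]
 [-0.285  0.275 -0.919]
 [-0.948  0.061  0.312]]
[{'hand': 'H', 'slide': [-32, -2, 37], 'spin': 0.0}]
```

Request:
send_rows(
  motion=[
    {"hand":-1,"slide":[-36,-2,34],"spin":0},
    {"hand":-1,"slide":[-38,-2,31],"spin":0},
    {"hand":-1,"slide":[-40,-2,29],"spin":0},
    {"hand":-1,"slide":[-41,-2,27],"spin":0},
  ],
)

```text
time: 45.45
tool_pos: [-0.0398, 0.472, 0.6327]
tool_rot: [0.677, 1.347, -0.614]
contact_force: [-0.1, 0.8, -2.1]
opening: 0.0218
```

```bash
python3 plan.py 2 -25 42 0 1
```

```text
45.45 pos [-0.0398  0.472   0.6327] q [ 1.612  0.554  0.036 -0.389  2.658  0.997] F [-0.1  0.8 -2.1] open 0.0218
[[ 0.182  0.948  0.26 ]
 [-0.128  0.285 -0.95 ]
 [-0.975  0.139  0.173]]
[{'hand': 'H', 'slide': [-37, 1, 32], 'spin': 0.0}]
```

```bash
python3 mv.py -.36 .32 .66 48
```

```text
45.45 pos [-0.0398  0.472   0.6327] q [ 1.612  0.554  0.036 -0.389  2.658  0.997] F [-0.1  0.8 -2.1] open 0.0218
[[ 0.182  0.948  0.26 ]
 [-0.128  0.285 -0.95 ]
 [-0.975  0.139  0.173]]
dist 355.5 total tool [ -65.3 -343.2   65.8] rows 8 per row [ -8.2 -42.9   8.2]
```

Request:
send_rows(
  motion=[
    {"hand":-1,"slide":[-10,-46,0],"spin":0},
    {"hand":-1,"slide":[-10,-46,3],"spin":0},
    {"hand":-1,"slide":[-10,-46,6],"spin":0},
    {"hand":-1,"slide":[-10,-46,9],"spin":0},
    {"hand":-1,"slide":[-10,-45,12],"spin":0},
    {"hand":-1,"slide":[-10,-44,15],"spin":0},
  ],
)

```text
time: 46.05
tool_pos: [-0.2945, 0.376, 0.6311]
tool_rot: [1.154, 1.393, -0.151]
contact_force: [-0.1, 0.9, -2.2]
opening: 0.0216
```

```bash
python3 mv.py -.38 .30 .66 48
```

```text
46.05 pos [-0.2945  0.376   0.6311] q [ 2.162  0.551  0.036 -0.284  2.658  1.651] F [-0.1  0.9 -2.2] open 0.0216
[[ 0.175  0.951  0.256]
 [-0.027  0.265 -0.964]
 [-0.984  0.162  0.072]]
dist 118.0 total tool [-41.3 -96.7  53.4] rows 3 per row [-13.8 -32.2  17.8]
```

Request:
send_rows(
  motion=[
    {"hand":-1,"slide":[-12,-35,30],"spin":0},
    {"hand":-1,"slide":[-20,-28,32],"spin":0},
    {"hand":-1,"slide":[-30,-10,30],"spin":0},
  ],
)

```text
time: 46.35
tool_pos: [-0.363, 0.2835, 0.6505]
tool_rot: [1.567, 1.425, 0.268]
contact_force: [-0.1, -0.2, -2.4]
opening: 0.0217
```

```bash
python3 plan.py 22 -15 42 0 1
```

```text
46.35 pos [-0.363   0.2835  0.6505] q [ 2.397  0.509  0.037 -0.268  2.658  1.892] F [-0.1 -0.2 -2.4] open 0.0217
[[ 0.14   0.953  0.269]
 [ 0.038  0.266 -0.963]
 [-0.989  0.145  0.001]]
[{'hand': 'H', 'slide': [-39, 23, 20], 'spin': 0.0}]
```

Request:
send_rows(
  motion=[
    {"hand":-1,"slide":[-39,23,20],"spin":0},
    {"hand":-1,"slide":[-39,23,20],"spin":0},
  ],
)

```text
time: 46.55
tool_pos: [-0.3246, 0.2659, 0.6896]
tool_rot: [2.121, 1.423, 0.835]
contact_force: [-0.2, 0.3, -1.9]
opening: 0.0218
```

```bash
python3 mv.py .0 .42 .42 49
```

```text
46.55 pos [-0.3246  0.2659  0.6896] q [ 2.385  0.423  0.036 -0.323  2.658  1.813] F [-0.2  0.3 -1.9] open 0.0218
[[ 0.099  0.954  0.284]
 [ 0.109  0.273 -0.956]
 [-0.989  0.126 -0.077]]
dist 449.2 total tool [315.7 317.7 -34.2] rows 10 per row [31.6 31.8 -3.4]
```

Request:
send_rows(
  motion=[
    {"hand":-1,"slide":[28,37,-6],"spin":0},
    {"hand":-1,"slide":[30,37,-6],"spin":0},
    {"hand":-1,"slide":[32,36,-4],"spin":0},
    {"hand":-1,"slide":[32,36,-4],"spin":0},
    {"hand":-1,"slide":[32,36,-4],"spin":0},
    {"hand":-1,"slide":[32,36,-4],"spin":0},
    {"hand":-1,"slide":[32,36,-2],"spin":0},
    {"hand":-1,"slide":[32,36,0],"spin":0},
  ],
)

```text
time: 47.35
tool_pos: [-0.0414, 0.3868, 0.5076]
tool_rot: [2.353, 1.401, 1.067]
contact_force: [0.6, -0.1, -2.5]
opening: 0.0217
```

```bash
python3 mv.py .3 .33 .32 49
```

```text
47.35 pos [-0.0414  0.3868  0.5076] q [ 1.544 -0.065  1.268 -0.079  1.787  1.236] F [ 0.6 -0.1 -2.5] open 0.0217
[[ 0.081  0.955  0.286]
 [ 0.148  0.272 -0.951]
 [-0.986  0.12  -0.119]]
dist 393.7 total tool [204.4 288.1 173.9] rows 9 per row [22.7 32.  19.3]
```

Request:
send_rows(
  motion=[
    {"hand":-1,"slide":[24,35,21],"spin":0},
    {"hand":-1,"slide":[24,35,21],"spin":0},
    {"hand":-1,"slide":[24,35,21],"spin":0},
    {"hand":-1,"slide":[24,35,21],"spin":0},
    {"hand":-1,"slide":[24,35,21],"spin":0},
    {"hand":-1,"slide":[24,35,21],"spin":0},
    {"hand":-1,"slide":[24,35,21],"spin":0},
    {"hand":-1,"slide":[24,35,21],"spin":0},
  ],
)

```text
time: 48.15
tool_pos: [0.3011, 0.3181, 0.3356]
tool_rot: [2.32, 1.386, 1.027]
contact_force: [0.2, 1.2, -2.9]
opening: 0.0219
```

```bash
python3 mv.py .47 .185 .16 45
```

```text
48.15 pos [0.3011 0.3181 0.3356] q [ 5.780e-01 -1.000e-03  1.663e+00  8.300e-02  1.314e+00  2.860e-01] F [ 0.2  1.2 -2.9] open 0.0219
[[ 0.095  0.955  0.281]
 [ 0.157  0.264 -0.952]
 [-0.983  0.135 -0.125]]
dist 277.7 total tool [167.7 102.5 196.1] rows 7 per row [24.  14.6 28. ]
```

Request:
send_rows(
  motion=[
    {"hand":-1,"slide":[25,16,31],"spin":0},
    {"hand":-1,"slide":[25,16,31],"spin":0},
    {"hand":-1,"slide":[25,16,31],"spin":0},
    {"hand":-1,"slide":[25,16,31],"spin":0},
    {"hand":-1,"slide":[25,16,31],"spin":0},
    {"hand":-1,"slide":[15,8,15],"spin":0},
  ],
)

```text
time: 48.75
tool_pos: [0.4545, 0.1914, 0.192]
tool_rot: [2.263, 1.378, 0.966]
contact_force: [-0.2, 0.6, -1.8]
opening: 0.0216
```

```bash
cat > snapb.py <<'E'
import sys; from st import st; from cell import vision; import cv2,pickle
from fit import *
k=sys.argv[1]; s,M=st()
for n in("scene","top"):
    p=vision.read_camera(n); pickle.dump((p,s),open(n+k+".pkl","wb"))
    u,v=proj(p,s['tool_pos'])[0].astype(int); im=p["pixels"][max(0,v-50):v+50,max(0,u-60):u+60].copy()
    im=cv2.resize(im,None,fx=6,fy=6,interpolation=cv2.INTER_CUBIC); cv2.imwrite(f"pics/{n}{k}.png",im)
E
python3 snapb.py 6
cat > cr.py <<'E'
# fit crank full tilt in world from handle mask, print tilt
import sys; exec(open('hfit.py').read().split("for n in Q:\n    p,s=Q[n]; o,Cr=frame(s,v); d=")[0])
o,Cr=frame(Q['top'][1],v); print('org',o.round(4),'cz',Cr[:,2].round(3),'cx az',np.degrees(np.arctan2(Cr[1,0],Cr[0,0])).round(1),'cx z',Cr[2,0].round(3),'cy z',Cr[2,1].round(3))
E
sed -i 's/^v0=.*/v0=np.array([-.05,0,0,0,0,40.]); sg=np.array([.08,.03,.03,2,1,3])/' hfit.py; python3 cr.py 6
```

```text
48.75 pos [0.4545 0.1914 0.192 ] q [ 0.151  0.234  1.8    0.169  0.981 -0.208] F [-0.2  0.6 -1.8] open 0.0216
[[ 0.109  0.955  0.277]
 [ 0.158  0.258 -0.953]
 [-0.981  0.148 -0.123]]
a c yaw tx ty tz [-1.0200e-01  7.0000e-03  4.2000e-02 -3.9720e+00 -2.4600e-01  3.8206e+01] cost 157.64364068432405 83.60726980764373 [np.float64(98.95159214309433), np.float64(111.57977867923469)]
org [0.4581 0.1973 0.1543] cz [-0.13  -0.058  0.99 ] cx az 107.7 cx z 0.016 cy z -0.142
```

View pics/scene6.png

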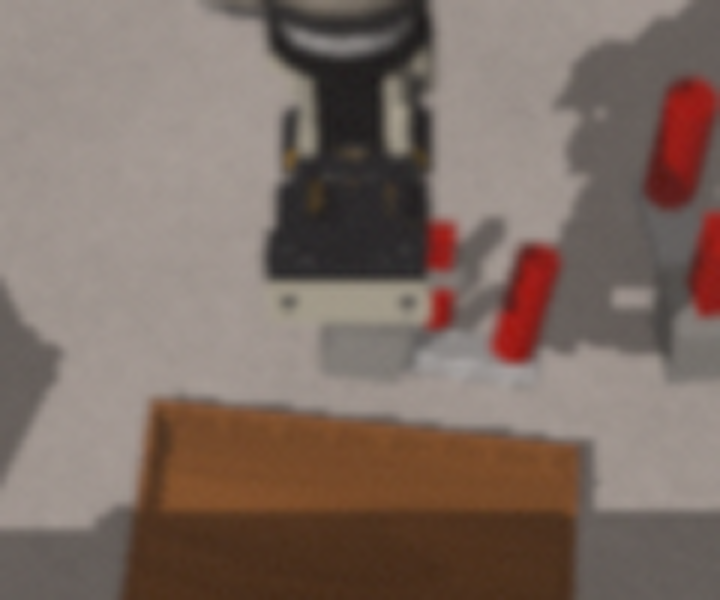

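View pics/top6.png

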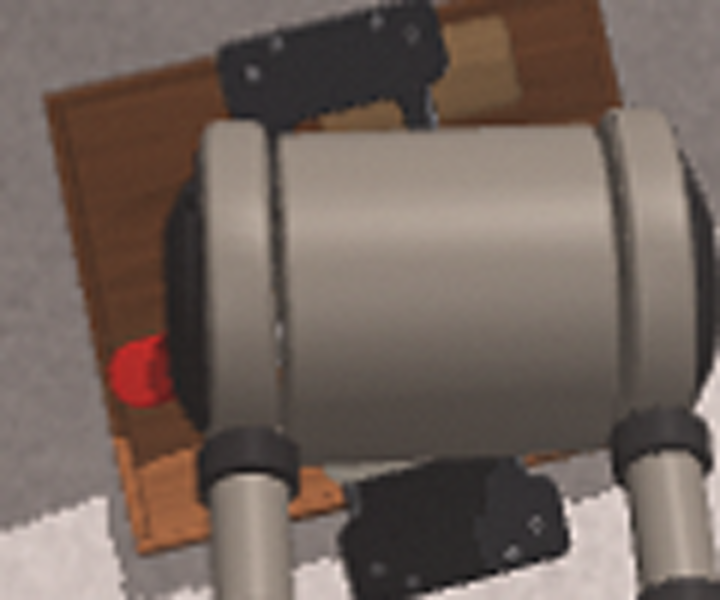

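```bash
python3 plan.py 5 -7 -38 0 1
```

```text
48.85 pos [0.4539 0.1916 0.1916] q [ 0.152  0.235  1.8    0.169  0.983 -0.206] F [-0.7 -0.7 -2.1] open 0.0218
[[ 0.107  0.955  0.276]
 [ 0.158  0.258 -0.953]
 [-0.982  0.145 -0.123]]
[{'hand': 'H', 'slide': [37, -3, 13], 'spin': 0.0}]
```

Request:
send_rows(
  motion=[
    {"hand":-1,"slide":[37,-3,13],"spin":0},
    {"hand":-1,"slide":[37,-3,13],"spin":0},
    {"hand":-1,"slide":[32,-3,11],"spin":0},
  ],
)

```text
time: 49.15
tool_pos: [0.4721, 0.1718, 0.0889]
tool_rot: [2.206, 1.366, 0.91]
contact_force: [0.7, 0.5, -2.6]
opening: 0.0214
```

```bash
python3 mv.py .4685 .172 .06 45
```

```text
49.15 pos [0.4721 0.1718 0.0889] q [ 0.101  0.392  1.919  0.23   0.701 -0.339] F [ 0.7  0.5 -2.6] open 0.0214
[[ 0.125  0.952  0.279]
 [ 0.16   0.258 -0.953]
 [-0.979  0.164 -0.121]]
dist 29.1 total tool [27.9 -8.1  2.3] rows 1 per row [27.9 -8.1  2.3]
```

Request:
send_rows(
  motion=[
    {"hand":-1,"slide":[24,-4,3],"spin":0},
    {"hand":-1,"slide":[12,-2,1],"spin":0},
  ],
)

```text
time: 49.35
tool_pos: [0.4715, 0.1723, 0.0523]
tool_rot: [2.205, 1.366, 0.909]
contact_force: [-0.5, -0.4, -3.9]
opening: 0.0218
```

```bash
python3 st.py
```

```text
49.35 pos [0.4715 0.1723 0.0523] q [ 0.102  0.456  1.954  0.262  0.604 -0.379] F [-0.5 -0.4 -3.9] open 0.0218
[[ 0.125  0.952  0.279]
 [ 0.161  0.258 -0.953]
 [-0.979  0.164 -0.121]]
```

Request:
send_rows(
  motion=[
    {"hand":-1,"slide":[6,0,0],"spin":0},
  ],
)

```text
time: 49.45
tool_pos: [0.4723, 0.1736, 0.0473]
tool_rot: [2.203, 1.365, 0.907]
contact_force: [-0.8, -5.4, 9.2]
opening: 0.0216
```

```bash
python3 st.py
```

```text
49.45 pos [0.4723 0.1736 0.0473] q [ 0.105  0.467  1.956  0.267  0.591 -0.383] F [-0.8 -5.4  9.2] open 0.0216
[[ 0.126  0.952  0.279]
 [ 0.161  0.258 -0.953]
 [-0.979  0.165 -0.121]]
```

Request:
send_rows(
  motion=[
    {"hand":-1,"slide":[3,0,0],"spin":0},
    {"hand":-1,"slide":[2,0,0],"spin":0},
    {"hand":-1,"slide":[1,0,0],"spin":0},
  ],
  grip_force=6,
)

```text
time: 49.75
tool_pos: [0.4747, 0.176, 0.0449]
tool_rot: [2.185, 1.36, 0.892]
contact_force: [-1.1, 0.2, -0.8]
opening: 0.0222
```

```bash
python3 snapb.py 7; python3 - <<'E'
import sys; sys.argv=['x','7']; exec(open('cr.py').read())
E
```

```text
49.75 pos [0.4747 0.176  0.0449] q [ 0.109  0.473  1.955  0.272  0.58  -0.386] F [-1.1  0.2 -0.8] open 0.0222
[[ 0.131  0.951  0.282]
 [ 0.163  0.26  -0.952]
 [-0.978  0.171 -0.12 ]]
a c yaw tx ty tz [-1.3600e-01  2.5000e-02  2.7000e-02 -4.2990e+00 -8.5000e-02  3.4904e+01] cost 97.06537562646497 20.818032141932818 [np.float64(101.9631728867884), np.float64(123.1108612473293)]
org [0.4784 0.181  0.0103] cz [-0.144 -0.025  0.989] cx az 106.7 cx z -0.017 cy z -0.145
```

View pics/scene7.png

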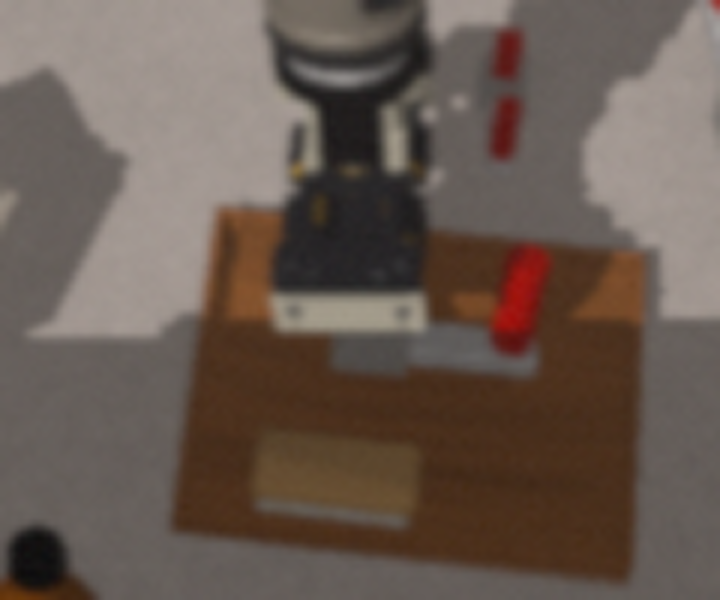

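Request:
send_rows(
  motion=[
    {"hand":-0.45,"slide":[0.5,0,0],"spin":0},
    {"hand":-0.3,"slide":[0,0,0],"spin":0},
    {"hand":-0.1,"slide":[0,0,0],"spin":0},
    {"hand":0,"slide":[0,0,0],"spin":0},
  ],
)

```text
time: 50.25
tool_pos: [0.4765, 0.1763, 0.0458]
tool_rot: [2.172, 1.357, 0.878]
contact_force: [0.8, 1.2, 0.8]
opening: 0.043
```

```bash
python3 plan.py 0 0 40 0 1
```

```text
50.25 pos [0.4765 0.1763 0.0458] q [ 0.109  0.473  1.953  0.273  0.578 -0.386] F [0.8 1.2 0.8] open 0.043
[[ 0.135  0.95   0.281]
 [ 0.163  0.259 -0.952]
 [-0.977  0.175 -0.12 ]]
[{'hand': 'H', 'slide': [-39, 7, -5], 'spin': 0.0}]
```

Request:
send_rows(
  motion=[
    {"hand":0.2,"slide":[-20,3.5,-2.5],"spin":0},
    {"hand":0.3,"slide":[-39,7,-5],"spin":0},
    {"hand":0.3,"slide":[-45,7,-5],"spin":0},
    {"hand":0.3,"slide":[-45,0,-5],"spin":0},
    {"hand":0.3,"slide":[-30,-30,10],"spin":0},
    {"hand":0.3,"slide":[-20,-40,10],"spin":0},
    {"hand":0.3,"slide":[-10,-45,10],"spin":0},
    {"hand":0.3,"slide":[0,0,0],"spin":0},
  ],
)

```text
time: 51.05
tool_pos: [0.3547, 0.1031, 0.2387]
tool_rot: [2.169, 1.361, 0.876]
contact_force: [0.6, 0.4, -0.4]
opening: 0.0595
```

```bash
python3 - <<'E'
from st import st; from cell import vision; import cv2,pickle
from fit import *
s,M=st()
for n in("scene","top"):
    p=vision.read_camera(n); pickle.dump((p,s),open(n+"8.pkl","wb")); cv2.imwrite(f"pics/{n}8.png",p["pixels"])
    W=cloud(p)
    r=red(p); nl,l,stt,c=cv2.connectedComponentsWithStats(r.astype(np.uint8))
    for i in range(1,nl):
        if stt[i,4]<20: continue
        X=W[l==i]; z=X[:,2]; X0=X[z>np.nanmax(z)-.006]; print(n,c[i].round(),stt[i,4],np.nanmax(z).round(3),np.nanmean(X0,0).round(3))
    if n=="top":
        for b,nm in (((.42,.67,-.33,-.2),'slat'),):
            X=W.reshape(-1,3); X=X[(X[:,0]>b[0])&(X[:,0]<b[1])&(X[:,1]>b[2])&(X[:,1]<b[3])]
            X=X[X[:,2]>.1]; print('slat pts',len(X)); 
            k=((X[:,0]-.422)%.0435); print(np.corrcoef(k,X[:,2])[0,1], np.percentile(X[:,2],[1,50,99]))
E
```

```text
51.05 pos [0.3547 0.1031 0.2387] q [-0.079 -0.061  1.996  0.193  1.093 -0.436] F [ 0.6  0.4 -0.4] open 0.0595
[[ 0.134  0.95   0.283]
 [ 0.16   0.261 -0.952]
 [-0.978  0.172 -0.118]]
scene [352. 153.] 147 0.107 [0.175 0.306 0.104]
scene [360. 173.] 147 0.11 [0.265 0.352 0.106]
scene [312. 170.] 21 0.053 [0.279 0.196 0.05 ]
scene [312. 182.] 27 0.054 [0.327 0.209 0.052]
scene [290. 209.] 97 0.089 [0.481 0.181 0.086]
scene [314. 211.] 87 0.091 [0.461 0.253 0.087]
scene [233. 269.] 65 0.144 [0.756 0.102 0.141]
top [207. 204.] 88 0.09 [0.478 0.177 0.087]
top [177. 212.] 99 0.09 [0.46  0.252 0.086]
top [196. 269.] 30 0.056 [0.323 0.206 0.052]
top [201. 289.] 25 0.056 [0.276 0.193 0.053]
top [133. 295.] 199 0.109 [0.259 0.35  0.105]
top [152. 333.] 210 0.109 [0.17  0.303 0.105]
slat pts 1599
0.10441146326213552 [0.10207681 0.13321045 0.14742887]
```

View pics/scene8.png

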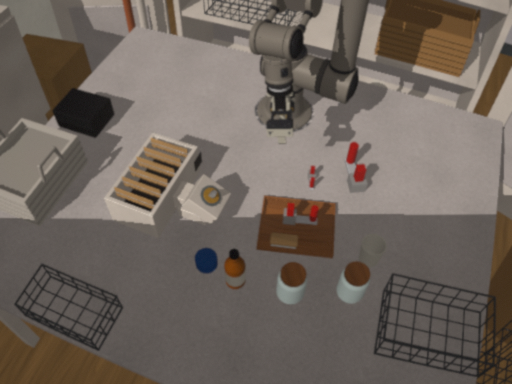

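View pics/top8.png

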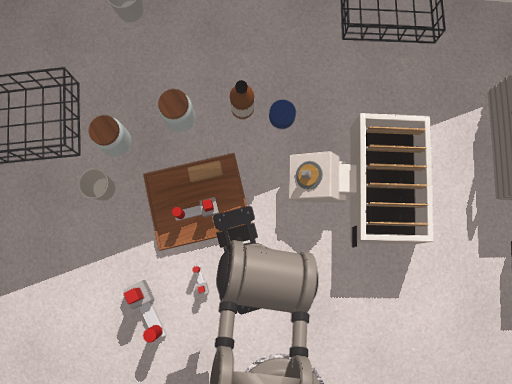

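```bash
python3 - <<'E'
from fit import *
p=pickle.load(open("top8.pkl","rb"))[0]; box=(296,160,324,190); x0,y0,x1,y1=box
px=p["pixels"].astype(int)[y0:y1,x0:x1]; sat=(px[...,2]-px[...,0])/px.max(-1)
u,v=np.meshgrid(np.arange(x0,x1),np.arange(y0,y1)); g=np.clip((.5-sat)/.4,0,1)*(np.hypot(u-307.9,v-174.4)<10)
res=[]
for d in range(0,90,5):
    th=np.radians(d); pts=[]
    for z,h in((0,8),(19,8),(26,5.5)):
        for k in range(4):
            a=th+np.pi/4+k*np.pi/2; r=h*2**.5; pts.append(seat+(r*np.cos(a)*ex+r*np.sin(a)*ey+z*n3)/1000)
    res.append((round(float(((hullmask(p,np.array(pts),box=box)-g)**2).sum()),1),d))
print(sorted(res)[:5])
im=p["pixels"][100:250,340:450]; cv2.imwrite("pics/slat8.png",cv2.resize(im,None,fx=5,fy=5,interpolation=cv2.INTER_CUBIC))
E
```

```text
[(1.5, 0), (1.9, 85), (2.2, 5), (3.1, 80), (3.5, 10)]
```

View pics/slat8.png

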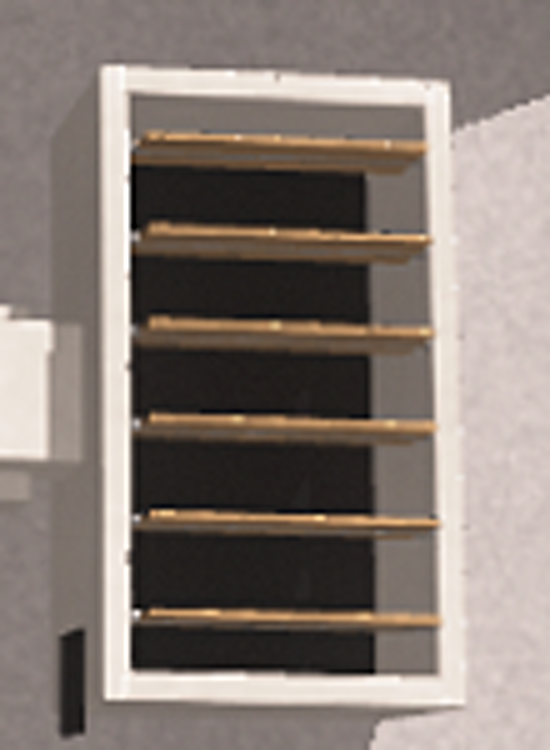

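```bash
python3 -c "
from cell import job
print(job.hand_in())"
```

```text
the job is handed in; nothing more can be done
None
```

I took the middle-sized crank from the tray, fitted it on the square shaft and wound it clockwise about 245°. I then pulled it off, laid it back in the tray socket down, and handed in just after 51 s; no verdict was reported.

The move rows have no tilt command. I leaned the hand to match the shaft, and later brought it back near upright, by pushing the arm against its reach and joint limits.

**What the last checks showed:**
- **Slats:** they look edge-on from above. The shaft's square fits within about 5° of a quarter turn, which matches a full 360° (upright).
- **Crank:** the post and handle tops are both about 86 mm high and 75 mm apart, as at the start. It is resting in the tray a few millimetres from where it began.
- **Other things:** the last two pictures show no visible shift of the bystanders, but I did not measure them.
- **Gripper:** it is clear of everything.

**What is less certain:**
- **Fit on the shaft:** while winding, the camera and hand estimates of the crank's position drifted. They showed up to about 10 mm sideways and 12° of lean. The hand itself was off the shaft axis by up to 11°, and my estimate of the seat position was a few millimetres out. The later camera fits gave 5 to 8° of lean and 6 to 8 mm of offset. I loosened the grip with the slats upright, so the crank could settle for about 0.5 s.
- **Joint limits:** joints 3 and 5 sat at their limits during the tilting pushes. Joint 3 read 0.036 rad against its stated minimum of 0.04. Nothing stopped the run, but I cannot tell whether that counts as passing its range.
- **Insertion:** the first try touched the shaft tip off centre, with a wrist force of about 70 N. It was about 70 N again when the crank bottomed on the collar.

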